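# Pack out two guide wheels and clip them

### The job

Take up the end play of both guide wheels: on each spindle gently lay the slotted packers, slot round the spindle and pushed fully on, that together just fill the space between the wheel and the clip groove (28 mm for the red-headed spindle, 36 mm for the yellow-headed one; green packers are 8 mm thick, blue 12, orange 16, black 20) without forcing any. Then press the spring clip of the same colour as the head sideways into each groove until it snaps home. Packers left over may lie on the bench; leave the other things there alone.

Things in the scene. Friction and masses are not known exactly. Their poses are not given: they have to be found in the camera images.
- pack8_mid (a point): green U-shaped packer, 8 mm thick, 72 g, lying flat. 64 mm wide, open slot 34 mm wide. Point: on the spindle's axis when fitted, half-way up. x points out of the slot's mouth (32 mm ahead); slot's closed end at x -17 mm, body to -32, then a flat tail 22 mm wide to -75 mm (grip it near -53, across y). z across the thickness
- pack16a_mid (a point): orange U-shaped packer, 16 mm thick, 104 g, lying flat. 64 mm wide, open slot 34 mm wide. Point: on the spindle's axis when fitted, half-way up. x points out of the slot's mouth (32 mm ahead); slot's closed end at x -17 mm, body to -32, then a flat tail 22 mm wide to -75 mm (grip it near -53, across y). z across the thickness
- pack16b_mid (a point): orange U-shaped packer, 16 mm thick, 104 g, lying flat. 64 mm wide, open slot 34 mm wide. Point: on the spindle's axis when fitted, half-way up. x points out of the slot's mouth (32 mm ahead); slot's closed end at x -17 mm, body to -32, then a flat tail 22 mm wide to -75 mm (grip it near -53, across y). z across the thickness
- pack12a_mid (a point): blue U-shaped packer, 12 mm thick, 88 g, lying flat; may be absent. 64 mm wide, open slot 34 mm wide. Point: on the spindle's axis when fitted, half-way up. x points out of the slot's mouth (32 mm ahead); slot's closed end at x -17 mm, body to -32, then a flat tail 22 mm wide to -75 mm (grip it near -53, across y). z across the thickness
- pack12b_mid (a point): blue U-shaped packer, 12 mm thick, 88 g, lying flat; may be absent. 64 mm wide, open slot 34 mm wide. Point: on the spindle's axis when fitted, half-way up. x points out of the slot's mouth (32 mm ahead); slot's closed end at x -17 mm, body to -32, then a flat tail 22 mm wide to -75 mm (grip it near -53, across y). z across the thickness
- pack20a_mid (a point): black U-shaped packer, 20 mm thick, 120 g, lying flat; may be absent. 64 mm wide, open slot 34 mm wide. Point: on the spindle's axis when fitted, half-way up. x points out of the slot's mouth (32 mm ahead); slot's closed end at x -17 mm, body to -32, then a flat tail 22 mm wide to -75 mm (grip it near -53, across y). z across the thickness
- pack20b_mid (a point): black U-shaped packer, 20 mm thick, 120 g, lying flat; may be absent. 64 mm wide, open slot 34 mm wide. Point: on the spindle's axis when fitted, half-way up. x points out of the slot's mouth (32 mm ahead); slot's closed end at x -17 mm, body to -32, then a flat tail 22 mm wide to -75 mm (grip it near -53, across y). z across the thickness
- wheel_red_top (a point): Guide wheel, 70 mm across, on a fixed upright spindle with a red head. Point: on the axis at the wheel's upper face, 34 mm above the table; z up. Base plate 90 mm square, 8 mm high. Spindle above the wheel 28 mm thick up to the groove's lower edge, 29 mm above this point (pack 28 mm, 1 mm play); groove 10 mm high; above it the head, 28 mm across, 12 mm high
- groove_red (a point): Middle of the clip groove of the red-headed spindle, on its axis, half-way up the 10 mm high groove (34 mm above the wheel's face); neck 16 mm in diameter; z up
- clip_red_mid (a point): red open spring clip, 8 mm thick, 38 mm wide, 74 g, lying flat. Point: middle of its seat (spindle axis when home), half-way up. x points out of the mouth; springy arms reach 16 mm ahead, 18 mm apart, noses narrow it to 12 mm and spread over the neck at about 5 to 15 N; 1 to 2 mm play when home. Tail 22 mm wide back to x -75 mm (grip near -53, across y). z across the thickness
- wheel_yellow_top (a point): Guide wheel, 70 mm across, on a fixed upright spindle with a yellow head. Point: on the axis at the wheel's upper face, 34 mm above the table; z up. Base plate 90 mm square, 8 mm high. Spindle above the wheel 28 mm thick up to the groove's lower edge, 37 mm above this point (pack 36 mm, 1 mm play); groove 10 mm high; above it the head, 28 mm across, 12 mm high
- groove_yellow (a point): Middle of the clip groove of the yellow-headed spindle, on its axis, half-way up the 10 mm high groove (42 mm above the wheel's face); neck 22 mm in diameter; z up
- clip_yellow_mid (a point): yellow open spring clip, 8 mm thick, 44 mm wide, 74 g, lying flat. Point: middle of its seat (spindle axis when home), half-way up. x points out of the mouth; springy arms reach 19 mm ahead, 24 mm apart, noses narrow it to 18 mm and spread over the neck at about 5 to 15 N; 1 to 2 mm play when home. Tail 22 mm wide back to x -75 mm (grip near -53, across y). z across the thickness
- tape_roll: brown tape roll, 105 mm across, 48 mm high; origin at the centre of its underside. A bystander, to be left where it is. Beside it a fixed open carton, flaps up to 310 mm high, stands at x 0.70 to 1.0, y 0.08 to 0.40 m: keep the arm clear of that
- glue_can: yellow and red tin, 69 mm across, 76 mm high; origin at the centre of its underside. A bystander, to be left where it is
- gauge_block: steel setting gauge with a knob, 30x60x42 mm; origin at the centre of its underside. A bystander, to be left where it is
Mind the look-alikes: they are no part of the job. There is more than one size of the part that bears clip_yellow_mid; the job needs the larger.

How it is judged:
By the outcome, as a careful person would: the job done as asked, in the order asked, and still so for the second after the job is handed in, with the robot touching nothing.
Of pack12a, pack12b, pack20a, pack20b only 2 to 4 are there at a start; the rules pass over those that are not, and their reading is None.
At some moment in a run one of clip_red, clip_yellow may be knocked a few centimetres aside while the robot is not near it.
Once in a run the grip may slacken for a moment while it holds something.
It also fails if it takes over 210 s, if anything falls off the work surface, if the arm or the gripper's body presses on something with over 40 N, if the wrist force passes 120 N, or if a joint passes its speed limit or range.

### The arm

A 7-joint arm with a two-finger parallel gripper is mounted at the origin on a cart in front of the work surface, level with it; the furniture and walls round the work are solid. World frame = base frame: x ahead of the robot, y to its left, z up, the work surface at z = 0. Lengths are in m, angles in rad, forces in N, time in s.
With the tool pointing down it reaches from about 0.425 to 0.925 m from the base axis. Payload 6.8 kg.
Tool frame: the origin (TCP) lies midway between the tips of the shut fingers; the grasp point (between the pads) lies 19 mm behind it; z points along the fingers, y is the direction in which the jaws open and shut (so a half turn about z gives the same grasp; the last joint's range is limited). The gripper opens to 88 mm and grips with 3 to 60 N. Pads are 20 mm wide; open, the fingers measure 115 mm over their backs; the gripper's body (75 mm by 178 mm) begins 61 mm behind the grasp point.
Start: joints at [-1.258, 0.477, 0.022, 1.555, -0.011, 1.109, -0.083], TCP at [0.276, 0.616, 0.193] pointing down, gripper open.
Joint ranges: [-2.96, 2.96], [-0.34, 2.1], [-1.41, 1.46], [0.24, 2.44], [-1.37, 4.51], [0.17, 1.92], [-2.96, 2.96]. Speed limits (rad/s): [2.39, 2.39, 3.14, 3.14, 3.14, 3.14, 3.14].

### API

Orientations are given as a rotation vector (axis times angle).
In Python, from workcell import get_obs, vision, workorder gives the robot as it stands.
- The arm moves only by the tool arm_command, never from a script. Its argument "targets" is a list of rows, each an object of numbers: "dx", "dy", "dz": the shift along the tool's x, y, z in m; "ax", "ay", "az": the turn, a rotation vector about the tool's x, y, z in rad; "grip": the finger opening in m, from 0 to 0.0878. A call has 1 to 10 rows; each row shifts and turns the commanded pose from where the row before left it, along the tool's axes as they then stand; what a row does not reach is not made up. A row lasts 1/10 s, in which the tool goes at most 50 mm and 8.59 degrees, less where a joint would pass 70% of its speed; a pose out of reach is approached as far as the arm can. A call with a gripper value outside its range is refused whole. The fingers move at their own pace and stop on an object; "grip_force" is the grip in N (left out, the last holds). Time passes only in rows, so rows that do not move let the fingers close. It gives the time, the measured TCP pose, the force and the opening at its end, in the units of the state.
- get_obs(): the state, without advancing time (a new reading comes with each control period).
- vision.grab_frame(name): name is "scene" or "top" or "wrist"; returns the picture (480x640x3 uint8, red, green, blue); there is no depth.
- vision.camera_params(name): a dict with "fx", "fy", "cx", "cy" (pixels), "rvec" (rotation vector, rad) and "tvec" (3), from world to camera coordinates, as OpenCV has them. Camera axes: x right, y down, z forward; pixel columns grow to the right and rows downward; lengths in m; the calibration is good to about 2 mm. A picture is of the moment at which its call begins: read the wrist's pose just before it. camera_params takes no time and is no camera call; for the wrist camera it gives the pose at the moment of the call.
- workorder.sign_off(): hands the job in, once; it reports no verdict.
Trained networks look in the newest picture that a camera, given by its name, has taken for a name from the list of things; names that differ only in an ending like _2 or _b are one class to them, and where a whole thing is asked for, a point or a joint stands for the part that bears it (a point fixed in the world has none). Each returns a list of dicts, best first, with "conf" (0 to 1); they miss things now and then, are a little off and sometimes report something else, mostly with a low value. They report only what shows in the picture. A call takes as long as a camera call. They do not tell look-alikes from the thing itself.
- vision.search_frame(camera, name): "uv" ([column, row] in pixels, amid what is visible of it).
The state is a dict: "time": time; "q": joint angles; "dq": joint speeds; "joint_torque": joint torques, N m; "ee_pos": TCP position; "orientation": TCP orientation; "ft_force": force on the tool from outside, world axes, zero at the start; "torque": the same for the moment, N m; "finger_gap": finger opening in m.
Only numpy, scipy, OpenCV 4.12 (cv2) and the standard library are available. Lean on these libraries where they do the work, as an engineer would, in place of code of your own. Each camera call takes 0.05 s, during which the arm holds its last target.

## Working session

There is one attempt and no reset: what is moved stays moved. The work goes in short steps, Python scripts to look and compute and a tool call to move; the robot and the scene stay as the last step left them, time stands still between calls to the robot, and variables do not carry over. Pictures are saved under pics/ and viewed, and the job is handed in when it is done.

Besides the shell and the picture viewer there is one more tool, called in YAML: its name, and indented under it one key for each argument. arm_command: Moves the arm, as the interface text tells. Its arguments: {"type":"object","properties":{"targets":{"type":"array","items":{"type":"object","properties":{"dx":{"type":"number"},"dy":{"type":"number"},"dz":{"type":"number"},"ax":{"type":"number"},"ay":{"type":"number"},"az":{"type":"number"},"grip":{"type":"number"}}}},"grip_force":{"type":"number"}},"required":["targets"]}

```bash
ls; mkdir -p pics; python3 - <<'E'
from workcell import get_obs, vision
import cv2
for c in ("scene","top","wrist"):
    im=vision.grab_frame(c); cv2.imwrite(f"pics/{c}0.png",im[:,:,::-1]); p=vision.camera_params(c); print(c,p)
print(get_obs())
E
```

```text
pics
scene {'fx': 457.1197561516339, 'fy': 457.1197561516339, 'cx': 321.4453593501287, 'cy': 242.2506788691097, 'rvec': array([ 2.37135071, -0.78022611,  0.29107086]), 'tvec': array([-0.41794423,  0.2881926 ,  0.91150993])}
top {'fx': 600.5083535898283, 'fy': 600.5083535898283, 'cx': 326.7011978708718, 'cy': 238.1640677013923, 'rvec': array([ 2.14936043, -2.12088052,  0.21029479]), 'tvec': array([0.00723136, 0.5478892 , 1.44676943])}
wrist {'fx': 380.3972063172651, 'fy': 380.3972063172651, 'cx': 317.59348883884456, 'cy': 239.36246899795327, 'rvec': array([-2.43763342, -1.57700834, -0.2155213 ]), 'tvec': array([-0.6740278, -0.0313789,  0.3902892])}
{'time': 0.15, 'q': array([-1.25810826,  0.47760862,  0.02235227,  1.55615288, -0.01148044,
        1.10931491, -0.08311466]), 'dq': array([ 0.00010193, -0.00255837,  0.00055283, -0.00381548,  0.00234998,
        0.00010179, -0.00010541]), 'joint_torque': array([ 3.14741119e-03, -5.83289659e+01,  1.53692577e+00, -2.72872657e+01,
       -5.41433017e-02,  1.44820288e-02,  9.24437904e-05]), 'ee_pos': array([0.27554392, 0.61567491, 0.19233647]), 'orientation': array([-6.56059218e-01, -3.07215113e+00,  2.11201978e-03]), 'ft_force': array([-1.17803389, -0.20002859,  0.40186503]), 'torque': array([ 0.00483592, -0.0434579 , -0.00054085]), 'finger_gap': 0.08750839410789318}
```

View pics/top0.png

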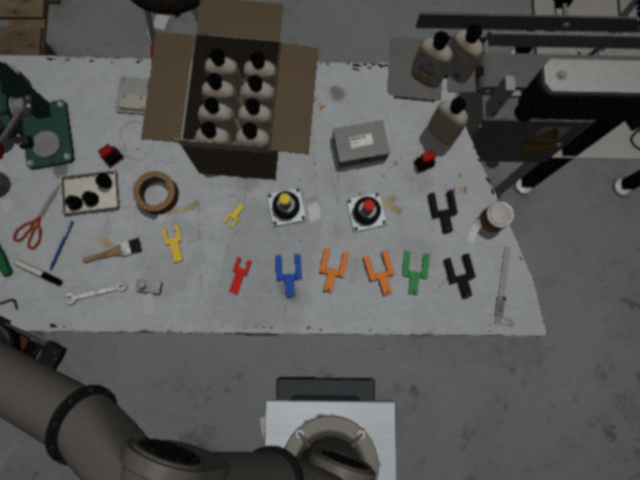

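View pics/scene0.png

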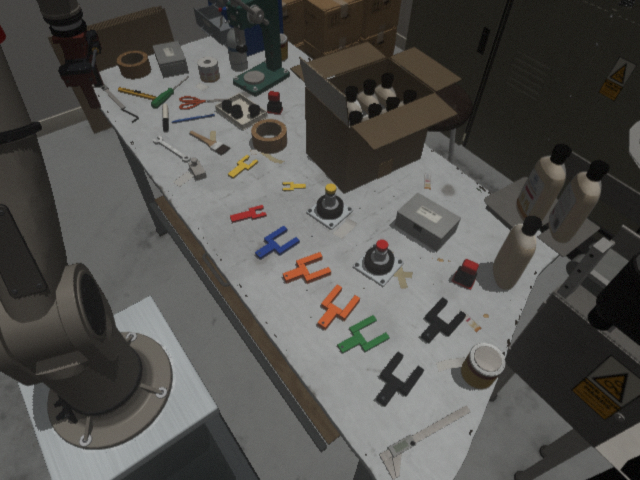

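View pics/wrist0.png

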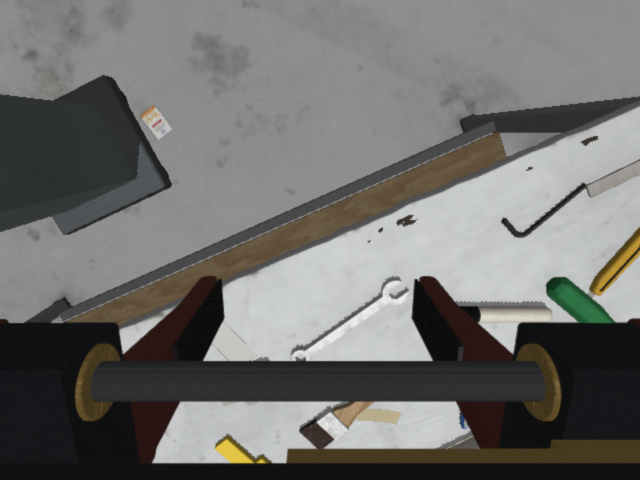

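```bash
cat > h.py <<'E'
import numpy as np, cv2
from scipy.optimize import minimize
from scipy.spatial.transform import Rotation as R
from workcell import get_obs, vision
def cam(c):
    p=vision.camera_params(c); K=np.array([[p['fx'],0,p['cx']],[0,p['fy'],p['cy']],[0,0,1.]])
    return K,np.array(p['rvec']),np.array(p['tvec'])
def proj(C,P):
    return cv2.projectPoints(np.float64(P).reshape(-1,1,3),C[1],C[2],C[0],None)[0][:,0]
def back(C,uv,z):
    Rm=cv2.Rodrigues(C[1])[0]; o=-Rm.T@C[2]
    uv=np.atleast_2d(uv); d=np.c_[(uv-C[0][:2,2])/[C[0][0,0],C[0][1,1]],np.ones(len(uv))]@Rm
    return o+d*((z-o[2])/d[:,2])[:,None]
def U(w=.064,s=.034,ahead=.032,body=-.032):
    h,g=w/2,s/2; t=.011
    return np.array([[ahead,g],[ahead,h],[body,h],[body,t],[-.075,t],[-.075,-t],[body,-t],[body,-h],[ahead,-h],[ahead,-g],[-.017,-g],[-.017,g]])
def clipU(w,ah,sl):  # approx outline
    h=w/2;g=sl/2;t=.011
    return np.array([[ah,g],[ah,h],[-h,h],[-h,t],[-.075,t],[-.075,-t],[-h,-t],[-h,-h],[ah,-h],[ah,-g],[-g,-g],[-g,g]])
def hull3(poly,pose,z0,z1):
    x,y,a=pose;c,s=np.cos(a),np.sin(a)
    p=poly@np.array([[c,s],[-s,c]])+[x,y]
    return [np.c_[p,np.full(len(p),z)] for z in (z0,z1)]
def render(C,poly,pose,z0,z1,shape,S=4):
    b,t=hull3(poly,pose,z0,z1)
    m=np.zeros((shape[0]*S,shape[1]*S),np.uint8)
    B=proj(C,b)*S;T=proj(C,t)*S
    n=len(B)
    f=lambda q:cv2.fillPoly(m,[np.round(q).astype(np.int32)],255)
    f(B);f(T)
    for i in range(n):
        f(np.array([B[i],B[(i+1)%n],T[(i+1)%n],T[i]]))
    return cv2.resize(m,(shape[1],shape[0]),interpolation=cv2.INTER_AREA)/255.
def fit(C,mask,poly,pose0,z0,z1):
    """mask float 0..1; crop for speed"""
    ys,xs=np.nonzero(mask>.5);m=25
    x0,x1,y0,y1=max(xs.min()-m,0),xs.max()+m,max(ys.min()-m,0),ys.max()+m
    mk=mask[y0:y1,x0:x1]; K=C[0].copy();K[0,2]-=x0;K[1,2]-=y0;C2=(K,C[1],C[2])
    def cost(p):
        r=render(C2,poly,[p[0]/100,p[1]/100,p[2]],z0,z1,mk.shape)
        return np.abs(r-mk).sum()/mk.sum()
    best=None
    for da in (0,.25,-.25):
        q=[pose0[0]*100,pose0[1]*100,pose0[2]+da]
        r=minimize(cost,q,method='Nelder-Mead',options=dict(initial_simplex=np.array([q,[q[0]+1,q[1],q[2]],[q[0],q[1]+1,q[2]],[q[0],q[1],q[2]+.15]]),xatol=1e-3,fatol=1e-4,maxiter=200))
        if best is None or r.fun<best.fun:best=r
    return best.x/[100,100,1],best.fun
def pose():
    o=get_obs();return o['ee_pos'],R.from_rotvec(o['orientation']).as_matrix(),o
E
python3 - <<'E'
from h import *
im=vision.grab_frame('top');C=cam('top')
hsv=cv2.cvtColor(im,cv2.COLOR_RGB2HSV)
for n,uv in dict(blue=(289,275),or1=(334,268),or2=(379,270),green=(415,270),blk1=(442,210),blk2=(460,275),ylarge=(173,243),ysmall=(233,214),red=(240,275),wy=(285,200),wr=(367,206)).items():
    print(n,back(C,uv,.01)[0].round(3),hsv[uv[1],uv[0]])
for n in ['pack8_mid','pack16a_mid','pack12a_mid','pack20a_mid','clip_red_mid','clip_yellow_mid','wheel_red_top','wheel_yellow_top','groove_red','groove_yellow']:
    print(n,[(np.round(d['uv']).tolist(),round(d['conf'],2)) for d in vision.search_frame('top',n)])
b=cv2.resize(im[180:310,150:490],None,fx=2.3,fy=2.3,interpolation=cv2.INTER_CUBIC)
cv2.imwrite('pics/crop.png',b[:,:,::-1])
E
```

```text
blue [0.459 0.108 0.01 ] [111 177 130]
or1 [ 0.478 -0.005  0.01 ] [  9  49 134]
or2 [ 0.475 -0.12   0.01 ] [  0   2 130]
green [ 0.476 -0.211  0.01 ] [ 75  21 122]
blk1 [ 0.633 -0.284  0.01 ] [113  15  69]
blk2 [ 0.465 -0.326  0.01 ] [105   7  69]
ylarge [0.537 0.404 0.01 ] [ 23 175 169]
ysmall [0.614 0.255 0.01 ] [ 24 170 168]
red [0.457 0.232 0.01 ] [  1 201 151]
wy [0.653 0.123 0.01 ] [ 25 170 171]
wr [ 0.641 -0.089  0.01 ] [  0 195 157]
pack8_mid [([411.0, 273.0], 0.83)]
pack16a_mid [([328.0, 270.0], 0.89)]
pack12a_mid [([285.0, 207.0], 0.48)]
pack20a_mid [([284.0, 204.0], 0.74), ([465.0, 279.0], 0.57), ([382.0, 272.0], 0.54)]
clip_red_mid [([240.0, 273.0], 0.61), ([286.0, 208.0], 0.25), ([365.0, 208.0], 0.18)]
clip_yellow_mid [([175.0, 242.0], 0.87), ([237.0, 219.0], 0.74)]
wheel_red_top [([367.0, 210.0], 0.94)]
wheel_yellow_top [([285.0, 207.0], 0.76), ([149.0, 286.0], 0.58)]
groove_red [([364.0, 211.0], 0.69)]
groove_yellow [([288.0, 207.0], 0.88)]
```

View pics/crop.png

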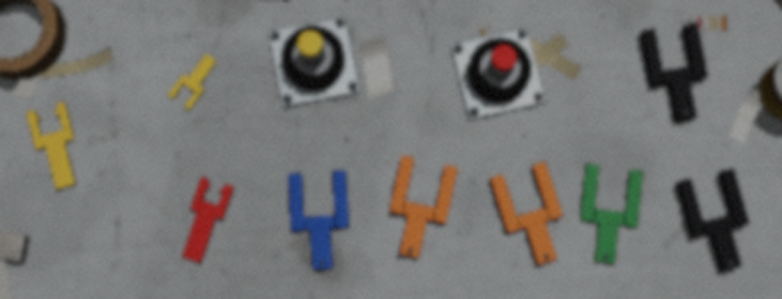

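```bash
cat > fitall.py <<'E'
from h import *
def masks(im):
    hsv=cv2.cvtColor(im,cv2.COLOR_RGB2HSV);H,S,V=[hsv[...,i].astype(int) for i in range(3)]
    return dict(blue=(H>100)&(H<125)&(S>110),orange=(H>4)&(H<16)&(S>120),green=(H>50)&(H<85)&(S>90),red=((H<4)|(H>174))&(S>130),yellow=(H>19)&(H<30)&(S>110),black=(V<62))
SP=dict(blue=(U(),.012),orange=(U(),.016),green=(U(),.008),black=(U(),.020),red=(clipU(.038,.016,.018),.008),yellow=(clipU(.044,.019,.024),.008))
def blob(m,uv,r=30):
    n,l,st,ce=cv2.connectedComponentsWithStats(m.astype(np.uint8))
    best=None
    for i in range(1,n):
        if st[i,4]<60: continue
        d=np.hypot(*(ce[i]-uv))
        if d<r and (best is None or d<best[0]): best=(d,i)
    return (l==best[1]).astype(float) if best else None
def fitobj(c,im,col,uv,a0=None,r=30,z0=0,mask=None):
    C=cam(c) if isinstance(c,str) else c
    m=blob(masks(im)[col],uv,r) if mask is None else mask
    poly,h=SP[col]
    ys,xs=np.nonzero(m); g=back(C,np.c_[xs,ys].astype(float),z0+h)[:,:2]; mu=g.mean(0)
    if a0 is None:
        ev,V=np.linalg.eigh(np.cov(g.T)); v=V[:,1]; v=v*np.sign(v[0]); a0=np.arctan2(v[1],v[0])
    ax=np.array([np.cos(a0),np.sin(a0)])
    p,f=fit(C,m,poly,[*(mu+ax*.01),a0],z0,z0+h)
    return p,f,m.sum()
E
python3 - <<'E'
from fitall import *
im=vision.grab_frame('top')
ov=im.copy();C=cam('top')
for n,col,uv in [('blue','blue',(289,275)),('or1','orange',(334,268)),('or2','orange',(379,270)),('green','green',(415,270)),('blk1','black',(442,210)),('blk2','black',(460,275)),('ylarge','yellow',(173,243)),('red','red',(240,275))]:
    p,f,a=fitobj('top',im,col,uv)
    g=p[:2]-.053*np.array([np.cos(p[2]),np.sin(p[2])])
    print(n,p.round(4),'deg',np.degrees(p[2]).round(1),'cost',round(f,3),a,'grip',g.round(4),'r',np.hypot(*g).round(3))
    for q in hull3(SP[col][0],p,0,SP[col][1])[1:]:
        cv2.polylines(ov,[np.round(proj(C,q)*8).astype(np.int32)],True,(255,0,255),1,cv2.LINE_AA,3)
b=cv2.resize(ov[180:310,150:490],None,fx=2.3,fy=2.3,interpolation=cv2.INTER_CUBIC)
cv2.imwrite('pics/ov.png',b[:,:,::-1])
E
```

```text
blue [0.4789 0.1103 0.0824] deg 4.7 cost 0.179 481.0 grip [0.4261 0.1059] r 0.439
or1 [ 0.4924 -0.0054 -0.2037] deg -11.7 cost 0.164 487.0 grip [0.4405 0.0053] r 0.441
or2 [ 0.4855 -0.1191  0.2961] deg 17.0 cost 0.164 519.0 grip [ 0.4348 -0.1346] r 0.455
green [ 0.4891 -0.2143 -0.1053] deg -6.0 cost 0.277 447.0 grip [ 0.4364 -0.2087] r 0.484
blk1 [ 0.6476 -0.2847  0.1661] deg 9.5 cost 0.124 586.0 grip [ 0.5953 -0.2935] r 0.664
blk2 [ 0.48   -0.3242  0.2487] deg 14.3 cost 0.119 612.0 grip [ 0.4287 -0.3372] r 0.545
ylarge [0.5614 0.411  0.3129] deg 17.9 cost 0.194 337.0 grip [0.5109 0.3946] r 0.646
red [ 0.4831  0.2274 -0.275 ] deg -15.8 cost 0.217 308.0 grip [0.4321 0.2418] r 0.495
```

View pics/ov.png

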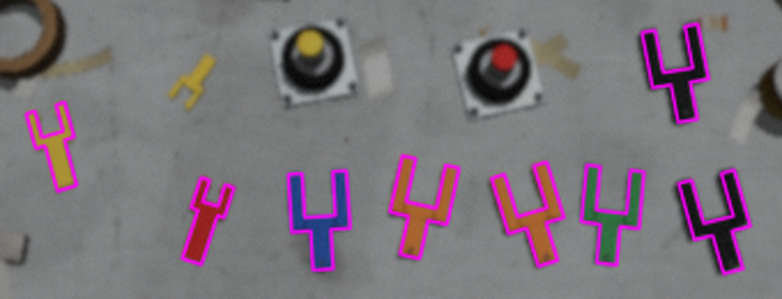

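```bash
python3 - <<'E'
from fitall import *
t=np.linspace(0,2*np.pi,32,endpoint=False);circ=.014*np.c_[np.cos(t),np.sin(t)]
uv={'top':dict(yellow=(285,200),red=(368,205)),'scene':dict(yellow=(330,190),red=(381,246))}
for c in uv:
    im=vision.grab_frame(c);C=cam(c);M=masks(im)
    for col,z1 in (('yellow',.093),('red',.085)):
        m=blob(M[col],uv[c][col],15); ys,xs=np.nonzero(m);print(c,col,m.sum(),xs.mean(),ys.mean())
        g=back(C,[[xs.mean(),ys.mean()]],z1)[0]
        def cost(p):
            return np.abs(render(C,circ,[p[0]/100,p[1]/100,0],z1-.012,z1,m.shape,4)-m).sum()/m.sum()
        q=g[:2]*100
        r=minimize(cost,q,method='Nelder-Mead',options=dict(initial_simplex=[q,q+[.5,0],q+[0,.5]],xatol=.002,maxiter=80))
        print((r.x/100).round(4),r.fun.round(3))
# scene fits of packers
im=vision.grab_frame('scene')
for n,col,uv_,a in [('blue','blue',(277,243),.08),('or1','orange',(308,268),-.2),('or2','orange',(339,306),.3),('green','green',(363,334),-.1),('blk1','black',(442,320),.17),('blk2','black',(400,380),.25),('yl','yellow',(242,167),.31),('red','red',(249,214),-.275)]:
    p,f,a=fitobj('scene',im,col,uv_,a)
    print(n,p.round(4),round(f,3),a)
E
```

```text
top yellow 120.0 284.21666666666664 198.10833333333332
[0.6379 0.1194] 0.137
top red 114.0 368.85087719298247 204.140350877193
[ 0.6282 -0.0888] 0.132
scene yellow 82.0 330.4390243902439 188.03658536585365
[0.637  0.1169] 0.364
scene red 83.0 381.89156626506025 244.15662650602408
[ 0.6309 -0.0863] 0.641
blue [0.4814 0.112  0.107 ] 0.522 417.0
or1 [ 0.4922 -0.0051 -0.2061] 0.316 586.0
or2 [ 0.4869 -0.1187  0.3281] 0.266 638.0
green [ 0.4906 -0.2147 -0.0766] 0.351 592.0
blk1 [ 0.648  -0.2866  0.1752] 0.168 738.0
blk2 [ 0.4808 -0.3251  0.2585] 0.14 904.0
yl [0.5601 0.4093 0.2938] 0.311 215.0
red [ 0.4832  0.2246 -0.3484] 0.467 230.0
```

```bash
cat >> h.py <<'E'
def wrap(a): return (a+np.pi/2)%np.pi-np.pi/2
def plan(xyz,ang,full=True):
    """deltas in tool frame to bring TCP to xyz pointing down, tool x at world angle ang"""
    p,Rm,o=pose()
    Rt=np.array([[np.cos(ang),np.sin(ang),0],[np.sin(ang),-np.cos(ang),0],[0,0,-1.]])
    d=Rm.T@(np.array(xyz)-p); dr=R.from_matrix(Rm.T@Rt).as_rotvec()
    print('pos',p.round(4),'toolx ang',np.degrees(np.arctan2(Rm[1,0],Rm[0,0])).round(2),'tilt',np.degrees(np.arccos(-Rm[2,2])).round(2),'dtool(before turn)',d.round(4),'dtool(after turn)',(Rt.T@(np.array(xyz)-p)).round(4),'turn',dr.round(4),'q7',o['q'][6].round(2),'t',round(o['time'],2),'f',o['ft_force'].round(1),'gap',o['finger_gap'].round(4))
E
python3 - <<'E'
from h import *
p,Rm,o=pose();C=cam('wrist');Rc=cv2.Rodrigues(C[1])[0]
print(Rm.T@(-Rc.T@C[2]-p), Rm.T@Rc.T[:,2])
b=np.array([.4789,.1103]);a=.0824
g=b-.053*np.array([np.cos(a),np.sin(a)])
plan([*g,.15],a); plan([*g,.15],a+np.pi)
E
```

```text
[ 7.40729138e-02 -9.42961981e-05 -1.91029988e-01] [-2.70202487e-01 -4.26719935e-04  9.62803424e-01]Traceback (most recent call last):
  File "<stdin>", line 6, in <module>
  File "h.py", line 56, in plan
    print('pos',p.round(4),'toolx ang',np.degrees(np.arctan2(Rm[1,0],Rm[0,0])).round(2),'tilt',np.degrees(np.arccos(-Rm[2,2])).round(2),'dtool(before turn)',d.round(4),'dtool(after turn)',(Rt.T@(np.array(xyz)-p)).round(4),'turn',dr.round(4),'q7',o['q'][6].round(2),'t',round(o['time'],2),'f',o['ft_force'].round(1),'gap',o['finger_gap'].round(4))
                                                                                                                                                                                                                                                                                                                                 ^^^^^^^^^^^^^^^^^^^^^
AttributeError: 'float' object has no attribute 'round'
```

```bash
sed -i "s/o\['finger_gap'\].round(4)/round(float(o['finger_gap']),4)/" h.py
python3 - <<'E'
from h import *
a=.0824;b=np.array([.480,.111]);g=b-.053*np.array([np.cos(a),np.sin(a)])
plan([*g,.15],a); plan([*g,.15],a+np.pi)
E
```

```text
pos [0.2757 0.6161 0.1931] toolx ang 155.89 tilt 0.0 dtool(before turn) [-0.3464 -0.4032  0.0431] dtool(after turn) [0.109  0.5202 0.0431] turn [-0.     -0.      2.6384] q7 -0.08 t 0.9 f [-0.3 -0.1 -0. ] gap 0.0877
pos [0.2757 0.6161 0.1931] toolx ang 155.89 tilt 0.0 dtool(before turn) [-0.3464 -0.4032  0.0431] dtool(after turn) [-0.109  -0.5202  0.0431] turn [ 0.     -0.     -0.5032] q7 -0.08 t 0.9 f [-0.3 -0.1 -0. ] gap 0.0877
```

arm_command:
  targets:
    - {"dx": -0.035, "dy": -0.04, "az": 0.13, "grip": 0.06}
    - {"dx": 0, "dy": 0}
  grip_force: 30

```text
schema error: expected keys dx, dy, dz, ax, ay, az, grip
```

```bash
python3 - <<'E'
from h import *
a=.0824;b=np.array([.480,.111]);g=b-.053*np.array([np.cos(a),np.sin(a)])
plan([*g,.15],a)
E
```

```text
pos [0.2757 0.6161 0.1931] toolx ang 155.89 tilt 0.0 dtool(before turn) [-0.3464 -0.4032  0.0431] dtool(after turn) [0.109  0.5202 0.0431] turn [-0.     -0.      2.6384] q7 -0.08 t 0.9 f [-0.3 -0.1 -0. ] gap 0.0877
```

arm_command:
  targets:
    - {"dx": -0.03, "dy": -0.034, "dz": 0, "ax": 0, "ay": 0, "az": 0, "grip": 0.06}
    - {"dx": -0.03, "dy": -0.034, "dz": 0, "ax": 0, "ay": 0, "az": 0, "grip": 0.06}
    - {"dx": -0.03, "dy": -0.034, "dz": 0, "ax": 0, "ay": 0, "az": 0, "grip": 0.06}
    - {"dx": -0.03, "dy": -0.034, "dz": 0, "ax": 0, "ay": 0, "az": 0, "grip": 0.06}
    - {"dx": -0.03, "dy": -0.034, "dz": 0, "ax": 0, "ay": 0, "az": 0, "grip": 0.06}
    - {"dx": -0.03, "dy": -0.034, "dz": 0, "ax": 0, "ay": 0, "az": 0, "grip": 0.06}
    - {"dx": -0.03, "dy": -0.034, "dz": 0, "ax": 0, "ay": 0, "az": 0, "grip": 0.06}
    - {"dx": -0.03, "dy": -0.034, "dz": 0, "ax": 0, "ay": 0, "az": 0, "grip": 0.06}
    - {"dx": -0.03, "dy": -0.034, "dz": 0, "ax": 0, "ay": 0, "az": 0, "grip": 0.06}
    - {"dx": -0.03, "dy": -0.034, "dz": 0, "ax": 0, "ay": 0, "az": 0, "grip": 0.06}
  grip_force: 30

```text
time: 1.9
ee_pos: [0.411, 0.1816, 0.1934]
orientation: [0.656, 3.072, 0.001]
ft_force: [1.2, 0.2, 0.2]
finger_gap: 0.06
```

arm_command:
  targets:
    - {"dx": 0, "dy": 0, "dz": 0, "ax": 0, "ay": 0, "az": 0.146, "grip": 0.06}
    - {"dx": 0, "dy": 0, "dz": 0, "ax": 0, "ay": 0, "az": 0.146, "grip": 0.06}
    - {"dx": 0, "dy": 0, "dz": 0, "ax": 0, "ay": 0, "az": 0.146, "grip": 0.06}
    - {"dx": 0, "dy": 0, "dz": 0, "ax": 0, "ay": 0, "az": 0.146, "grip": 0.06}
    - {"dx": 0, "dy": 0, "dz": 0, "ax": 0, "ay": 0, "az": 0.146, "grip": 0.06}
    - {"dx": 0, "dy": 0, "dz": 0, "ax": 0, "ay": 0, "az": 0.146, "grip": 0.06}
    - {"dx": 0, "dy": 0, "dz": 0, "ax": 0, "ay": 0, "az": 0.146, "grip": 0.06}
    - {"dx": 0, "dy": 0, "dz": 0, "ax": 0, "ay": 0, "az": 0.146, "grip": 0.06}
    - {"dx": 0, "dy": 0, "dz": 0, "ax": 0, "ay": 0, "az": 0.146, "grip": 0.06}
    - {"dx": 0, "dy": 0, "dz": 0, "ax": 0, "ay": 0, "az": 0.146, "grip": 0.06}

```text
time: 2.9
ee_pos: [0.4107, 0.1833, 0.1933]
orientation: [-2.543, -1.844, -0.001]
ft_force: [-0.2, -0.9, 0.2]
finger_gap: 0.0604
```

arm_command:
  targets:
    - {"dx": 0, "dy": 0, "dz": 0, "ax": 0, "ay": 0, "az": 0.146, "grip": 0.06}
    - {"dx": 0, "dy": 0, "dz": 0, "ax": 0, "ay": 0, "az": 0.146, "grip": 0.06}
    - {"dx": 0, "dy": 0, "dz": 0, "ax": 0, "ay": 0, "az": 0.146, "grip": 0.06}
    - {"dx": 0, "dy": 0, "dz": 0, "ax": 0, "ay": 0, "az": 0.146, "grip": 0.06}
    - {"dx": 0, "dy": 0, "dz": 0, "ax": 0, "ay": 0, "az": 0.146, "grip": 0.06}
    - {"dx": 0, "dy": 0, "dz": 0, "ax": 0, "ay": 0, "az": 0.146, "grip": 0.06}
    - {"dx": 0, "dy": 0, "dz": 0, "ax": 0, "ay": 0, "az": 0.146, "grip": 0.06}
    - {"dx": 0, "dy": 0, "dz": 0, "ax": 0, "ay": 0, "az": 0.146, "grip": 0.06}
    - {"dx": 0, "dy": 0, "dz": 0, "ax": 0, "ay": 0, "az": 0, "grip": 0.06}
    - {"dx": 0, "dy": 0, "dz": 0, "ax": 0, "ay": 0, "az": 0, "grip": 0.06}

```text
time: 3.9
ee_pos: [0.4107, 0.1833, 0.1932]
orientation: [-3.138, -0.152, -0.0]
ft_force: [0.2, 0.4, 0.0]
finger_gap: 0.06
```

```bash
python3 - <<'E'
from h import *
a=.0824;b=np.array([.480,.111]);g=b-.053*np.array([np.cos(a),np.sin(a)])
im=vision.grab_frame('wrist');cv2.imwrite('pics/w1.png',im[:,:,::-1])
plan([*g,.15],a)
E
```

```text
pos [0.4107 0.1833 0.1931] toolx ang 5.52 tilt 0.02 dtool(before turn) [0.009  0.0779 0.0431] dtool(after turn) [0.0101 0.0778 0.0431] turn [-0.0002 -0.0002  0.014 ] q7 -1.98 t 3.95 f [ 0.   0.5 -0. ] gap 0.0598
```

View pics/w1.png

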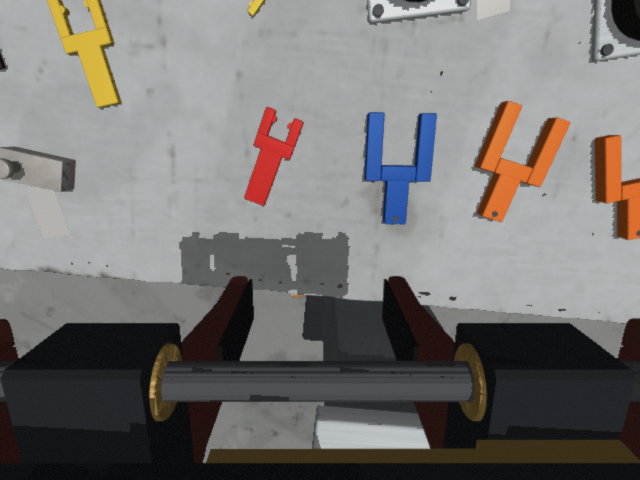

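```bash
python3 - <<'E'
from fitall import *
im=vision.grab_frame('wrist')
for n,col,uv_,a in [('blue','blue',(400,165),.08),('or1','orange',(520,155),-.2),('red','red',(270,155),-.3),('yl','yellow',(85,45),.31)]:
    p,f,A=fitobj('wrist',im,col,uv_,a,r=40)
    print(n,p.round(4),round(f,3),A,(p[:2]-.053*np.array([np.cos(p[2]),np.sin(p[2])])).round(4))
a=.0824;b=np.array([.480,.111])
E
```

```text
blue [0.4778 0.1101 0.0802] 0.1 3753.0 [0.425  0.1059]
or1 [ 0.4909 -0.0046 -0.2095] 0.091 4720.0 [0.4391 0.0065]
red [ 0.4824  0.227  -0.2834] 0.106 2294.0 [0.4315 0.2418]
yl [0.561  0.4107 0.2995] 0.134 3301.0 [0.5104 0.395 ]
```

arm_command:
  targets:
    - {"dx": 0, "dy": 0, "dz": 0, "ax": 0, "ay": 0, "az": 0.015, "grip": 0.05}
    - {"dx": 0.004, "dy": 0.039, "dz": 0.03, "ax": 0, "ay": 0, "az": 0, "grip": 0.05}
    - {"dx": 0.0045, "dy": 0.0392, "dz": 0.03, "ax": 0, "ay": 0, "az": 0, "grip": 0.05}
    - {"dx": 0, "dy": 0, "dz": 0.03, "ax": 0, "ay": 0, "az": 0, "grip": 0.05}
    - {"dx": 0, "dy": 0, "dz": 0.03, "ax": 0, "ay": 0, "az": 0, "grip": 0.05}
    - {"dx": 0, "dy": 0, "dz": 0.03, "ax": 0, "ay": 0, "az": 0, "grip": 0.05}
    - {"dx": 0, "dy": 0, "dz": 0, "ax": 0, "ay": 0, "az": 0, "grip": 0.05}
    - {"dx": 0, "dy": 0, "dz": 0, "ax": 0, "ay": 0, "az": 0, "grip": 0.05}

```text
time: 4.8
ee_pos: [0.4252, 0.1057, 0.0433]
orientation: [3.139, 0.122, -0.001]
ft_force: [0.2, 0.5, 0.1]
finger_gap: 0.0503
```

```bash
python3 - <<'E'
from fitall import *
im=vision.grab_frame('wrist');cv2.imwrite('pics/w2.png',im[:,:,::-1])
p,f,A=fitobj('wrist',im,'blue',(320,220),.08,r=150)
print(p.round(4),f,A)
a=.081; g=p[:2]-.053*np.array([np.cos(p[2]),np.sin(p[2])])
plan([*g,.003],p[2])
E
```

```text
[0.4787 0.1111 0.0765] 0.06899323946356567 9429.0
pos [0.4259 0.1061 0.044 ] toolx ang 4.46 tilt 0.06 dtool(before turn) [-0.0001 -0.0009  0.041 ] dtool(after turn) [-0.     -0.0009  0.041 ] turn [-0.0003 -0.001   0.0013] q7 -1.64 t 4.85 f [-0.1  0.6  0.2] gap 0.0498
```

View pics/w2.png

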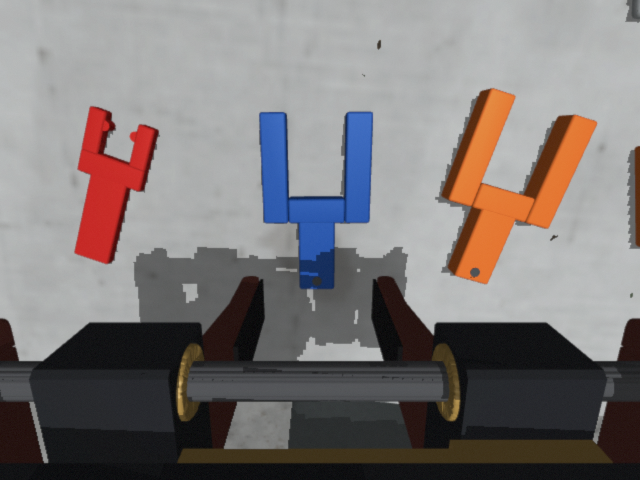

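arm_command:
  targets:
    - {"dx": 0, "dy": 0, "dz": 0.02, "ax": 0, "ay": 0, "az": 0, "grip": 0.05}
    - {"dx": 0, "dy": 0, "dz": 0.015, "ax": 0, "ay": 0, "az": 0, "grip": 0.05}
    - {"dx": 0, "dy": 0, "dz": 0.006, "ax": 0, "ay": 0, "az": 0, "grip": 0.05}
    - {"dx": 0, "dy": 0, "dz": 0, "ax": 0, "ay": 0, "az": 0, "grip": 0.05}
    - {"dx": 0, "dy": 0, "dz": 0, "ax": 0, "ay": 0, "az": 0, "grip": 0.01}
    - {"dx": 0, "dy": 0, "dz": 0, "ax": 0, "ay": 0, "az": 0, "grip": 0.01}
    - {"dx": 0, "dy": 0, "dz": 0, "ax": 0, "ay": 0, "az": 0, "grip": 0.01}
    - {"dx": 0, "dy": 0, "dz": 0, "ax": 0, "ay": 0, "az": 0, "grip": 0.01}
    - {"dx": 0, "dy": 0, "dz": 0, "ax": 0, "ay": 0, "az": 0, "grip": 0.01}
  grip_force: 40

```text
time: 5.75
ee_pos: [0.4253, 0.106, 0.0022]
orientation: [-3.139, -0.122, -0.0]
ft_force: [0.2, 0.4, 0.2]
finger_gap: 0.0137
```

```bash
python3 - <<'E'
from fitall import *
im=vision.grab_frame('wrist')
p,f,A=fitobj('wrist',im,'blue',(320,220),.08,r=150)
print(p.round(4),f,A)
plan([.43,.106,.003],p[2])
E
```

```text
[0.4775 0.1104 0.079 ] 0.10778390477396331 13473.0
pos [0.4253 0.106  0.0021] toolx ang 4.46 tilt 0.01 dtool(before turn) [ 0.0047  0.0004 -0.0008] dtool(after turn) [ 0.0047  0.0004 -0.0009] turn [-0.0001 -0.0002 -0.0012] q7 -1.58 t 5.8 f [-0.8  0.3  0.2] gap 0.011
```

```bash
python3 - <<'E'
from fitall import *
im=vision.grab_frame('wrist');cv2.imwrite('pics/w3.png',im[:,:,::-1])
im=vision.grab_frame('scene');cv2.imwrite('pics/s3.png',cv2.resize(im[170:320,190:420],None,fx=3,fy=3)[:,:,::-1]);print(get_obs()['finger_gap'])
E
```

```text
0.010603979531621411
```

View pics/w3.png

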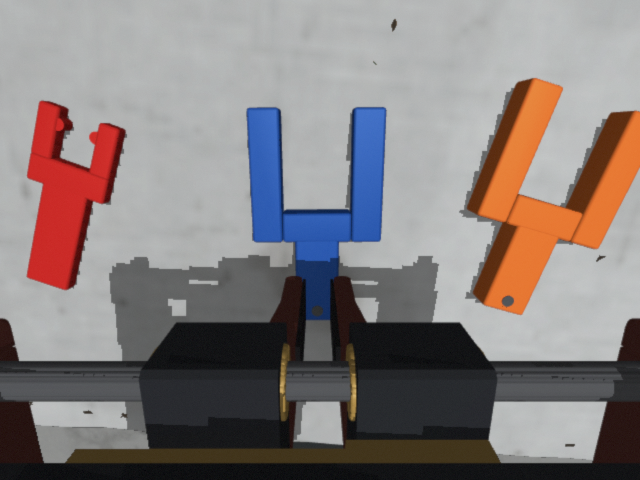

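View pics/s3.png

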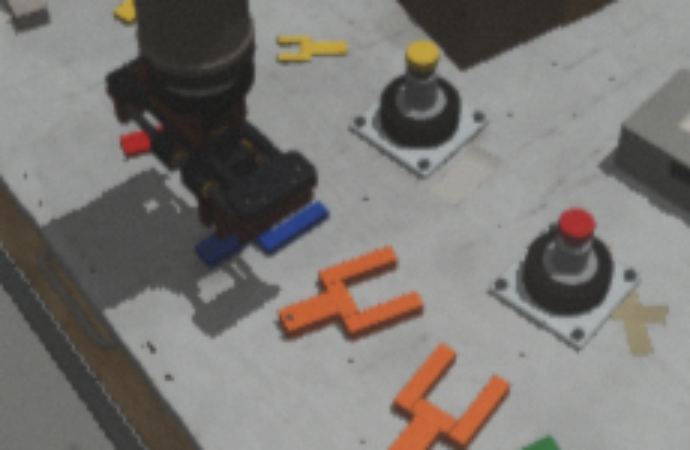

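```bash
python3 - <<'E'
from fitall import *
C=cam('wrist');p,Rm,o=pose()
print(p, proj(C,[p,p-Rm[:,2]*.019, p+Rm[:,1]*.0055,p-Rm[:,1]*.0055, p+Rm[:,1]*.011,[*p[:2],.012],[.4775-.0748,.1104-.0059,.012]]).round(0))
E
```

```text
[0.42520012 0.10596391 0.00205624] [[318. 275.]
 [318. 290.]
 [328. 275.]
 [308. 275.]
 [338. 275.]
 [318. 283.]
 [317. 322.]]
```

```bash
python3 - <<'E'
import cv2
im=cv2.imread('pics/w3.png');cv2.imwrite('pics/w3c.png',cv2.resize(im[200:400,220:420],None,fx=3.9,fy=3,interpolation=cv2.INTER_CUBIC))
E
```

```text
(no output)
```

View pics/w3c.png

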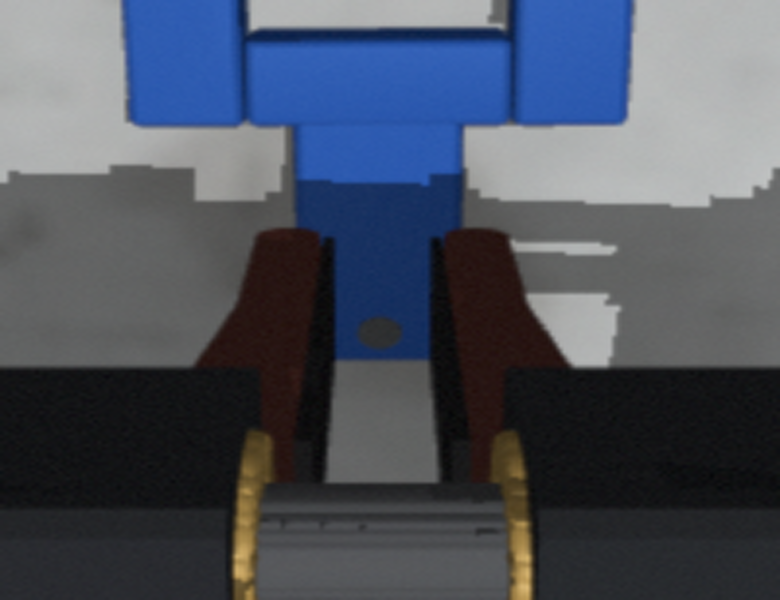

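arm_command:
  targets:
    - {"dx": 0, "dy": 0, "dz": 0, "ax": 0, "ay": 0, "az": 0, "grip": 0.0}
    - {"dx": 0, "dy": 0, "dz": 0, "ax": 0, "ay": 0, "az": 0, "grip": 0.0}
    - {"dx": 0, "dy": 0, "dz": 0, "ax": 0, "ay": 0, "az": 0, "grip": 0.0}

```text
time: 6.2
ee_pos: [0.4252, 0.1059, 0.002]
orientation: [3.139, 0.122, -0.0]
ft_force: [0.5, 0.4, 0.2]
finger_gap: 0.0006
```

```bash
python3 - <<'E'
from fitall import *
im=vision.grab_frame('wrist');cv2.imwrite('pics/w4.png',cv2.resize(im[200:400,220:420],None,fx=3.9,fy=3,interpolation=cv2.INTER_CUBIC)[:,:,::-1]);o=get_obs();print(o['finger_gap'],o['ft_force'],o['ee_pos'])
E
```

```text
5.552465982878389e-05 [-0.47141465  0.63756688  0.43233794] [0.42520153 0.10590714 0.00202067]
```

View pics/w4.png

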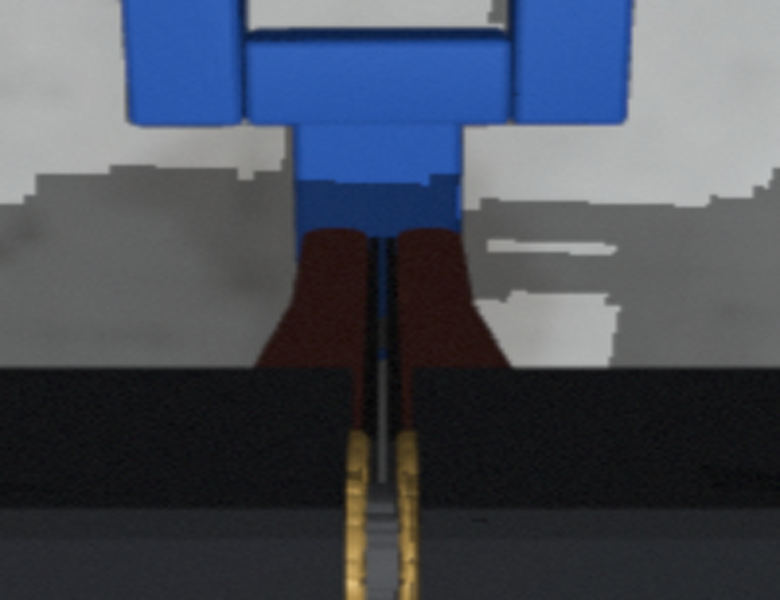

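```bash
python3 - <<'E'
from fitall import *
im=vision.grab_frame('wrist')
for z0 in (-.015,-.01,-.005,0,.005,.01):
    for col,uv in (('red',(75,190)),('orange',(555,190))):
        p,f,A=fitobj('wrist',im,col,uv,-.2,r=100,z0=z0)
        print(z0,col,p.round(4),round(f,3),A)
C=cam('wrist');p,Rm,o=pose()
for x in (-.01,0,.01):
    for z in (-.03,-.02,-.01,0): print(x,z,proj(C,[p+Rm@[x,.005,z],p+Rm@[x,-.005,z]]).round(0).tolist())
E
```

```text
-0.015 red [ 0.4805  0.2366 -0.2821] 0.113 10100.0
-0.015 orange [ 0.4894 -0.0126 -0.1875] 0.135 18862.0
-0.01 red [ 0.481   0.2335 -0.2804] 0.083 10100.0
-0.01 orange [ 0.4901 -0.0101 -0.1946] 0.088 18862.0
-0.005 red [ 0.482   0.23   -0.2799] 0.081 10100.0
-0.005 orange [ 0.4908 -0.0076 -0.2042] 0.051 18862.0
0 red [ 0.4825  0.2265 -0.2908] 0.118 10100.0
0 orange [ 0.4913 -0.0051 -0.211 ] 0.075 18862.0
0.005 red [ 0.4826  0.2239 -0.2801] 0.168 10100.0
0.005 orange [ 0.4922 -0.002  -0.2043] 0.127 18862.0
0.01 red [ 0.4829  0.2209 -0.2636] 0.228 10100.0
0.01 orange [ 0.4931  0.0014 -0.2135] 0.184 18862.0
-0.01 -0.03 [[329.0, 319.0], [307.0, 319.0]]
-0.01 -0.02 [[328.0, 309.0], [308.0, 309.0]]
-0.01 -0.01 [[328.0, 301.0], [308.0, 301.0]]
-0.01 0 [[327.0, 293.0], [309.0, 293.0]]
0 -0.03 [[329.0, 299.0], [307.0, 299.0]]
0 -0.02 [[328.0, 290.0], [308.0, 290.0]]
0 -0.01 [[328.0, 283.0], [308.0, 283.0]]
0 0 [[327.0, 275.0], [308.0, 275.0]]
0.01 -0.03 [[329.0, 279.0], [307.0, 279.0]]
0.01 -0.02 [[328.0, 271.0], [307.0, 271.0]]
0.01 -0.01 [[328.0, 264.0], [308.0, 264.0]]
0.01 0 [[327.0, 258.0], [308.0, 258.0]]
```

arm_command:
  targets:
    - {"dx": 0, "dy": 0, "dz": 0, "ax": 0, "ay": 0, "az": 0, "grip": 0.05}
    - {"dx": 0, "dy": 0, "dz": 0, "ax": 0, "ay": 0, "az": 0, "grip": 0.05}
    - {"dx": 0, "dy": 0, "dz": 0, "ax": 0, "ay": 0, "az": 0, "grip": 0.05}
    - {"dx": 0, "dy": 0, "dz": 0.003, "ax": 0, "ay": 0, "az": 0, "grip": 0.05}
    - {"dx": 0, "dy": 0, "dz": 0, "ax": 0, "ay": 0, "az": 0, "grip": 0.05}

```text
time: 6.8
ee_pos: [0.425, 0.1059, -0.0013]
orientation: [3.139, 0.122, -0.001]
ft_force: [-0.5, -0.8, 0.9]
finger_gap: 0.0373
```

arm_command:
  targets:
    - {"dx": 0, "dy": 0, "dz": 0.002, "ax": 0, "ay": 0, "az": 0, "grip": 0.05}
    - {"dx": 0, "dy": 0, "dz": 0, "ax": 0, "ay": 0, "az": 0, "grip": 0.05}

```text
time: 7.0
ee_pos: [0.425, 0.1059, -0.0032]
orientation: [3.139, 0.122, -0.001]
ft_force: [0.2, -0.0, -0.5]
finger_gap: 0.0492
```

arm_command:
  targets:
    - {"dx": 0, "dy": 0, "dz": 0.002, "ax": 0, "ay": 0, "az": 0, "grip": 0.05}
    - {"dx": 0, "dy": 0, "dz": 0, "ax": 0, "ay": 0, "az": 0, "grip": 0.05}

```text
time: 7.2
ee_pos: [0.4251, 0.1059, -0.0052]
orientation: [3.139, 0.122, -0.001]
ft_force: [1.1, 1.0, 0.3]
finger_gap: 0.05
```

arm_command:
  targets:
    - {"dx": 0, "dy": 0, "dz": 0.002, "ax": 0, "ay": 0, "az": 0, "grip": 0.05}
    - {"dx": 0, "dy": 0, "dz": 0, "ax": 0, "ay": 0, "az": 0, "grip": 0.05}

```text
time: 7.4
ee_pos: [0.4251, 0.1059, -0.0071]
orientation: [3.139, 0.122, -0.0]
ft_force: [-0.2, -1.1, 0.5]
finger_gap: 0.0501
```

arm_command:
  targets:
    - {"dx": 0, "dy": 0, "dz": 0.002, "ax": 0, "ay": 0, "az": 0, "grip": 0.05}
    - {"dx": 0, "dy": 0, "dz": 0, "ax": 0, "ay": 0, "az": 0, "grip": 0.05}

```text
time: 7.6
ee_pos: [0.4251, 0.1059, -0.0091]
orientation: [3.139, 0.122, -0.0]
ft_force: [0.6, 0.5, 0.1]
finger_gap: 0.05
```

```bash
python3 - <<'E'
from fitall import *
im=vision.grab_frame('wrist');cv2.imwrite('pics/w5.png',im[:,:,::-1]);o=get_obs();print(o['finger_gap'],o['ft_force'],o['ee_pos'])
im=vision.grab_frame('scene');cv2.imwrite('pics/s5.png',cv2.resize(im[170:320,190:420],None,fx=3,fy=3)[:,:,::-1])
E
```

```text
0.049847460292380706 [ 0.42651038  0.07569085 -0.14214459] [ 0.42512376  0.10591132 -0.00906309]
```

View pics/w5.png

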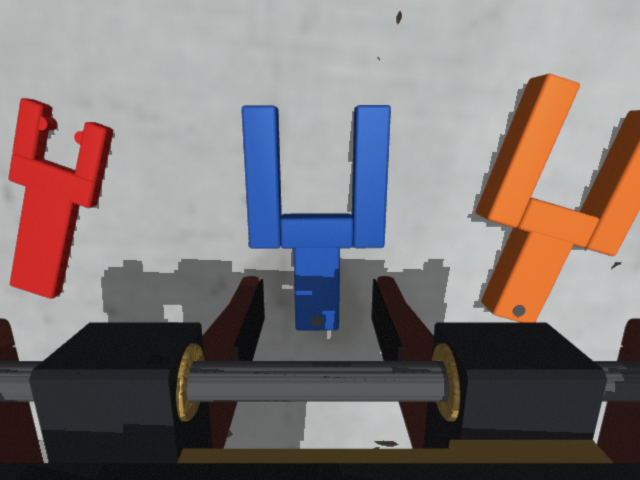

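View pics/s5.png

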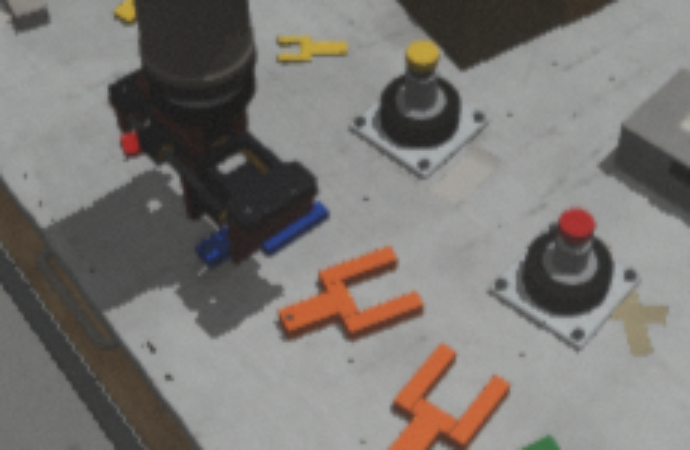

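arm_command:
  targets:
    - {"dx": 0, "dy": 0, "dz": 0.003, "ax": 0, "ay": 0, "az": 0, "grip": 0.05}
    - {"dx": 0, "dy": 0, "dz": 0, "ax": 0, "ay": 0, "az": 0, "grip": 0.05}

```text
time: 7.9
ee_pos: [0.425, 0.1059, -0.0122]
orientation: [3.139, 0.122, -0.001]
ft_force: [-0.7, 0.4, 0.1]
finger_gap: 0.0498
```

arm_command:
  targets:
    - {"dx": 0, "dy": 0, "dz": 0.002, "ax": 0, "ay": 0, "az": 0, "grip": 0.05}
    - {"dx": 0, "dy": 0, "dz": 0, "ax": 0, "ay": 0, "az": 0, "grip": 0.05}

```text
time: 8.1
ee_pos: [0.4251, 0.1059, -0.0142]
orientation: [3.139, 0.122, -0.001]
ft_force: [-0.1, -0.6, 0.5]
finger_gap: 0.0498
```

arm_command:
  targets:
    - {"dx": 0, "dy": 0, "dz": 0.002, "ax": 0, "ay": 0, "az": 0, "grip": 0.05}
    - {"dx": 0, "dy": 0, "dz": 0, "ax": 0, "ay": 0, "az": 0, "grip": 0.05}

```text
time: 8.3
ee_pos: [0.4251, 0.1059, -0.0161]
orientation: [3.139, 0.122, -0.0]
ft_force: [-0.2, 0.2, 0.1]
finger_gap: 0.05
```

arm_command:
  targets:
    - {"dx": 0, "dy": 0, "dz": 0.002, "ax": 0, "ay": 0, "az": 0, "grip": 0.05}
    - {"dx": 0, "dy": 0, "dz": 0, "ax": 0, "ay": 0, "az": 0, "grip": 0.05}

```text
time: 8.5
ee_pos: [0.4251, 0.1059, -0.0181]
orientation: [3.139, 0.122, -0.0]
ft_force: [-0.1, -0.0, 0.1]
finger_gap: 0.0499
```

arm_command:
  targets:
    - {"dx": 0, "dy": 0, "dz": 0.002, "ax": 0, "ay": 0, "az": 0, "grip": 0.05}
    - {"dx": 0, "dy": 0, "dz": 0, "ax": 0, "ay": 0, "az": 0, "grip": 0.05}

```text
time: 8.7
ee_pos: [0.4251, 0.1059, -0.0201]
orientation: [3.139, 0.122, -0.0]
ft_force: [0.8, 0.1, 0.4]
finger_gap: 0.0502
```

```bash
python3 - <<'E'
from fitall import *
im=vision.grab_frame('wrist');cv2.imwrite('pics/w6.png',im[:,:,::-1]);o=get_obs();print(o['finger_gap'],o['ft_force'],o['ee_pos'])
for z0 in (-.01,-.005,0,.005):
    for col,uv in (('orange',(555,190)),):
        p,f,A=fitobj('wrist',im,col,uv,-.2,r=100,z0=z0)
        print(z0,col,p.round(4),round(f,3),A)
E
```

```text
0.050144059998170634 [-0.67967764  0.13915862  0.75201656] [ 0.42510472  0.1059144  -0.02006965]
-0.01 orange [ 0.4903 -0.0105 -0.1902] 0.087 20163.0
-0.005 orange [ 0.4911 -0.0077 -0.2045] 0.066 20163.0
0 orange [ 0.4917 -0.0053 -0.2026] 0.087 20163.0
0.005 orange [ 0.4928 -0.0017 -0.1954] 0.142 20163.0
```

View pics/w6.png

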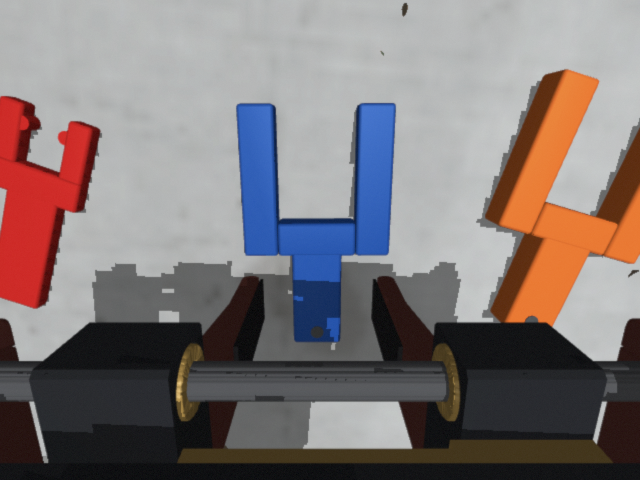

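arm_command:
  targets:
    - {"dx": 0, "dy": 0, "dz": 0, "ax": 0, "ay": 0, "az": 0, "grip": 0.015}
    - {"dx": 0, "dy": 0, "dz": 0, "ax": 0, "ay": 0, "az": 0, "grip": 0.015}
    - {"dx": 0, "dy": 0, "dz": 0, "ax": 0, "ay": 0, "az": 0, "grip": 0.015}
    - {"dx": 0, "dy": 0, "dz": 0, "ax": 0, "ay": 0, "az": 0, "grip": 0.015}
  grip_force: 10

```text
time: 9.15
ee_pos: [0.4252, 0.106, -0.0199]
orientation: [-3.139, -0.122, 0.0]
ft_force: [-0.0, 0.3, 0.2]
finger_gap: 0.0216
```

arm_command:
  targets:
    - {"dx": 0, "dy": 0, "dz": 0, "ax": 0, "ay": 0, "az": 0, "grip": 0.04}
    - {"dx": 0, "dy": 0, "dz": 0, "ax": 0, "ay": 0, "az": 0, "grip": 0.04}
    - {"dx": 0, "dy": 0, "dz": 0.002, "ax": 0, "ay": 0, "az": 0, "grip": 0.04}
    - {"dx": 0, "dy": 0, "dz": 0, "ax": 0, "ay": 0, "az": 0, "grip": 0.04}

```text
time: 9.55
ee_pos: [0.425, 0.1059, -0.0221]
orientation: [3.139, 0.122, -0.001]
ft_force: [-0.3, 0.2, -1.6]
finger_gap: 0.0403
```

arm_command:
  targets:
    - {"dx": 0, "dy": 0, "dz": 0.002, "ax": 0, "ay": 0, "az": 0, "grip": 0.04}
    - {"dx": 0, "dy": 0, "dz": 0, "ax": 0, "ay": 0, "az": 0, "grip": 0.04}

```text
time: 9.75
ee_pos: [0.4251, 0.1059, -0.0242]
orientation: [3.139, 0.122, -0.001]
ft_force: [0.2, -0.4, -0.0]
finger_gap: 0.0398
```

arm_command:
  targets:
    - {"dx": 0, "dy": 0, "dz": 0.001, "ax": 0, "ay": 0, "az": 0, "grip": 0.04}
    - {"dx": 0, "dy": 0, "dz": 0, "ax": 0, "ay": 0, "az": 0, "grip": 0.04}

```text
time: 9.95
ee_pos: [0.4251, 0.1059, -0.0251]
orientation: [3.139, 0.122, -0.0]
ft_force: [-0.5, -0.7, 0.6]
finger_gap: 0.04
```

arm_command:
  targets:
    - {"dx": 0, "dy": 0, "dz": 0.001, "ax": 0, "ay": 0, "az": 0, "grip": 0.04}
    - {"dx": 0, "dy": 0, "dz": 0, "ax": 0, "ay": 0, "az": 0, "grip": 0.04}

```text
time: 10.15
ee_pos: [0.4252, 0.1059, -0.026]
orientation: [3.139, 0.122, -0.0]
ft_force: [-0.2, 0.2, 0.7]
finger_gap: 0.0399
```

arm_command:
  targets:
    - {"dx": 0, "dy": 0, "dz": 0.001, "ax": 0, "ay": 0, "az": 0, "grip": 0.04}
    - {"dx": 0, "dy": 0, "dz": 0, "ax": 0, "ay": 0, "az": 0, "grip": 0.04}

```text
time: 10.35
ee_pos: [0.4252, 0.1059, -0.027]
orientation: [3.139, 0.122, -0.0]
ft_force: [-0.6, 0.2, -0.6]
finger_gap: 0.04
```

arm_command:
  targets:
    - {"dx": 0, "dy": 0, "dz": 0.001, "ax": 0, "ay": 0, "az": 0, "grip": 0.04}
    - {"dx": 0, "dy": 0, "dz": 0, "ax": 0, "ay": 0, "az": 0, "grip": 0.04}

```text
time: 10.55
ee_pos: [0.4252, 0.1059, -0.028]
orientation: [3.139, 0.122, -0.0]
ft_force: [0.1, 0.4, 0.3]
finger_gap: 0.0404
```

arm_command:
  targets:
    - {"dx": 0, "dy": 0, "dz": 0.001, "ax": 0, "ay": 0, "az": 0, "grip": 0.04}
    - {"dx": 0, "dy": 0, "dz": 0, "ax": 0, "ay": 0, "az": 0, "grip": 0.04}

```text
time: 10.75
ee_pos: [0.4251, 0.1059, -0.029]
orientation: [3.139, 0.122, -0.0]
ft_force: [0.3, -0.0, 0.1]
finger_gap: 0.0402
```

arm_command:
  targets:
    - {"dx": 0, "dy": 0, "dz": 0.001, "ax": 0, "ay": 0, "az": 0, "grip": 0.04}
    - {"dx": 0, "dy": 0, "dz": 0, "ax": 0, "ay": 0, "az": 0, "grip": 0.04}

```text
time: 10.95
ee_pos: [0.4253, 0.1059, -0.0293]
orientation: [-3.139, -0.122, 0.0]
ft_force: [-3.5, -1.1, 12.4]
finger_gap: 0.0398
```

arm_command:
  targets:
    - {"dx": 0, "dy": 0, "dz": 0.001, "ax": 0, "ay": 0, "az": 0, "grip": 0.04}
    - {"dx": 0, "dy": 0, "dz": 0, "ax": 0, "ay": 0, "az": 0, "grip": 0.04}

```text
time: 11.15
ee_pos: [0.4252, 0.106, -0.0295]
orientation: [-3.138, -0.121, 0.0]
ft_force: [-6.4, -1.8, 30.2]
finger_gap: 0.04
```

arm_command:
  targets:
    - {"dx": 0, "dy": 0, "dz": -0.0035, "ax": 0, "ay": 0, "az": 0, "grip": 0.04}
    - {"dx": 0, "dy": 0, "dz": 0, "ax": 0, "ay": 0, "az": 0, "grip": 0.015}
    - {"dx": 0, "dy": 0, "dz": 0, "ax": 0, "ay": 0, "az": 0, "grip": 0.01}
    - {"dx": 0, "dy": 0, "dz": 0, "ax": 0, "ay": 0, "az": 0, "grip": 0.01}
    - {"dx": 0, "dy": 0, "dz": 0, "ax": 0, "ay": 0, "az": 0, "grip": 0.01}
    - {"dx": 0, "dy": 0, "dz": 0, "ax": 0, "ay": 0, "az": 0, "grip": 0.01}
  grip_force: 40

```text
time: 11.75
ee_pos: [0.4251, 0.1059, -0.0276]
orientation: [3.139, 0.122, -0.0]
ft_force: [-0.1, 0.2, -0.7]
finger_gap: 0.0214
```

```bash
python3 - <<'E'
from fitall import *
im=vision.grab_frame('wrist')
p,f,A=fitobj('wrist',im,'blue',(320,220),.08,r=150)
print(p.round(4),f,A)
q=[.629,-.088]
plan([q[0]-.053,q[1],.15],0)
E
```

```text
[0.4779 0.1101 0.0811] 0.0754813727495498 19556.0
pos [ 0.4251  0.1059 -0.0276] toolx ang 4.46 tilt 0.02 dtool(before turn) [ 0.1353  0.2051 -0.1776] dtool(after turn) [ 0.1509  0.1939 -0.1776] turn [0.0002 0.0003 0.0778] q7 -1.54 t 11.8 f [ 0.2 -0.5 -0.9] gap 0.0216
```

arm_command:
  targets:
    - {"dx": 0, "dy": 0, "dz": -0.01, "ax": 0, "ay": 0, "az": 0, "grip": 0.01}
    - {"dx": 0, "dy": 0, "dz": -0.04, "ax": 0, "ay": 0, "az": 0, "grip": 0.01}
    - {"dx": 0, "dy": 0, "dz": -0.045, "ax": 0, "ay": 0, "az": 0, "grip": 0.01}
    - {"dx": 0, "dy": 0, "dz": -0.045, "ax": 0, "ay": 0, "az": 0.078, "grip": 0.01}
    - {"dx": 0.03, "dy": 0.039, "dz": 0, "ax": 0, "ay": 0, "az": 0, "grip": 0.01}
    - {"dx": 0.03, "dy": 0.039, "dz": 0, "ax": 0, "ay": 0, "az": 0, "grip": 0.01}
    - {"dx": 0.03, "dy": 0.039, "dz": 0, "ax": 0, "ay": 0, "az": 0, "grip": 0.01}
    - {"dx": 0.03, "dy": 0.039, "dz": 0, "ax": 0, "ay": 0, "az": 0, "grip": 0.01}
    - {"dx": 0.025, "dy": 0.038, "dz": 0, "ax": 0, "ay": 0, "az": 0, "grip": 0.01}
    - {"dx": 0, "dy": 0, "dz": 0, "ax": 0, "ay": 0, "az": 0, "grip": 0.01}

```text
time: 12.8
ee_pos: [0.5723, -0.0953, 0.1137]
orientation: [3.137, -0.013, 0.005]
ft_force: [0.2, -0.2, -0.9]
finger_gap: 0.0216
```

arm_command:
  targets:
    - {"dx": 0, "dy": 0, "dz": 0, "ax": 0, "ay": 0, "az": 0, "grip": 0.01}
    - {"dx": 0, "dy": 0, "dz": 0, "ax": 0, "ay": 0, "az": 0, "grip": 0.01}

```text
time: 13.0
ee_pos: [0.5692, -0.0867, 0.1124]
orientation: [-3.141, -0.001, 0.002]
ft_force: [-0.2, -0.1, -2.3]
finger_gap: 0.0214
```

```bash
cat > head.py <<'E'
from fitall import *
t=np.linspace(0,2*np.pi,32,endpoint=False);circ=.014*np.c_[np.cos(t),np.sin(t)]
HZ=dict(yellow=.093,red=.085)
def headfit(c,im,col,uv,r=60,z1=None,C=None):
    C=C or cam(c);m=blob(masks(im)[col],uv,r);z1=z1 or HZ[col]
    ys,xs=np.nonzero(m);g=back(C,[[xs.mean(),ys.mean()]],z1)[0]
    x0,x1,y0,y1=max(xs.min()-20,0),xs.max()+20,max(ys.min()-20,0),ys.max()+20
    mk=m[y0:y1,x0:x1];K=C[0].copy();K[0,2]-=x0;K[1,2]-=y0;C2=(K,C[1],C[2])
    cost=lambda p:np.abs(render(C2,circ,[p[0]/100,p[1]/100,0],z1-.012,z1,mk.shape,4)-mk).sum()/mk.sum()
    q=g[:2]*100
    rr=minimize(cost,q,method='Nelder-Mead',options=dict(initial_simplex=[q,q+[.5,0],q+[0,.5]],xatol=.002,maxiter=80))
    return rr.x/100,rr.fun,m.sum(),(xs.mean(),ys.mean())
E
python3 - <<'E'
from head import *
im=vision.grab_frame('wrist');cv2.imwrite('pics/w7.png',im[:,:,::-1])
try: print(headfit('wrist',im,'red',(320,160),120))
except Exception as e: print(e)
plan([.629-.053,-.088,.1],0)
E
```

```text
(array([ 0.62537944, -0.08739885]), np.float64(0.10035002249360851), np.float64(1787.0), (np.float64(318.98209289311694), np.float64(163.77616116396194)))
pos [ 0.5693 -0.0863  0.1125] toolx ang 0.1 tilt 0.08 dtool(before turn) [0.0067 0.0018 0.0125] dtool(after turn) [0.0067 0.0017 0.0125] turn [-0.0011  0.001   0.0018] q7 -1.25 t 13.05 f [ 0.8 -0.3 -0.3] gap 0.0217
```

View pics/w7.png

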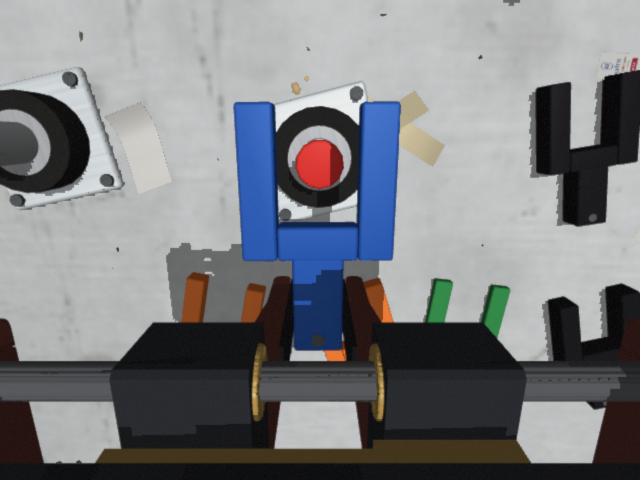

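```bash
python3 - <<'E'
from head import *
im=vision.grab_frame('wrist');C=cam('wrist');p,Rm,o=pose()
for dz in (-.004,0):
    q,f,A=fitobj('wrist',im,'blue',(320,220),0,r=150,z0=p[2]+.0276+dz)
    h,hf,_,_=headfit('wrist',im,'red',(320,160),120,z1=.085+dz)
    print(dz,q.round(4),round(f,3),h.round(4),round(hf,3),(Rm.T@np.array([*(h-q[:2]),0])).round(4),(q[:2]-p[:2]).round(4))
    for rad,z in ((.035,.034),):
        pass
print(headfit('top',vision.grab_frame('top'),'red',(368,205),20))
E
```

```text
-0.004 [ 0.6221 -0.086   0.0021] 0.051 [ 0.6252 -0.0876] 0.061 [ 0.0031  0.0016 -0.    ] [0.0526 0.0002]
0 [ 0.6224 -0.086   0.005 ] 0.074 [ 0.6255 -0.0877] 0.098 [ 0.0031  0.0017 -0.    ] [0.053  0.0002]Traceback (most recent call last):
  File "<stdin>", line 9, in <module>
  File "head.py", line 6, in headfit
    ys,xs=np.nonzero(m);g=back(C,[[xs.mean(),ys.mean()]],z1)[0]
          ~~~~~~~~~~^^^
    return _wrapfunc(a, 'nonzero')
    return _wrapit(obj, method, *args, **kwds)
    result = getattr(arr, method)(*args, **kwds)
ValueError: Calling nonzero on 0d arrays is not allowed. Use np.atleast_1d(scalar).nonzero() instead.
```

arm_command:
  targets:
    - {"dx": 0.003, "dy": 0.0017, "dz": 0.015, "ax": 0, "ay": 0, "az": 0, "grip": 0.01}
    - {"dx": 0, "dy": 0, "dz": 0.015, "ax": 0, "ay": 0, "az": 0, "grip": 0.01}
    - {"dx": 0, "dy": 0, "dz": 0.013, "ax": 0, "ay": 0, "az": 0, "grip": 0.01}
    - {"dx": 0, "dy": 0, "dz": 0, "ax": 0, "ay": 0, "az": 0, "grip": 0.01}
    - {"dx": 0, "dy": 0, "dz": 0, "ax": 0, "ay": 0, "az": 0, "grip": 0.01}

```text
time: 13.65
ee_pos: [0.5726, -0.09, 0.0688]
orientation: [3.141, -0.001, -0.002]
ft_force: [-0.4, -0.5, -0.2]
finger_gap: 0.0215
```

```bash
cat > rel.py <<'E'
from head import *
def rel(col,hcol,zg,uvh=(320,160),uvp=(320,200),save=None,dz=-.004):
    im=vision.grab_frame('wrist');C=cam('wrist');p,Rm,o=pose()
    if save: cv2.imwrite(save,im[:,:,::-1])
    a=np.arctan2(Rm[1,0],Rm[0,0])
    q,f,A=fitobj('wrist',im,col,uvp,a,r=200,z0=p[2]+zg+dz)
    h,hf,_,_=headfit('wrist',im,hcol,uvh,120,z1=HZ[hcol]+dz)
    print('packer',q.round(4),round(f,3),'head',h.round(4),round(hf,3),'move tool',(Rm.T@np.array([*(h-q[:2]),0])).round(4),'held rel',(Rm.T@np.array([*(q[:2]-p[:2]),0])).round(4),'pos',p.round(4),'ang',a.round(4),'gap',round(float(o['finger_gap']),4),'t',o['time'].__round__(1),'f',o['ft_force'].round(1))
E
python3 - <<'E'
from rel import *
rel('blue','red',.0276,save='pics/w8.png')
E
```

```text
packer [ 0.6257 -0.09   -0.0018] 0.046 head [ 0.6253 -0.0876] 0.034 move tool [-0.0004 -0.0024 -0.    ] held rel [ 0.0525 -0.0001 -0.    ] pos [ 0.5732 -0.09    0.0694] ang -0.0005 gap 0.0216 t 13.7 f [-0.3 -0.2 -0.8]
```

View pics/w8.png

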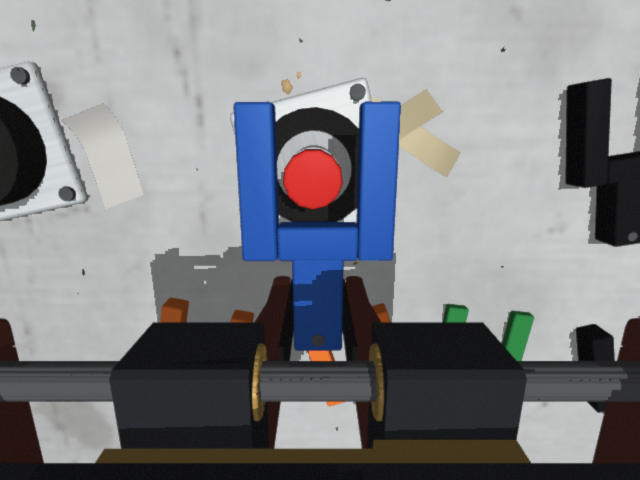

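arm_command:
  targets:
    - {"dx": -0.0003, "dy": -0.0024, "dz": 0, "ax": 0, "ay": 0, "az": 0, "grip": 0.01}
    - {"dx": 0, "dy": 0, "dz": 0.015, "ax": 0, "ay": 0, "az": 0, "grip": 0.01}
    - {"dx": 0, "dy": 0, "dz": 0, "ax": 0, "ay": 0, "az": 0, "grip": 0.01}
    - {"dx": 0, "dy": 0, "dz": 0, "ax": 0, "ay": 0, "az": 0, "grip": 0.01}

```text
time: 14.1
ee_pos: [0.5723, -0.0873, 0.054]
orientation: [3.142, -0.0, -0.002]
ft_force: [-0.2, -0.1, -1.1]
finger_gap: 0.022
```

```bash
python3 - <<'E'
from rel import *
rel('blue','red',.0276)
E
```

```text
packer [ 0.6252 -0.0876 -0.002 ] 0.042 head [ 0.6251 -0.0879] 0.029 move tool [-0.0001  0.0003  0.    ] held rel [ 0.0525  0.0002 -0.    ] pos [ 0.5727 -0.0874  0.0543] ang -0.0003 gap 0.0217 t 14.2 f [ 0.3 -0.7 -0.3]
```

arm_command:
  targets:
    - {"dx": 0, "dy": 0, "dz": 0.015, "ax": 0, "ay": 0, "az": 0, "grip": 0.01}
    - {"dx": 0, "dy": 0, "dz": 0.015, "ax": 0, "ay": 0, "az": 0, "grip": 0.01}
    - {"dx": 0, "dy": 0, "dz": 0.01, "ax": 0, "ay": 0, "az": 0, "grip": 0.01}
    - {"dx": 0, "dy": 0, "dz": 0.005, "ax": 0, "ay": 0, "az": 0, "grip": 0.01}
    - {"dx": 0, "dy": 0, "dz": 0, "ax": 0, "ay": 0, "az": 0, "grip": 0.01}
    - {"dx": 0, "dy": 0, "dz": 0, "ax": 0, "ay": 0, "az": 0, "grip": 0.01}

```text
time: 14.75
ee_pos: [0.573, -0.0876, 0.0095]
orientation: [3.141, -0.001, 0.0]
ft_force: [0.1, -0.6, -0.6]
finger_gap: 0.0215
```

arm_command:
  targets:
    - {"dx": 0, "dy": 0, "dz": 0.001, "ax": 0, "ay": 0, "az": 0, "grip": 0.01}
    - {"dx": 0, "dy": 0, "dz": 0, "ax": 0, "ay": 0, "az": 0, "grip": 0.01}

```text
time: 14.95
ee_pos: [0.5732, -0.0874, 0.0089]
orientation: [-3.142, 0.0, -0.001]
ft_force: [-0.5, 0.1, -1.7]
finger_gap: 0.0215
```

arm_command:
  targets:
    - {"dx": 0, "dy": 0, "dz": 0.001, "ax": 0, "ay": 0, "az": 0, "grip": 0.01}
    - {"dx": 0, "dy": 0, "dz": 0, "ax": 0, "ay": 0, "az": 0, "grip": 0.01}

```text
time: 15.15
ee_pos: [0.5729, -0.0873, 0.0076]
orientation: [-3.142, 0.0, -0.0]
ft_force: [0.2, 0.4, -0.9]
finger_gap: 0.0213
```

arm_command:
  targets:
    - {"dx": 0, "dy": 0, "dz": 0.0008, "ax": 0, "ay": 0, "az": 0, "grip": 0.01}
    - {"dx": 0, "dy": 0, "dz": 0, "ax": 0, "ay": 0, "az": 0, "grip": 0.01}

```text
time: 15.35
ee_pos: [0.5729, -0.0874, 0.0069]
orientation: [-3.141, 0.0, -0.0]
ft_force: [-0.7, -0.7, 1.2]
finger_gap: 0.0216
```

arm_command:
  targets:
    - {"dx": 0, "dy": 0, "dz": 0.0005, "ax": 0, "ay": 0, "az": 0, "grip": 0.01}
    - {"dx": 0, "dy": 0, "dz": 0, "ax": 0, "ay": 0, "az": 0, "grip": 0.01}

```text
time: 15.55
ee_pos: [0.5729, -0.0874, 0.0065]
orientation: [-3.141, 0.001, -0.0]
ft_force: [-1.0, 0.9, 2.9]
finger_gap: 0.0218
```

arm_command:
  targets:
    - {"dx": 0, "dy": 0, "dz": 0, "ax": 0, "ay": 0, "az": 0, "grip": 0.045}
    - {"dx": 0, "dy": 0, "dz": 0, "ax": 0, "ay": 0, "az": 0, "grip": 0.045}
    - {"dx": 0, "dy": 0, "dz": 0, "ax": 0, "ay": 0, "az": 0, "grip": 0.045}
    - {"dx": 0, "dy": 0, "dz": -0.005, "ax": 0, "ay": 0, "az": 0, "grip": 0.045}
    - {"dx": 0, "dy": 0, "dz": -0.02, "ax": 0, "ay": 0, "az": 0, "grip": 0.045}
    - {"dx": 0, "dy": 0, "dz": -0.04, "ax": 0, "ay": 0, "az": 0, "grip": 0.045}
    - {"dx": 0, "dy": 0, "dz": -0.04, "ax": 0, "ay": 0, "az": 0, "grip": 0.045}
    - {"dx": 0, "dy": 0, "dz": 0, "ax": 0, "ay": 0, "az": 0, "grip": 0.045}
    - {"dx": 0, "dy": 0, "dz": 0, "ax": 0, "ay": 0, "az": 0, "grip": 0.045}

```text
time: 16.45
ee_pos: [0.5735, -0.0873, 0.1122]
orientation: [-3.141, 0.0, -0.003]
ft_force: [-0.6, 0.3, -0.8]
finger_gap: 0.0449
```

```bash
python3 - <<'E'
from rel import *
im=vision.grab_frame('wrist');cv2.imwrite('pics/w9.png',im[:,:,::-1])
q,f,A=fitobj('wrist',im,'blue',(320,200),0,r=200,z0=.030);print(q,f)
a=.296;b=np.array([.4860,-.119]);g=b-.053*np.array([np.cos(a),np.sin(a)])
plan([*g,.02],a)
E
```

```text
[ 0.62456804 -0.08738755 -0.00241642] 0.08178477690288714
pos [ 0.5726 -0.0871  0.111 ] toolx ang 0.0 tilt 0.03 dtool(before turn) [-0.1373  0.0474  0.091 ] dtool(after turn) [-0.1451  0.0053  0.091 ] turn [-4.000e-04  1.000e-04 -2.959e-01] q7 -1.24 t 16.5 f [ 0.2 -0.4 -0.5] gap 0.045
```

View pics/w9.png

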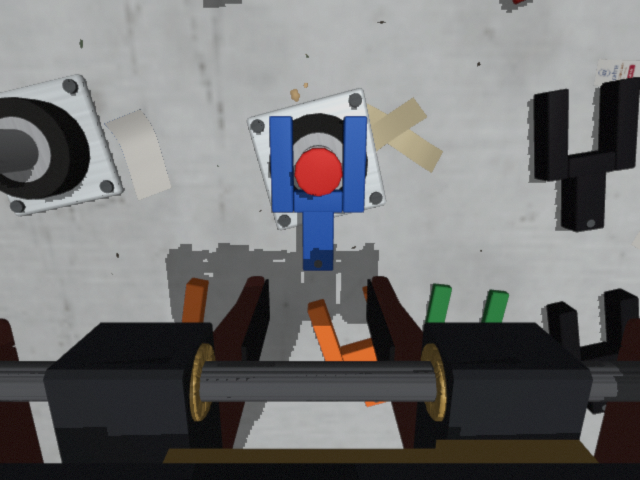

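arm_command:
  targets:
    - {"dx": -0.035, "dy": 0.012, "dz": 0, "ax": 0, "ay": 0, "az": 0, "grip": 0.05}
    - {"dx": -0.035, "dy": 0.012, "dz": 0, "ax": 0, "ay": 0, "az": 0, "grip": 0.05}
    - {"dx": -0.035, "dy": 0.012, "dz": 0, "ax": 0, "ay": 0, "az": 0, "grip": 0.05}
    - {"dx": -0.0323, "dy": 0.0114, "dz": 0.02, "ax": 0, "ay": 0, "az": 0, "grip": 0.05}
    - {"dx": 0, "dy": 0, "dz": 0.02, "ax": 0, "ay": 0, "az": -0.148, "grip": 0.05}
    - {"dx": 0, "dy": 0, "dz": 0.03, "ax": 0, "ay": 0, "az": -0.148, "grip": 0.05}
    - {"dx": 0, "dy": 0, "dz": 0.021, "ax": 0, "ay": 0, "az": 0, "grip": 0.05}
    - {"dx": 0, "dy": 0, "dz": 0, "ax": 0, "ay": 0, "az": 0, "grip": 0.05}
    - {"dx": 0, "dy": 0, "dz": 0, "ax": 0, "ay": 0, "az": 0, "grip": 0.05}
    - {"dx": 0, "dy": 0, "dz": 0, "ax": 0, "ay": 0, "az": 0, "grip": 0.05}

```text
time: 17.5
ee_pos: [0.4359, -0.135, 0.0208]
orientation: [3.107, 0.462, 0.001]
ft_force: [0.8, -0.9, -0.1]
finger_gap: 0.05
```

```bash
python3 - <<'E'
from rel import *
im=vision.grab_frame('wrist');cv2.imwrite('pics/w10.png',im[:,:,::-1])
q,f,A=fitobj('wrist',im,'orange',(320,200),.296,r=120,z0=-.004);print(q,f,A)
g=q[:2]-.053*np.array([np.cos(q[2]),np.sin(q[2])])
plan([*g,-.0272],q[2])
E
```

```text
[ 0.48453106 -0.11850865  0.30792508] 0.05215173232007438 12230.0
pos [ 0.4362 -0.1349  0.021 ] toolx ang 16.93 tilt 0.07 dtool(before turn) [-0.002  -0.0009  0.0482] dtool(after turn) [-0.002  -0.0009  0.0482] turn [ 0.0006 -0.0011 -0.0124] q7 -0.79 t 17.55 f [-0.   0.1  0.5] gap 0.0502
```

View pics/w10.png

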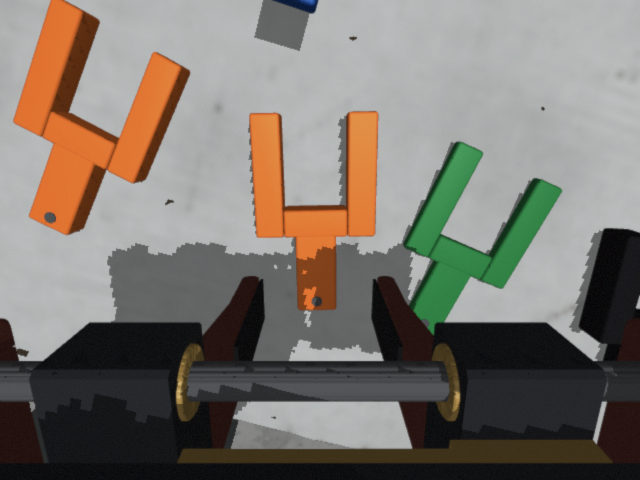

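arm_command:
  targets:
    - {"dx": -0.002, "dy": -0.001, "dz": 0.01, "ax": 0, "ay": 0, "az": -0.012, "grip": 0.045}
    - {"dx": 0, "dy": 0, "dz": 0.015, "ax": 0, "ay": 0, "az": 0, "grip": 0.045}
    - {"dx": 0, "dy": 0, "dz": 0.015, "ax": 0, "ay": 0, "az": 0, "grip": 0.045}
    - {"dx": 0, "dy": 0, "dz": 0.008, "ax": 0, "ay": 0, "az": 0, "grip": 0.045}
    - {"dx": 0, "dy": 0, "dz": 0, "ax": 0, "ay": 0, "az": 0, "grip": 0.045}
    - {"dx": 0, "dy": 0, "dz": 0, "ax": 0, "ay": 0, "az": 0, "grip": 0.01}
    - {"dx": 0, "dy": 0, "dz": 0, "ax": 0, "ay": 0, "az": 0, "grip": 0.01}
    - {"dx": 0, "dy": 0, "dz": 0, "ax": 0, "ay": 0, "az": 0, "grip": 0.01}
    - {"dx": 0, "dy": 0, "dz": 0, "ax": 0, "ay": 0, "az": 0, "grip": 0.01}

```text
time: 18.45
ee_pos: [0.4337, -0.1344, -0.0274]
orientation: [3.104, 0.482, 0.001]
ft_force: [-1.1, -0.2, 2.0]
finger_gap: 0.0217
```

```bash
python3 - <<'E'
from rel import *
plan([.625-.0527,-.0876,.11],0)
E
```

```text
pos [ 0.4337 -0.1344 -0.0274] toolx ang 17.64 tilt 0.05 dtool(before turn) [ 0.1464 -0.0026 -0.1373] dtool(after turn) [ 0.1386 -0.0468 -0.1374] turn [ 2.000e-04 -8.000e-04  3.078e-01] q7 -0.71 t 18.45 f [-1.1 -0.2  2. ] gap 0.0217
```

arm_command:
  targets:
    - {"dx": 0, "dy": 0, "dz": -0.01, "ax": 0, "ay": 0, "az": 0, "grip": 0.01}
    - {"dx": 0, "dy": 0, "dz": -0.04, "ax": 0, "ay": 0, "az": 0, "grip": 0.01}
    - {"dx": 0, "dy": 0, "dz": -0.044, "ax": 0, "ay": 0, "az": 0.1, "grip": 0.01}
    - {"dx": 0, "dy": 0, "dz": -0.044, "ax": 0, "ay": 0, "az": 0.1, "grip": 0.01}
    - {"dx": 0, "dy": 0, "dz": 0, "ax": 0, "ay": 0, "az": 0.108, "grip": 0.01}
    - {"dx": 0.035, "dy": -0.0117, "dz": 0, "ax": 0, "ay": 0, "az": 0, "grip": 0.01}
    - {"dx": 0.035, "dy": -0.0117, "dz": 0, "ax": 0, "ay": 0, "az": 0, "grip": 0.01}
    - {"dx": 0.035, "dy": -0.0117, "dz": 0, "ax": 0, "ay": 0, "az": 0, "grip": 0.01}
    - {"dx": 0.0336, "dy": -0.0117, "dz": 0, "ax": 0, "ay": 0, "az": 0, "grip": 0.01}
    - {"dx": 0, "dy": 0, "dz": 0, "ax": 0, "ay": 0, "az": 0, "grip": 0.01}

```text
time: 19.45
ee_pos: [0.5762, -0.0846, 0.1108]
orientation: [3.142, 0.008, 0.004]
ft_force: [-0.3, 0.4, -1.0]
finger_gap: 0.0216
```

arm_command:
  targets:
    - {"dx": 0, "dy": 0, "dz": 0, "ax": 0, "ay": 0, "az": 0, "grip": 0.01}
    - {"dx": 0, "dy": 0, "dz": 0, "ax": 0, "ay": 0, "az": 0, "grip": 0.01}
    - {"dx": 0, "dy": 0, "dz": 0.02, "ax": 0, "ay": 0, "az": 0, "grip": 0.01}
    - {"dx": 0, "dy": 0, "dz": 0.015, "ax": 0, "ay": 0, "az": 0, "grip": 0.01}
    - {"dx": 0, "dy": 0, "dz": 0, "ax": 0, "ay": 0, "az": 0, "grip": 0.01}
    - {"dx": 0, "dy": 0, "dz": 0, "ax": 0, "ay": 0, "az": 0, "grip": 0.01}
    - {"dx": 0, "dy": 0, "dz": 0, "ax": 0, "ay": 0, "az": 0, "grip": 0.01}

```text
time: 20.15
ee_pos: [0.5722, -0.0879, 0.0759]
orientation: [3.142, -0.001, 0.001]
ft_force: [0.4, -0.4, -1.1]
finger_gap: 0.0216
```

```bash
python3 - <<'E'
from rel import *
rel('orange','red',.0274,save='pics/w11.png')
E
```

```text
packer [ 0.6253 -0.0881 -0.0047] 0.057 head [ 0.6253 -0.0876] 0.054 move tool [ 0.     -0.0005 -0.    ] held rel [0.0529 0.0002 0.0001] pos [ 0.5724 -0.0879  0.076 ] ang -0.0005 gap 0.0218 t 20.2 f [ 0.1  0.4 -1.1]
```

View pics/w11.png

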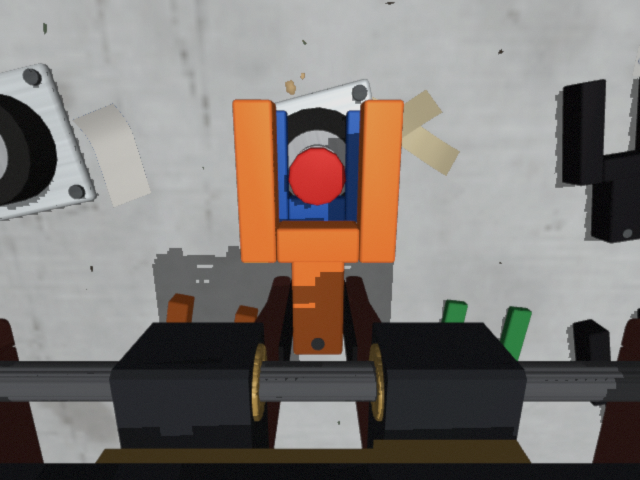

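arm_command:
  targets:
    - {"dx": 0, "dy": -0.0005, "dz": 0.012, "ax": 0, "ay": 0, "az": 0, "grip": 0.01}
    - {"dx": 0, "dy": 0, "dz": 0.012, "ax": 0, "ay": 0, "az": 0, "grip": 0.01}
    - {"dx": 0, "dy": 0, "dz": 0.012, "ax": 0, "ay": 0, "az": 0, "grip": 0.01}
    - {"dx": 0, "dy": 0, "dz": 0.012, "ax": 0, "ay": 0, "az": 0, "grip": 0.01}
    - {"dx": 0, "dy": 0, "dz": 0.007, "ax": 0, "ay": 0, "az": 0, "grip": 0.01}
    - {"dx": 0, "dy": 0, "dz": 0, "ax": 0, "ay": 0, "az": 0, "grip": 0.01}
    - {"dx": 0, "dy": 0, "dz": 0, "ax": 0, "ay": 0, "az": 0, "grip": 0.01}

```text
time: 20.9
ee_pos: [0.5719, -0.0873, 0.02]
orientation: [3.141, -0.001, -0.0]
ft_force: [-0.5, 0.7, -1.7]
finger_gap: 0.0216
```

arm_command:
  targets:
    - {"dx": 0, "dy": 0, "dz": 0.001, "ax": 0, "ay": 0, "az": 0, "grip": 0.01}
    - {"dx": 0, "dy": 0, "dz": 0, "ax": 0, "ay": 0, "az": 0, "grip": 0.01}

```text
time: 21.1
ee_pos: [0.5721, -0.0871, 0.0193]
orientation: [-3.142, 0.0, -0.0]
ft_force: [-0.3, 0.1, -0.7]
finger_gap: 0.0216
```

arm_command:
  targets:
    - {"dx": 0, "dy": 0, "dz": 0.0008, "ax": 0, "ay": 0, "az": 0, "grip": 0.01}
    - {"dx": 0, "dy": 0, "dz": 0, "ax": 0, "ay": 0, "az": 0, "grip": 0.01}

```text
time: 21.3
ee_pos: [0.572, -0.0871, 0.0185]
orientation: [-3.142, 0.0, -0.0]
ft_force: [-0.3, 0.4, -1.6]
finger_gap: 0.022
```

arm_command:
  targets:
    - {"dx": 0, "dy": 0, "dz": 0.0006, "ax": 0, "ay": 0, "az": 0, "grip": 0.01}
    - {"dx": 0, "dy": 0, "dz": 0, "ax": 0, "ay": 0, "az": 0, "grip": 0.01}

```text
time: 21.5
ee_pos: [0.572, -0.0871, 0.0182]
orientation: [-3.141, 0.0, -0.0]
ft_force: [-1.7, 0.9, 4.6]
finger_gap: 0.0217
```

arm_command:
  targets:
    - {"dx": 0, "dy": 0, "dz": 0.0004, "ax": 0, "ay": 0, "az": 0, "grip": 0.01}
    - {"dx": 0, "dy": 0, "dz": 0, "ax": 0, "ay": 0, "az": 0, "grip": 0.01}

```text
time: 21.7
ee_pos: [0.572, -0.087, 0.0181]
orientation: [-3.141, 0.001, -0.0]
ft_force: [-4.0, 0.5, 8.0]
finger_gap: 0.0218
```

arm_command:
  targets:
    - {"dx": 0, "dy": 0, "dz": -0.0004, "ax": 0, "ay": 0, "az": 0, "grip": 0.045}
    - {"dx": 0, "dy": 0, "dz": 0, "ax": 0, "ay": 0, "az": 0, "grip": 0.045}
    - {"dx": 0, "dy": 0, "dz": 0, "ax": 0, "ay": 0, "az": 0, "grip": 0.045}
    - {"dx": 0, "dy": 0, "dz": -0.005, "ax": 0, "ay": 0, "az": 0, "grip": 0.045}
    - {"dx": 0, "dy": 0, "dz": -0.02, "ax": 0, "ay": 0, "az": 0, "grip": 0.045}
    - {"dx": 0, "dy": 0, "dz": -0.04, "ax": 0, "ay": 0, "az": 0, "grip": 0.045}
    - {"dx": 0, "dy": 0, "dz": -0.03, "ax": 0, "ay": 0, "az": 0, "grip": 0.045}
    - {"dx": 0, "dy": 0, "dz": 0, "ax": 0, "ay": 0, "az": 0, "grip": 0.045}
    - {"dx": 0, "dy": 0, "dz": 0, "ax": 0, "ay": 0, "az": 0, "grip": 0.045}

```text
time: 22.6
ee_pos: [0.5724, -0.087, 0.1134]
orientation: [-3.141, 0.0, -0.002]
ft_force: [1.0, -0.2, -0.3]
finger_gap: 0.0452
```

```bash
python3 - <<'E'
from rel import *
im=vision.grab_frame('wrist');cv2.imwrite('pics/w12.png',im[:,:,::-1])
a=.168;b=np.array([.6476,-.2852]);g=b-.060*np.array([np.cos(a),np.sin(a)])
plan([*g,.05],a);print(g)
print('can',back(cam('top'),(497,215),.076))
E
```

```text
pos [ 0.5716 -0.0868  0.1125] toolx ang 0.01 tilt 0.03 dtool(before turn) [0.0169 0.2085 0.0624] dtool(after turn) [-0.0182  0.2083  0.0625] turn [-0.0004  0.0005 -0.1679] q7 -1.23 t 22.65 f [-0.2 -0.1  0.4] gap 0.0449
[ 0.58844473 -0.29523265]
can [[ 0.60748577 -0.40603368  0.076     ]]
```

View pics/w12.png

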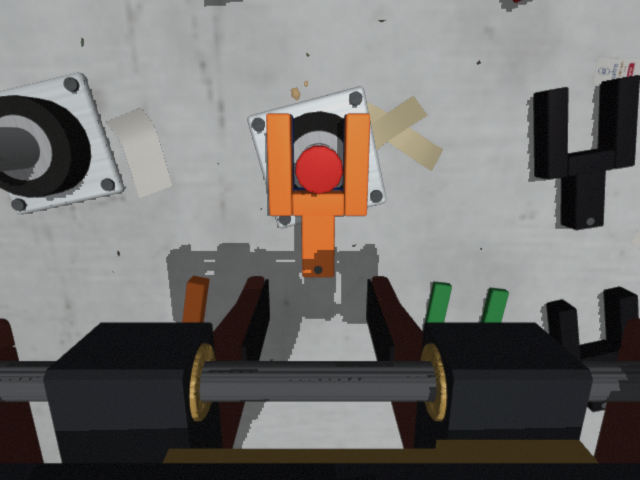

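```bash
python3 - <<'E'
from rel import *
a=.252;b=np.array([.4800,-.3244]);g=b-.060*np.array([np.cos(a),np.sin(a)])
plan([*g,.05],a);print(g)
E
```

```text
pos [ 0.5716 -0.0868  0.1125] toolx ang 0.01 tilt 0.03 dtool(before turn) [-0.1497  0.2526  0.0625] dtool(after turn) [-0.2079  0.2073  0.0625] turn [-0.0004  0.0004 -0.2519] q7 -1.23 t 22.65 f [-0.2 -0.1  0.4] gap 0.0449
[ 0.42189506 -0.33936048]
```

arm_command:
  targets:
    - {"dx": -0.025, "dy": 0.042, "dz": 0, "ax": 0, "ay": 0, "az": 0, "grip": 0.05}
    - {"dx": -0.025, "dy": 0.042, "dz": 0, "ax": 0, "ay": 0, "az": 0, "grip": 0.05}
    - {"dx": -0.025, "dy": 0.042, "dz": 0, "ax": 0, "ay": 0, "az": 0, "grip": 0.05}
    - {"dx": -0.025, "dy": 0.042, "dz": 0, "ax": 0, "ay": 0, "az": 0, "grip": 0.05}
    - {"dx": -0.025, "dy": 0.042, "dz": 0, "ax": 0, "ay": 0, "az": 0, "grip": 0.05}
    - {"dx": -0.0247, "dy": 0.0426, "dz": 0, "ax": 0, "ay": 0, "az": 0, "grip": 0.05}
    - {"dx": 0, "dy": 0, "dz": 0.04, "ax": 0, "ay": 0, "az": -0.126, "grip": 0.05}
    - {"dx": 0, "dy": 0, "dz": 0.04, "ax": 0, "ay": 0, "az": -0.126, "grip": 0.05}
    - {"dx": 0, "dy": 0, "dz": 0.01, "ax": 0, "ay": 0, "az": 0, "grip": 0.05}
    - {"dx": 0, "dy": 0, "dz": 0, "ax": 0, "ay": 0, "az": 0, "grip": 0.05}

```text
time: 23.65
ee_pos: [0.4205, -0.3386, 0.021]
orientation: [-3.114, -0.389, 0.006]
ft_force: [-0.5, -0.1, -0.2]
finger_gap: 0.0499
```

arm_command:
  targets:
    - {"dx": 0, "dy": 0, "dz": 0, "ax": 0, "ay": 0, "az": 0, "grip": 0.05}
    - {"dx": 0, "dy": 0, "dz": 0, "ax": 0, "ay": 0, "az": 0, "grip": 0.05}

```text
time: 23.85
ee_pos: [0.4234, -0.3402, 0.0243]
orientation: [3.115, 0.393, 0.003]
ft_force: [0.6, 0.7, 1.0]
finger_gap: 0.0501
```

```bash
python3 - <<'E'
from rel import *
im=vision.grab_frame('wrist');cv2.imwrite('pics/w13.png',im[:,:,::-1])
hsv=cv2.cvtColor(im,cv2.COLOR_RGB2HSV)
m=(hsv[...,2]<75);m[310:]=0
m=blob(m,(320,200),90)
mm=m.copy();mm[:, :230]=0;mm[:,410:]=0
print(m.sum(),mm.sum())
cv2.imwrite('pics/m13.png',(mm*255).astype(np.uint8))
q,f,A=fitobj('wrist',im,'black',None,.25,mask=mm,z0=-.004);print(q,f,A)
g=q[:2]-.060*np.array([np.cos(q[2]),np.sin(q[2])])
plan([*g,-.0272],q[2])
E
```

```text
12922.0 12922.0
[ 0.48076658 -0.32398866  0.24935824] 0.0355168719708902 12922.0
pos [ 0.4234 -0.3401  0.0243] toolx ang 14.4 tilt 0.15 dtool(before turn) [-0.0005 -0.0016  0.0515] dtool(after turn) [-0.0005 -0.0015  0.0515] turn [ 0.0018 -0.0018  0.0019] q7 -0.4 t 23.9 f [ 0.3 -0.1 -0.6] gap 0.0499
```

View pics/w13.png

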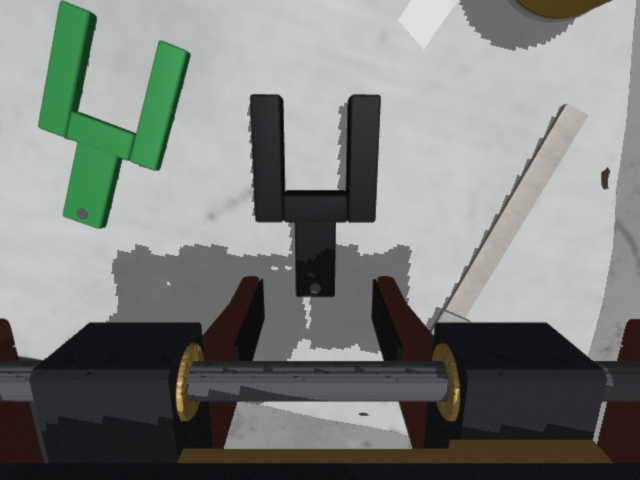

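View pics/m13.png

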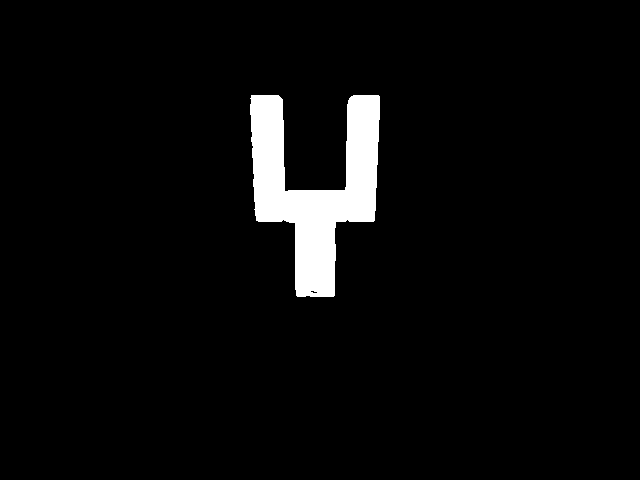

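arm_command:
  targets:
    - {"dx": -0.0005, "dy": -0.0015, "dz": 0.01, "ax": 0, "ay": 0, "az": 0, "grip": 0.045}
    - {"dx": 0, "dy": 0, "dz": 0.015, "ax": 0, "ay": 0, "az": 0, "grip": 0.045}
    - {"dx": 0, "dy": 0, "dz": 0.015, "ax": 0, "ay": 0, "az": 0, "grip": 0.045}
    - {"dx": 0, "dy": 0, "dz": 0.0085, "ax": 0, "ay": 0, "az": 0, "grip": 0.045}
    - {"dx": 0, "dy": 0, "dz": 0, "ax": 0, "ay": 0, "az": 0, "grip": 0.045}
    - {"dx": 0, "dy": 0, "dz": 0, "ax": 0, "ay": 0, "az": 0, "grip": 0.01}
    - {"dx": 0, "dy": 0, "dz": 0, "ax": 0, "ay": 0, "az": 0, "grip": 0.01}
    - {"dx": 0, "dy": 0, "dz": 0, "ax": 0, "ay": 0, "az": 0, "grip": 0.01}
    - {"dx": 0, "dy": 0, "dz": 0, "ax": 0, "ay": 0, "az": 0, "grip": 0.01}
    - {"dx": 0, "dy": 0, "dz": 0, "ax": 0, "ay": 0, "az": 0, "grip": 0.01}

```text
time: 24.9
ee_pos: [0.4217, -0.3387, -0.0252]
orientation: [3.116, 0.394, 0.001]
ft_force: [-0.8, -0.0, 1.4]
finger_gap: 0.0215
```

```bash
python3 - <<'E'
from rel import *
plan([.635-.060,.1185,.12],0)
E
```

```text
pos [ 0.4217 -0.3387 -0.0252] toolx ang 14.42 tilt 0.06 dtool(before turn) [ 0.2625 -0.4045 -0.1454] dtool(after turn) [ 0.1533 -0.4572 -0.1452] turn [ 0.0006 -0.0007  0.2518] q7 -0.35 t 24.9 f [-0.8 -0.   1.4] gap 0.0215
```

arm_command:
  targets:
    - {"dx": 0, "dy": 0, "dz": -0.01, "ax": 0, "ay": 0, "az": 0, "grip": 0.01}
    - {"dx": 0, "dy": 0, "dz": -0.045, "ax": 0, "ay": 0, "az": 0, "grip": 0.01}
    - {"dx": 0, "dy": 0, "dz": -0.045, "ax": 0, "ay": 0, "az": 0.126, "grip": 0.01}
    - {"dx": 0, "dy": 0, "dz": -0.045, "ax": 0, "ay": 0, "az": 0.126, "grip": 0.01}
    - {"dx": 0, "dy": 0, "dz": 0, "ax": 0, "ay": 0, "az": 0, "grip": 0.01}

```text
time: 25.4
ee_pos: [0.4243, -0.3408, 0.1251]
orientation: [3.137, -0.006, 0.014]
ft_force: [0.9, -0.2, -0.4]
finger_gap: 0.0216
```

arm_command:
  targets:
    - {"dx": 0.0153, "dy": -0.0457, "dz": 0, "ax": 0, "ay": 0, "az": 0, "grip": 0.01}
    - {"dx": 0.0153, "dy": -0.0457, "dz": 0, "ax": 0, "ay": 0, "az": 0, "grip": 0.01}
    - {"dx": 0.0153, "dy": -0.0457, "dz": 0, "ax": 0, "ay": 0, "az": 0, "grip": 0.01}
    - {"dx": 0.0153, "dy": -0.0457, "dz": 0, "ax": 0, "ay": 0, "az": 0, "grip": 0.01}
    - {"dx": 0.0153, "dy": -0.0457, "dz": 0, "ax": 0, "ay": 0, "az": 0, "grip": 0.01}
    - {"dx": 0.0153, "dy": -0.0457, "dz": 0, "ax": 0, "ay": 0, "az": 0, "grip": 0.01}
    - {"dx": 0.0153, "dy": -0.0457, "dz": 0, "ax": 0, "ay": 0, "az": 0, "grip": 0.01}
    - {"dx": 0.0153, "dy": -0.0457, "dz": 0, "ax": 0, "ay": 0, "az": 0, "grip": 0.01}
    - {"dx": 0.0153, "dy": -0.0457, "dz": 0, "ax": 0, "ay": 0, "az": 0, "grip": 0.01}
    - {"dx": 0.0153, "dy": -0.0457, "dz": 0, "ax": 0, "ay": 0, "az": 0, "grip": 0.01}

```text
time: 26.4
ee_pos: [0.574, 0.1206, 0.119]
orientation: [-3.142, -0.002, 0.002]
ft_force: [1.3, -0.6, -0.7]
finger_gap: 0.0216
```

arm_command:
  targets:
    - {"dx": 0, "dy": 0, "dz": 0, "ax": 0, "ay": 0, "az": 0, "grip": 0.01}
    - {"dx": 0, "dy": 0, "dz": 0.02, "ax": 0, "ay": 0, "az": 0, "grip": 0.01}
    - {"dx": 0, "dy": 0, "dz": 0.012, "ax": 0, "ay": 0, "az": 0, "grip": 0.01}
    - {"dx": 0, "dy": 0, "dz": 0, "ax": 0, "ay": 0, "az": 0, "grip": 0.01}
    - {"dx": 0, "dy": 0, "dz": 0, "ax": 0, "ay": 0, "az": 0, "grip": 0.01}
    - {"dx": 0, "dy": 0, "dz": 0, "ax": 0, "ay": 0, "az": 0, "grip": 0.01}

```text
time: 27.0
ee_pos: [0.5748, 0.1182, 0.088]
orientation: [-3.141, 0.001, -0.001]
ft_force: [-0.2, -0.2, -0.4]
finger_gap: 0.0215
```

```bash
python3 - <<'E'
from rel import *
im=vision.grab_frame('wrist');cv2.imwrite('pics/w14.png',im[:,:,::-1])
p,Rm,o=pose();print(p,o['finger_gap'],o['time'],np.arctan2(Rm[1,0],Rm[0,0]))
try:
    h=headfit('wrist',im,'yellow',(320,160),120,z1=.089);print(h[0],h[1],h[3]); print(Rm.T@np.array([*(h[0]-p[:2]),0]))
except Exception as e: print('no')
E
```

```text
[0.57492297 0.11830502 0.08807936] 0.021674689991989467 27.05 -0.0007643777429807168
[0.6356869 0.1197634] 0.03475774227704483 (np.float64(314.1935356720536), np.float64(159.06070161608199))
[ 6.07627634e-02 -1.50480328e-03  6.09098032e-05]
```

View pics/w14.png

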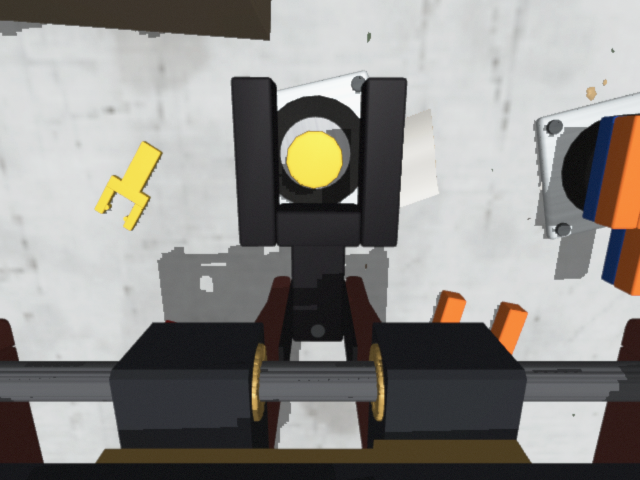

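arm_command:
  targets:
    - {"dx": 0, "dy": -0.0015, "dz": 0.008, "ax": 0, "ay": 0, "az": 0, "grip": 0.01}
    - {"dx": 0, "dy": 0, "dz": 0.005, "ax": 0, "ay": 0, "az": 0, "grip": 0.01}
    - {"dx": 0, "dy": 0, "dz": 0, "ax": 0, "ay": 0, "az": 0, "grip": 0.01}
    - {"dx": 0, "dy": 0, "dz": 0, "ax": 0, "ay": 0, "az": 0, "grip": 0.01}

```text
time: 27.45
ee_pos: [0.5743, 0.12, 0.0741]
orientation: [3.141, -0.0, -0.001]
ft_force: [0.9, 0.3, -0.5]
finger_gap: 0.022
```

```bash
python3 - <<'E'
from rel import *
im=vision.grab_frame('wrist');cv2.imwrite('pics/w15.png',cv2.resize(im[50:300,190:450],None,fx=2.3,fy=2.3)[:,:,::-1])
p,Rm,o=pose();print(p,o['finger_gap'],o['time'])
h=headfit('wrist',im,'yellow',(320,160),120,z1=.089);print(h[0],h[1],h[3]); print(Rm.T@np.array([*(h[0]-p[:2]),0]))
ov=im.copy();C=cam('wrist')
for s in (0,):
  for z in (.0,.020):
    q=hull3(U(),[*(p[:2]+.0605*Rm[:2,0]),np.arctan2(Rm[1,0],Rm[0,0])],p[2]+.0252-.004,p[2]+.0252-.004+z)[1]
    cv2.polylines(ov,[np.round(proj(C,q)).astype(np.int32)],True,(255,0,255),1)
cv2.imwrite('pics/w15.png',cv2.resize(ov[50:350,190:450],None,fx=2,fy=2)[:,:,::-1])
E
```

```text
[0.57447201 0.12002343 0.07429892] 0.021453815690930394 27.5
[0.63573713 0.1195812 ] 0.029113915690897444 (np.float64(318.27450319973053), np.float64(160.03907039407207))
[ 6.12652439e-02  4.25361699e-04 -4.43698812e-06]
```

View pics/w15.png

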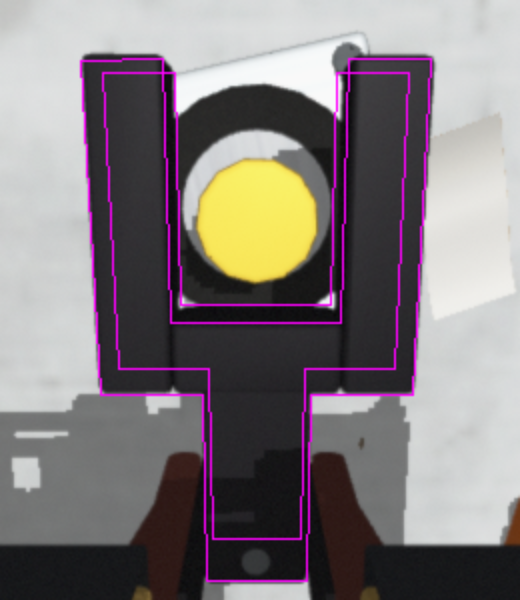

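arm_command:
  targets:
    - {"dx": 0.0003, "dy": 0.0003, "dz": 0.012, "ax": 0, "ay": 0, "az": 0, "grip": 0.01}
    - {"dx": 0, "dy": 0, "dz": 0.012, "ax": 0, "ay": 0, "az": 0, "grip": 0.01}
    - {"dx": 0, "dy": 0, "dz": 0.012, "ax": 0, "ay": 0, "az": 0, "grip": 0.01}
    - {"dx": 0, "dy": 0, "dz": 0.012, "ax": 0, "ay": 0, "az": 0, "grip": 0.01}
    - {"dx": 0, "dy": 0, "dz": 0.009, "ax": 0, "ay": 0, "az": 0, "grip": 0.01}
    - {"dx": 0, "dy": 0, "dz": 0.005, "ax": 0, "ay": 0, "az": 0, "grip": 0.01}
    - {"dx": 0, "dy": 0, "dz": 0, "ax": 0, "ay": 0, "az": 0, "grip": 0.01}
    - {"dx": 0, "dy": 0, "dz": 0, "ax": 0, "ay": 0, "az": 0, "grip": 0.01}

```text
time: 28.3
ee_pos: [0.575, 0.1198, 0.0125]
orientation: [-3.142, 0.001, -0.001]
ft_force: [0.3, 0.8, -0.5]
finger_gap: 0.0218
```

arm_command:
  targets:
    - {"dx": 0, "dy": 0, "dz": 0.0015, "ax": 0, "ay": 0, "az": 0, "grip": 0.01}
    - {"dx": 0, "dy": 0, "dz": 0, "ax": 0, "ay": 0, "az": 0, "grip": 0.01}

```text
time: 28.5
ee_pos: [0.575, 0.1199, 0.0111]
orientation: [-3.141, 0.0, -0.001]
ft_force: [0.5, -0.1, -1.5]
finger_gap: 0.0218
```

arm_command:
  targets:
    - {"dx": 0, "dy": 0, "dz": 0.0008, "ax": 0, "ay": 0, "az": 0, "grip": 0.01}
    - {"dx": 0, "dy": 0, "dz": 0, "ax": 0, "ay": 0, "az": 0, "grip": 0.01}

```text
time: 28.7
ee_pos: [0.5748, 0.1199, 0.0101]
orientation: [-3.141, 0.0, -0.0]
ft_force: [-0.1, -0.0, -1.7]
finger_gap: 0.0219
```

arm_command:
  targets:
    - {"dx": 0, "dy": 0, "dz": 0.001, "ax": 0, "ay": 0, "az": 0, "grip": 0.01}
    - {"dx": 0, "dy": 0, "dz": 0, "ax": 0, "ay": 0, "az": 0, "grip": 0.01}

```text
time: 28.9
ee_pos: [0.5746, 0.1199, 0.009]
orientation: [-3.142, 0.0, 0.0]
ft_force: [-0.1, -0.6, -1.1]
finger_gap: 0.0218
```

arm_command:
  targets:
    - {"dx": 0, "dy": 0, "dz": 0.0006, "ax": 0, "ay": 0, "az": 0, "grip": 0.01}
    - {"dx": 0, "dy": 0, "dz": 0, "ax": 0, "ay": 0, "az": 0, "grip": 0.01}

```text
time: 29.1
ee_pos: [0.5747, 0.1198, 0.0087]
orientation: [-3.141, 0.001, 0.0]
ft_force: [-2.1, -0.3, 3.1]
finger_gap: 0.0218
```

arm_command:
  targets:
    - {"dx": 0, "dy": 0, "dz": 0, "ax": 0, "ay": 0, "az": 0, "grip": 0.045}
    - {"dx": 0, "dy": 0, "dz": 0, "ax": 0, "ay": 0, "az": 0, "grip": 0.045}
    - {"dx": 0, "dy": 0, "dz": 0, "ax": 0, "ay": 0, "az": 0, "grip": 0.045}
    - {"dx": 0, "dy": 0, "dz": -0.005, "ax": 0, "ay": 0, "az": 0, "grip": 0.045}
    - {"dx": 0, "dy": 0, "dz": -0.02, "ax": 0, "ay": 0, "az": 0, "grip": 0.045}
    - {"dx": 0, "dy": 0, "dz": -0.04, "ax": 0, "ay": 0, "az": 0, "grip": 0.045}
    - {"dx": 0, "dy": 0, "dz": -0.04, "ax": 0, "ay": 0, "az": 0, "grip": 0.045}
    - {"dx": 0, "dy": 0, "dz": 0, "ax": 0, "ay": 0, "az": 0, "grip": 0.045}
    - {"dx": 0, "dy": 0, "dz": 0, "ax": 0, "ay": 0, "az": 0, "grip": 0.045}

```text
time: 30.0
ee_pos: [0.5754, 0.1201, 0.1144]
orientation: [-3.14, 0.0, -0.003]
ft_force: [-0.1, 0.6, -0.6]
finger_gap: 0.045
```

```bash
python3 - <<'E'
from rel import *
im=vision.grab_frame('wrist');cv2.imwrite('pics/w16.png',im[:,:,::-1])
a=-.208;b=np.array([.4912,-.005]);g=b-.055*np.array([np.cos(a),np.sin(a)])
plan([*g,.02],a);print(g)
E
```

```text
pos [0.5743 0.12   0.1132] toolx ang 0.0 tilt 0.03 dtool(before turn) [-0.1369  0.1137  0.0932] dtool(after turn) [-0.1105  0.1395  0.0932] turn [-0.0003  0.0004  0.208 ] q7 -1.59 t 30.05 f [ 0.1 -0.9 -0.2] gap 0.045
[0.43738548 0.00635769]
```

View pics/w16.png

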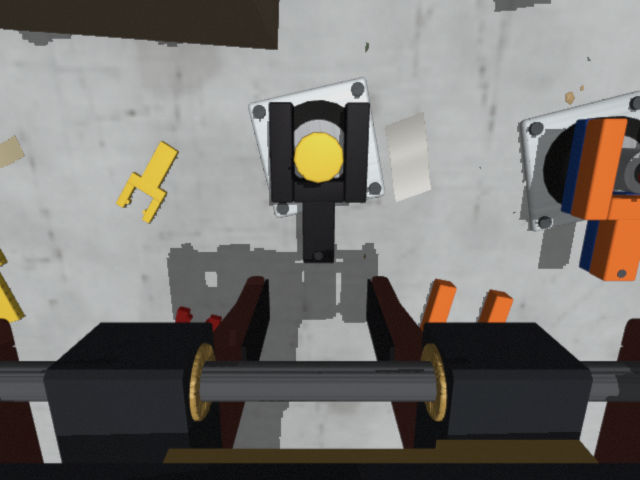

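arm_command:
  targets:
    - {"dx": -0.0342, "dy": 0.0284, "dz": 0, "ax": 0, "ay": 0, "az": 0, "grip": 0.05}
    - {"dx": -0.0342, "dy": 0.0284, "dz": 0, "ax": 0, "ay": 0, "az": 0, "grip": 0.05}
    - {"dx": -0.0342, "dy": 0.0284, "dz": 0, "ax": 0, "ay": 0, "az": 0, "grip": 0.05}
    - {"dx": -0.0342, "dy": 0.0284, "dz": 0.01, "ax": 0, "ay": 0, "az": 0, "grip": 0.05}
    - {"dx": 0, "dy": 0, "dz": 0.03, "ax": 0, "ay": 0, "az": 0.104, "grip": 0.05}
    - {"dx": 0, "dy": 0, "dz": 0.03, "ax": 0, "ay": 0, "az": 0.104, "grip": 0.05}
    - {"dx": 0, "dy": 0, "dz": 0.02, "ax": 0, "ay": 0, "az": 0, "grip": 0.05}
    - {"dx": 0, "dy": 0, "dz": 0, "ax": 0, "ay": 0, "az": 0, "grip": 0.05}
    - {"dx": 0, "dy": 0, "dz": 0, "ax": 0, "ay": 0, "az": 0, "grip": 0.05}
    - {"dx": 0, "dy": 0, "dz": 0, "ax": 0, "ay": 0, "az": 0, "grip": 0.05}

```text
time: 31.05
ee_pos: [0.4383, 0.0062, 0.024]
orientation: [-3.124, 0.326, -0.001]
ft_force: [-0.2, 0.5, 0.2]
finger_gap: 0.0501
```

```bash
python3 - <<'E'
from rel import *
im=vision.grab_frame('wrist');cv2.imwrite('pics/w17.png',im[:,:,::-1])
q,f,A=fitobj('wrist',im,'orange',(320,200),-.208,r=120,z0=-.004);print(q,f,A)
g=q[:2]-.055*np.array([np.cos(q[2]),np.sin(q[2])])
plan([*g,-.0272],q[2])
E
```

```text
[ 0.49141297 -0.00457493 -0.20444902] 0.054562141944270365 11921.0
pos [0.4386 0.0063 0.0242] toolx ang -11.92 tilt 0.08 dtool(before turn) [-0.0011 -0.      0.0514] dtool(after turn) [-0.001  -0.0001  0.0514] turn [-0.0006 -0.0012 -0.0037] q7 -1.52 t 31.1 f [ 0.8 -0.  -0.1] gap 0.05
```

View pics/w17.png

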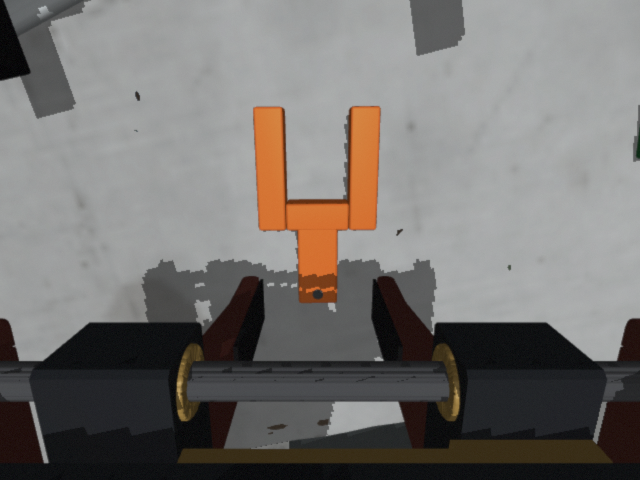

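arm_command:
  targets:
    - {"dx": -0.001, "dy": 0, "dz": 0.01, "ax": 0, "ay": 0, "az": -0.003, "grip": 0.045}
    - {"dx": 0, "dy": 0, "dz": 0.015, "ax": 0, "ay": 0, "az": 0, "grip": 0.045}
    - {"dx": 0, "dy": 0, "dz": 0.015, "ax": 0, "ay": 0, "az": 0, "grip": 0.045}
    - {"dx": 0, "dy": 0, "dz": 0.01, "ax": 0, "ay": 0, "az": 0, "grip": 0.045}
    - {"dx": 0, "dy": 0, "dz": 0, "ax": 0, "ay": 0, "az": 0, "grip": 0.045}
    - {"dx": 0, "dy": 0, "dz": 0, "ax": 0, "ay": 0, "az": 0, "grip": 0.01}
    - {"dx": 0, "dy": 0, "dz": 0, "ax": 0, "ay": 0, "az": 0, "grip": 0.01}
    - {"dx": 0, "dy": 0, "dz": 0, "ax": 0, "ay": 0, "az": 0, "grip": 0.01}
    - {"dx": 0, "dy": 0, "dz": 0, "ax": 0, "ay": 0, "az": 0, "grip": 0.01}
    - {"dx": 0, "dy": 0, "dz": 0, "ax": 0, "ay": 0, "az": 0, "grip": 0.01}

```text
time: 32.1
ee_pos: [0.4374, 0.0066, -0.0262]
orientation: [-3.125, 0.322, -0.001]
ft_force: [0.1, -0.4, 3.7]
finger_gap: 0.0218
```

```bash
python3 - <<'E'
from rel import *
plan([.6357-.055,.1197,.115],0)
E
```

```text
pos [ 0.4374  0.0066 -0.0262] toolx ang -11.75 tilt 0.05 dtool(before turn) [ 0.1174 -0.14   -0.141 ] dtool(after turn) [ 0.1433 -0.1131 -0.1412] turn [-0.0003 -0.0009 -0.2052] q7 -1.43 t 32.1 f [ 0.1 -0.4  3.7] gap 0.0218
```

arm_command:
  targets:
    - {"dx": 0, "dy": 0, "dz": -0.01, "ax": 0, "ay": 0, "az": 0, "grip": 0.01}
    - {"dx": 0, "dy": 0, "dz": -0.043, "ax": 0, "ay": 0, "az": 0, "grip": 0.01}
    - {"dx": 0, "dy": 0, "dz": -0.044, "ax": 0, "ay": 0, "az": -0.103, "grip": 0.01}
    - {"dx": 0, "dy": 0, "dz": -0.044, "ax": 0, "ay": 0, "az": -0.102, "grip": 0.01}
    - {"dx": 0.0358, "dy": -0.0283, "dz": 0, "ax": 0, "ay": 0, "az": 0, "grip": 0.01}
    - {"dx": 0.0358, "dy": -0.0283, "dz": 0, "ax": 0, "ay": 0, "az": 0, "grip": 0.01}
    - {"dx": 0.0358, "dy": -0.0283, "dz": 0, "ax": 0, "ay": 0, "az": 0, "grip": 0.01}
    - {"dx": 0.0358, "dy": -0.0283, "dz": 0, "ax": 0, "ay": 0, "az": 0, "grip": 0.01}
    - {"dx": 0, "dy": 0, "dz": 0, "ax": 0, "ay": 0, "az": 0, "grip": 0.01}
    - {"dx": 0, "dy": 0, "dz": 0, "ax": 0, "ay": 0, "az": 0, "grip": 0.01}

```text
time: 33.1
ee_pos: [0.5799, 0.1198, 0.1143]
orientation: [3.14, 0.001, -0.002]
ft_force: [-0.2, -0.0, -1.8]
finger_gap: 0.0217
```

arm_command:
  targets:
    - {"dx": 0, "dy": 0, "dz": 0.02, "ax": 0, "ay": 0, "az": 0, "grip": 0.01}
    - {"dx": 0, "dy": 0, "dz": 0.012, "ax": 0, "ay": 0, "az": 0, "grip": 0.01}
    - {"dx": 0, "dy": 0, "dz": 0, "ax": 0, "ay": 0, "az": 0, "grip": 0.01}
    - {"dx": 0, "dy": 0, "dz": 0, "ax": 0, "ay": 0, "az": 0, "grip": 0.01}
    - {"dx": 0, "dy": 0, "dz": 0, "ax": 0, "ay": 0, "az": 0, "grip": 0.01}

```text
time: 33.6
ee_pos: [0.5804, 0.1194, 0.0832]
orientation: [-3.141, 0.001, -0.001]
ft_force: [-0.1, 0.6, -0.7]
finger_gap: 0.0219
```

```bash
python3 - <<'E'
from rel import *
rel('orange','yellow',.0262,save='pics/w18.png')
E
```

```text
packer [ 0.6354  0.1193 -0.0039] 0.04 head [0.6355 0.1198] 0.031 move tool [ 0.0001 -0.0005  0.    ] held rel [0.0548 0.0002 0.0001] pos [0.5806 0.1195 0.0833] ang -0.0005 gap 0.0218 t 33.6 f [-0.7 -0.6  0.5]
```

View pics/w18.png

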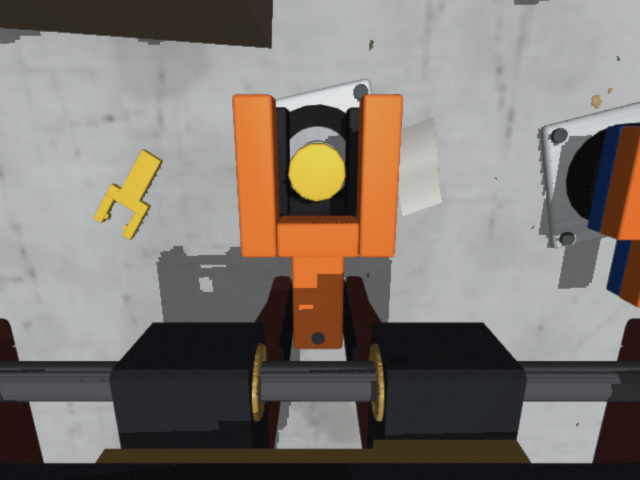

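Aligned. Target TCP z = 0.054−0.0262 = 0.0278, about 55 mm down.

arm_command:
  targets:
    - {"dx": 0, "dy": -0.0004, "dz": 0.012, "ax": 0, "ay": 0, "az": 0, "grip": 0.01}
    - {"dx": 0, "dy": 0, "dz": 0.012, "ax": 0, "ay": 0, "az": 0, "grip": 0.01}
    - {"dx": 0, "dy": 0, "dz": 0.012, "ax": 0, "ay": 0, "az": 0, "grip": 0.01}
    - {"dx": 0, "dy": 0, "dz": 0.012, "ax": 0, "ay": 0, "az": 0, "grip": 0.01}
    - {"dx": 0, "dy": 0, "dz": 0.005, "ax": 0, "ay": 0, "az": 0, "grip": 0.01}
    - {"dx": 0, "dy": 0, "dz": 0, "ax": 0, "ay": 0, "az": 0, "grip": 0.01}
    - {"dx": 0, "dy": 0, "dz": 0, "ax": 0, "ay": 0, "az": 0, "grip": 0.01}

```text
time: 34.35
ee_pos: [0.5803, 0.1199, 0.0292]
orientation: [3.141, -0.001, 0.0]
ft_force: [0.0, -0.3, -1.4]
finger_gap: 0.0217
```

arm_command:
  targets:
    - {"dx": 0, "dy": 0, "dz": 0.001, "ax": 0, "ay": 0, "az": 0, "grip": 0.01}
    - {"dx": 0, "dy": 0, "dz": 0, "ax": 0, "ay": 0, "az": 0, "grip": 0.01}

```text
time: 34.55
ee_pos: [0.5803, 0.1201, 0.0285]
orientation: [-3.141, 0.0, -0.0]
ft_force: [1.0, -0.4, -1.4]
finger_gap: 0.0218
```

arm_command:
  targets:
    - {"dx": 0, "dy": 0, "dz": 0.001, "ax": 0, "ay": 0, "az": 0, "grip": 0.01}
    - {"dx": 0, "dy": 0, "dz": 0, "ax": 0, "ay": 0, "az": 0, "grip": 0.01}

```text
time: 34.75
ee_pos: [0.5804, 0.1201, 0.0277]
orientation: [-3.141, 0.0, -0.001]
ft_force: [-0.9, 0.3, 0.5]
finger_gap: 0.0219
```

arm_command:
  targets:
    - {"dx": 0, "dy": 0, "dz": 0.0004, "ax": 0, "ay": 0, "az": 0, "grip": 0.01}
    - {"dx": 0, "dy": 0, "dz": 0, "ax": 0, "ay": 0, "az": 0, "grip": 0.01}

```text
time: 34.95
ee_pos: [0.5803, 0.1201, 0.0276]
orientation: [-3.141, 0.0, -0.0]
ft_force: [-1.9, 0.4, 5.2]
finger_gap: 0.0217
```

arm_command:
  targets:
    - {"dx": 0, "dy": 0, "dz": 0, "ax": 0, "ay": 0, "az": 0, "grip": 0.045}
    - {"dx": 0, "dy": 0, "dz": 0, "ax": 0, "ay": 0, "az": 0, "grip": 0.045}
    - {"dx": 0, "dy": 0, "dz": 0, "ax": 0, "ay": 0, "az": 0, "grip": 0.045}
    - {"dx": 0, "dy": 0, "dz": -0.005, "ax": 0, "ay": 0, "az": 0, "grip": 0.045}
    - {"dx": 0, "dy": 0, "dz": -0.02, "ax": 0, "ay": 0, "az": 0, "grip": 0.045}
    - {"dx": 0, "dy": 0, "dz": -0.04, "ax": 0, "ay": 0, "az": 0, "grip": 0.045}
    - {"dx": 0, "dy": 0, "dz": -0.03, "ax": 0, "ay": 0, "az": 0, "grip": 0.045}
    - {"dx": 0, "dy": 0, "dz": 0, "ax": 0, "ay": 0, "az": 0, "grip": 0.045}
    - {"dx": 0, "dy": 0, "dz": 0, "ax": 0, "ay": 0, "az": 0, "grip": 0.045}

```text
time: 35.85
ee_pos: [0.5805, 0.1203, 0.1227]
orientation: [-3.141, 0.0, -0.002]
ft_force: [-0.3, -0.6, -0.5]
finger_gap: 0.0449
```

```bash
python3 - <<'E'
from rel import *
im=vision.grab_frame('wrist');cv2.imwrite('pics/w19.png',im[:,:,::-1])
im=vision.grab_frame('top');cv2.imwrite('pics/t19.png',im[:,:,::-1])
for col,uv in (('red',(240,275)),('yellow',(173,243))):
    try:
        q,f,A=fitobj('top',im,col,uv,r=25);print(col,q,f,A)
        g=q[:2]-.055*np.array([np.cos(q[2]),np.sin(q[2])]);plan([*g,.02],q[2])
    except Exception as e: print(col,e)
E
```

```text
red Calling nonzero on 0d arrays is not allowed. Use np.atleast_1d(scalar).nonzero() instead.
yellow [0.56073319 0.41076396 0.31111663] 0.19852941176470587 336.0
pos [0.5793 0.12   0.1211] toolx ang -0.0 tilt 0.1 dtool(before turn) [-0.0708 -0.2739  0.1011] dtool(after turn) [ 0.0163 -0.2825  0.1011] turn [ 1.000e-04  1.700e-03 -3.112e-01] q7 -1.58 t 35.95 f [-0.3  0.1 -0.6] gap 0.0451
```

View pics/w19.png

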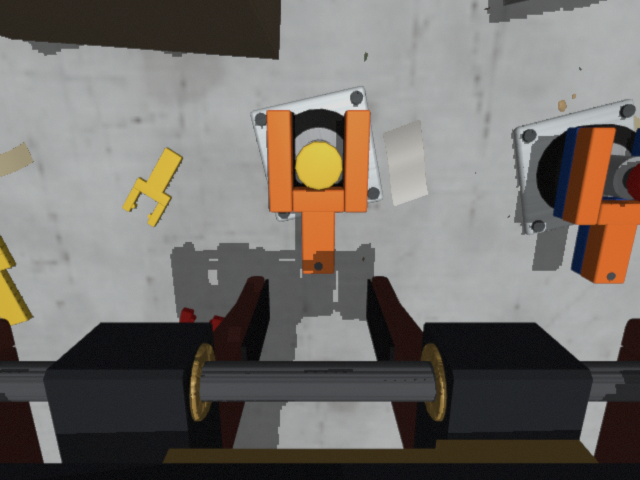

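View pics/t19.png

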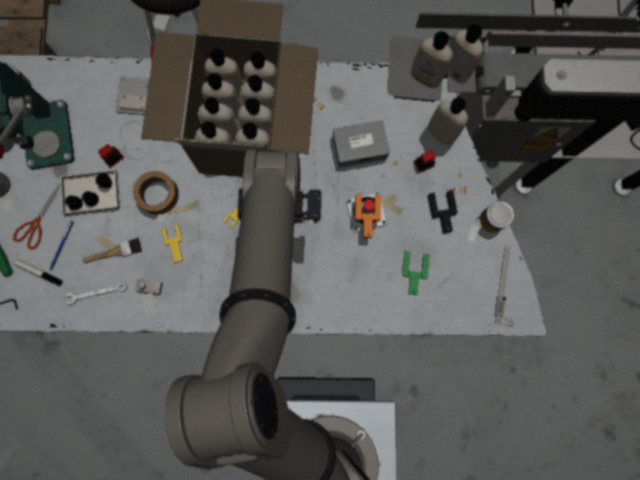

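```bash
python3 - <<'E'
from rel import *
im=cv2.imread('pics/t19.png');cv2.imwrite('pics/g.png',cv2.resize(im[200:320,60:200],None,fx=5,fy=5,interpolation=cv2.INTER_CUBIC))
C=cam('top')
for uv in ((136,279),(161,281),(160,293),(137,291),(149,286)):print(uv,back(C,uv,.03).round(3),back(C,uv,0.0).round(3))
q=np.array([.561,.4108]);a=.305
x=np.array([np.cos(a),np.sin(a)]);y=np.array([np.sin(a),-np.cos(a)])
for gb in(-.046,-.053):
  g=q+gb*x
  print(gb,[(g+sx*.0375*x+sy*.089*y).round(3).tolist() for sx,sy in((1,1),(1,-1),(-1,-1),(-1,1))])
E
```

```text
(136, 279) [[0.441 0.486 0.03 ]] [[0.445 0.495 0.   ]]
(161, 281) [[0.437 0.424 0.03 ]] [[0.44  0.432 0.   ]]
(160, 293) [[0.407 0.424 0.03 ]] [[0.41  0.432 0.   ]]
(137, 291) [[0.412 0.481 0.03 ]] [[0.414 0.49  0.   ]]
(149, 286) [[0.424 0.453 0.03 ]] [[0.427 0.461 0.   ]]
-0.046 [[0.58, 0.323], [0.526, 0.493], [0.455, 0.471], [0.508, 0.301]]
-0.053 [[0.573, 0.321], [0.519, 0.491], [0.448, 0.469], [0.501, 0.299]]
```

View pics/g.png

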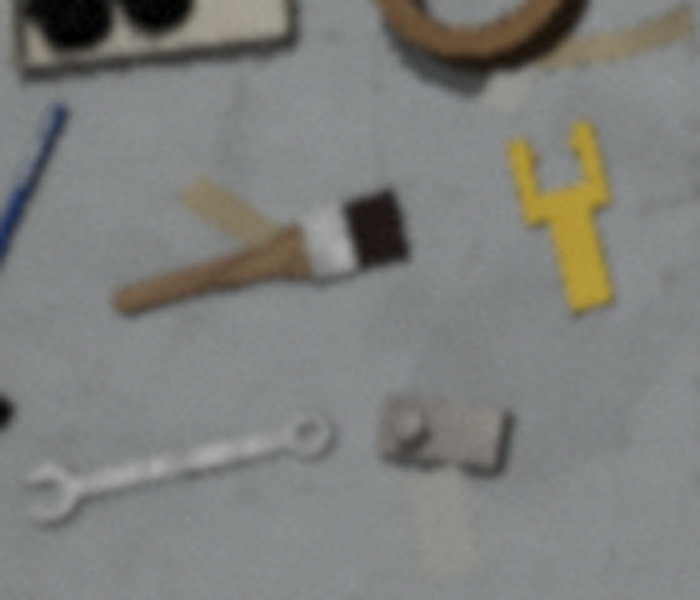

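arm_command:
  targets:
    - {"dx": -0.0089, "dy": -0.0396, "dz": 0, "ax": 0, "ay": 0, "az": 0, "grip": 0.045}
    - {"dx": -0.0089, "dy": -0.0396, "dz": 0, "ax": 0, "ay": 0, "az": 0, "grip": 0.045}
    - {"dx": -0.0089, "dy": -0.0396, "dz": 0, "ax": 0, "ay": 0, "az": 0, "grip": 0.045}
    - {"dx": -0.0089, "dy": -0.0396, "dz": 0, "ax": 0, "ay": 0, "az": 0, "grip": 0.045}
    - {"dx": -0.0089, "dy": -0.0396, "dz": 0, "ax": 0, "ay": 0, "az": 0, "grip": 0.045}
    - {"dx": -0.0089, "dy": -0.0396, "dz": 0, "ax": 0, "ay": 0, "az": 0, "grip": 0.045}
    - {"dx": -0.0089, "dy": -0.0394, "dz": 0, "ax": 0, "ay": 0, "az": 0, "grip": 0.045}
    - {"dx": 0, "dy": 0, "dz": 0.02, "ax": 0, "ay": 0, "az": -0.1, "grip": 0.045}
    - {"dx": 0, "dy": 0, "dz": 0.02, "ax": 0, "ay": 0, "az": -0.1, "grip": 0.045}
    - {"dx": 0, "dy": 0, "dz": 0.02, "ax": 0, "ay": 0, "az": -0.105, "grip": 0.045}

```text
time: 36.95
ee_pos: [0.5167, 0.3969, 0.0596]
orientation: [3.102, 0.485, -0.003]
ft_force: [-0.1, -0.4, -0.1]
finger_gap: 0.045
```

arm_command:
  targets:
    - {"dx": 0, "dy": 0, "dz": 0.02, "ax": 0, "ay": 0, "az": 0, "grip": 0.045}
    - {"dx": 0, "dy": 0, "dz": 0.02, "ax": 0, "ay": 0, "az": 0, "grip": 0.045}
    - {"dx": 0, "dy": 0, "dz": 0, "ax": 0, "ay": 0, "az": 0, "grip": 0.045}
    - {"dx": 0, "dy": 0, "dz": 0, "ax": 0, "ay": 0, "az": 0, "grip": 0.045}
    - {"dx": 0, "dy": 0, "dz": 0, "ax": 0, "ay": 0, "az": 0, "grip": 0.045}

```text
time: 37.45
ee_pos: [0.5184, 0.3972, 0.0227]
orientation: [-3.105, -0.477, -0.001]
ft_force: [0.0, -0.0, 0.4]
finger_gap: 0.045
```

```bash
python3 - <<'E'
from rel import *
im=vision.grab_frame('wrist');cv2.imwrite('pics/w20.png',im[:,:,::-1])
q,f,A=fitobj('wrist',im,'yellow',(320,200),.3,r=120,z0=-.004);print(q,f,A)
g=q[:2]-.046*np.array([np.cos(q[2]),np.sin(q[2])])
plan([*g,-.0272],q[2])
E
```

```text
[0.56044549 0.41132204 0.30231169] 0.06494449047224524 7100.0
pos [0.5186 0.3974 0.023 ] toolx ang 17.46 tilt 0.08 dtool(before turn) [-0.0019 -0.0008  0.0502] dtool(after turn) [-0.0019 -0.0008  0.0502] turn [-0.0005 -0.0013  0.0024] q7 -1.71 t 37.5 f [ 0.4 -0.4  0.2] gap 0.0445
```

View pics/w20.png

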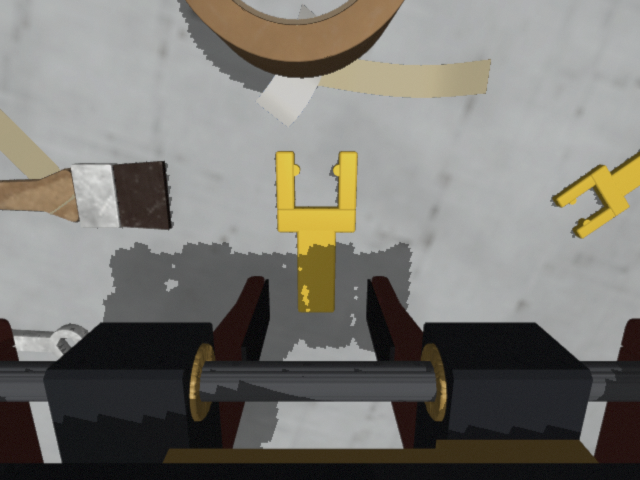

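arm_command:
  targets:
    - {"dx": -0.0019, "dy": -0.0008, "dz": 0.01, "ax": 0, "ay": 0, "az": 0.002, "grip": 0.045}
    - {"dx": 0, "dy": 0, "dz": 0.015, "ax": 0, "ay": 0, "az": 0, "grip": 0.045}
    - {"dx": 0, "dy": 0, "dz": 0.015, "ax": 0, "ay": 0, "az": 0, "grip": 0.045}
    - {"dx": 0, "dy": 0, "dz": 0.01, "ax": 0, "ay": 0, "az": 0, "grip": 0.045}
    - {"dx": 0, "dy": 0, "dz": 0, "ax": 0, "ay": 0, "az": 0, "grip": 0.045}
    - {"dx": 0, "dy": 0, "dz": 0, "ax": 0, "ay": 0, "az": 0, "grip": 0.045}
    - {"dx": 0, "dy": 0, "dz": 0, "ax": 0, "ay": 0, "az": 0, "grip": 0.01}
    - {"dx": 0, "dy": 0, "dz": 0, "ax": 0, "ay": 0, "az": 0, "grip": 0.01}
    - {"dx": 0, "dy": 0, "dz": 0, "ax": 0, "ay": 0, "az": 0, "grip": 0.01}
    - {"dx": 0, "dy": 0, "dz": 0, "ax": 0, "ay": 0, "az": 0, "grip": 0.01}
  grip_force: 50

```text
time: 38.5
ee_pos: [0.5158, 0.3972, -0.028]
orientation: [3.106, 0.474, -0.0]
ft_force: [0.4, 0.3, -1.7]
finger_gap: 0.0208
```

```bash
python3 - <<'E'
from rel import *
plan([.6355-.11,.1198,.1],0)
E
```

```text
pos [ 0.5158  0.3972 -0.028 ] toolx ang 17.35 tilt 0.0 dtool(before turn) [-0.0735  0.2677 -0.128 ] dtool(after turn) [ 0.0097  0.2774 -0.128 ] turn [0.000e+00 1.000e-04 3.028e-01] q7 -1.69 t 38.5 f [ 0.4  0.3 -1.7] gap 0.0208
```

arm_command:
  targets:
    - {"dx": 0, "dy": 0, "dz": -0.01, "ax": 0, "ay": 0, "az": 0, "grip": 0.01}
    - {"dx": 0, "dy": 0, "dz": -0.04, "ax": 0, "ay": 0, "az": 0, "grip": 0.01}
    - {"dx": 0, "dy": 0, "dz": -0.04, "ax": 0, "ay": 0, "az": 0.1, "grip": 0.01}
    - {"dx": 0, "dy": 0, "dz": -0.038, "ax": 0, "ay": 0, "az": 0.1, "grip": 0.01}
    - {"dx": 0, "dy": 0, "dz": 0, "ax": 0, "ay": 0, "az": 0.103, "grip": 0.01}
    - {"dx": 0, "dy": 0, "dz": 0, "ax": 0, "ay": 0, "az": 0, "grip": 0.01}

```text
time: 39.1
ee_pos: [0.5164, 0.3978, 0.102]
orientation: [-3.14, 0.002, -0.003]
ft_force: [-0.8, -0.3, -1.4]
finger_gap: 0.0212
```

arm_command:
  targets:
    - {"dx": 0.0034, "dy": 0.0396, "dz": 0, "ax": 0, "ay": 0, "az": 0, "grip": 0.01}
    - {"dx": 0.0034, "dy": 0.0396, "dz": 0, "ax": 0, "ay": 0, "az": 0, "grip": 0.01}
    - {"dx": 0.0034, "dy": 0.0396, "dz": 0, "ax": 0, "ay": 0, "az": 0, "grip": 0.01}
    - {"dx": 0.0034, "dy": 0.0396, "dz": 0, "ax": 0, "ay": 0, "az": 0, "grip": 0.01}
    - {"dx": 0.0034, "dy": 0.0396, "dz": 0, "ax": 0, "ay": 0, "az": 0, "grip": 0.01}
    - {"dx": 0.0034, "dy": 0.0396, "dz": 0, "ax": 0, "ay": 0, "az": 0, "grip": 0.01}
    - {"dx": 0.0034, "dy": 0.0396, "dz": 0, "ax": 0, "ay": 0, "az": 0, "grip": 0.01}
    - {"dx": 0, "dy": 0, "dz": 0, "ax": 0, "ay": 0, "az": 0, "grip": 0.01}
    - {"dx": 0, "dy": 0, "dz": 0, "ax": 0, "ay": 0, "az": 0, "grip": 0.01}
    - {"dx": 0, "dy": 0, "dz": 0, "ax": 0, "ay": 0, "az": 0, "grip": 0.01}

```text
time: 40.1
ee_pos: [0.5391, 0.1213, 0.0996]
orientation: [-3.141, -0.004, 0.002]
ft_force: [0.5, 1.3, -0.4]
finger_gap: 0.0211
```

```bash
python3 - <<'E'
from rel import *
im=vision.grab_frame('wrist');cv2.imwrite('pics/w21.png',im[:,:,::-1])
try: rel('yellow','yellow',.028,uvh=(320,100),uvp=(320,220))
except Exception as e: print(e)
plan([.5395,.1198,.05],0)
E
```

```text
packer [5.858e-01 1.217e-01 4.000e-04] 0.077 head [0.6363 0.1195] 0.028 move tool [ 0.0505  0.0024 -0.    ] held rel [ 0.0465  0.0001 -0.    ] pos [0.5393 0.1217 0.0997] ang 0.0031 gap 0.0213 t 40.2 f [-0.3  0.6 -0.5]
pos [0.5393 0.1217 0.0997] toolx ang 0.18 tilt 0.04 dtool(before turn) [0.0003 0.0019 0.0497] dtool(after turn) [0.0002 0.0019 0.0497] turn [-0.0002  0.0007  0.0031] q7 -1.59 t 40.2 f [-0.3  0.6 -0.5] gap 0.0213
```

View pics/w21.png

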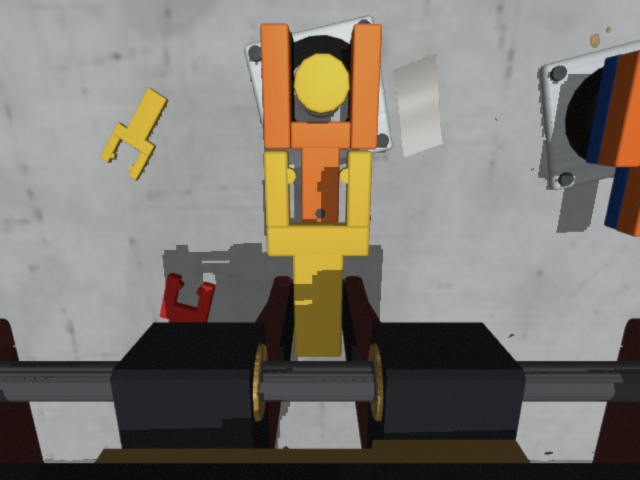

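arm_command:
  targets:
    - {"dx": 0, "dy": 0.002, "dz": 0.015, "ax": 0, "ay": 0, "az": 0.003, "grip": 0.01}
    - {"dx": 0, "dy": 0, "dz": 0.015, "ax": 0, "ay": 0, "az": 0, "grip": 0.01}
    - {"dx": 0, "dy": 0, "dz": 0.015, "ax": 0, "ay": 0, "az": 0, "grip": 0.01}
    - {"dx": 0, "dy": 0, "dz": 0.008, "ax": 0, "ay": 0, "az": 0, "grip": 0.01}
    - {"dx": 0, "dy": 0, "dz": 0, "ax": 0, "ay": 0, "az": 0, "grip": 0.01}
    - {"dx": 0, "dy": 0, "dz": 0, "ax": 0, "ay": 0, "az": 0, "grip": 0.01}
    - {"dx": 0, "dy": 0, "dz": 0, "ax": 0, "ay": 0, "az": 0, "grip": 0.01}

```text
time: 40.9
ee_pos: [0.5401, 0.118, 0.0475]
orientation: [-3.141, 0.005, -0.001]
ft_force: [0.6, -0.9, -0.2]
finger_gap: 0.0209
```

```bash
python3 - <<'E'
from rel import *
rel('yellow','yellow',.028,uvh=(320,120),uvp=(320,220),save='pics/w22.png')
E
```

```text
packer [ 0.5867  0.1178 -0.0054] 0.073 head [0.6364 0.1197] 0.022 move tool [ 0.0497 -0.002   0.0001] held rel [0.0465 0.0001 0.    ] pos [0.5402 0.1181 0.0476] ang -0.0033 gap 0.0213 t 41.0 f [-0.2  0.5 -1.1]
```

View pics/w22.png

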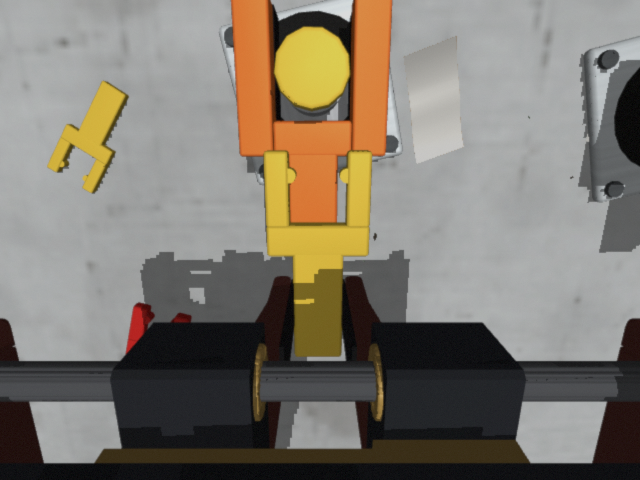

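arm_command:
  targets:
    - {"dx": 0, "dy": -0.002, "dz": 0.0034, "ax": 0, "ay": 0, "az": -0.003, "grip": 0.01}
    - {"dx": 0, "dy": 0, "dz": 0, "ax": 0, "ay": 0, "az": 0, "grip": 0.01}
    - {"dx": 0, "dy": 0, "dz": 0, "ax": 0, "ay": 0, "az": 0, "grip": 0.01}
    - {"dx": 0.008, "dy": 0, "dz": 0, "ax": 0, "ay": 0, "az": 0, "grip": 0.01}
    - {"dx": 0.006, "dy": 0, "dz": 0, "ax": 0, "ay": 0, "az": 0, "grip": 0.01}
    - {"dx": 0, "dy": 0, "dz": 0, "ax": 0, "ay": 0, "az": 0, "grip": 0.01}
    - {"dx": 0, "dy": 0, "dz": 0, "ax": 0, "ay": 0, "az": 0, "grip": 0.01}
    - {"dx": 0, "dy": 0, "dz": 0, "ax": 0, "ay": 0, "az": 0, "grip": 0.01}

```text
time: 41.75
ee_pos: [0.5535, 0.1199, 0.0436]
orientation: [3.142, -0.001, -0.0]
ft_force: [-0.2, 1.6, -0.7]
finger_gap: 0.021
```

```bash
python3 - <<'E'
from rel import *
try: rel('yellow','yellow',.028,uvh=(320,120),uvp=(320,220),save='pics/w23.png')
except Exception as e: print(e)
plan([.589,.1198,.044],0)
im=vision.grab_frame('scene');cv2.imwrite('pics/s23.png',cv2.resize(im[150:270,270:420],None,fx=5,fy=5,interpolation=cv2.INTER_CUBIC)[:,:,::-1])
E
```

```text
packer [ 0.6     0.1199 -0.0019] 0.072 head [0.6361 0.1197] 0.022 move tool [ 0.036   0.0002 -0.    ] held rel [ 0.0467  0.     -0.    ] pos [0.5534 0.1199 0.0436] ang -0.0003 gap 0.0216 t 41.8 f [-0.1 -1.  -0.4]
pos [0.5534 0.1199 0.0436] toolx ang -0.02 tilt 0.02 dtool(before turn) [ 0.0356  0.0001 -0.0005] dtool(after turn) [ 0.0356  0.0001 -0.0004] turn [ 0.0001  0.0004 -0.0003] q7 -1.53 t 41.8 f [-0.1 -1.  -0.4] gap 0.0216
```

View pics/s23.png

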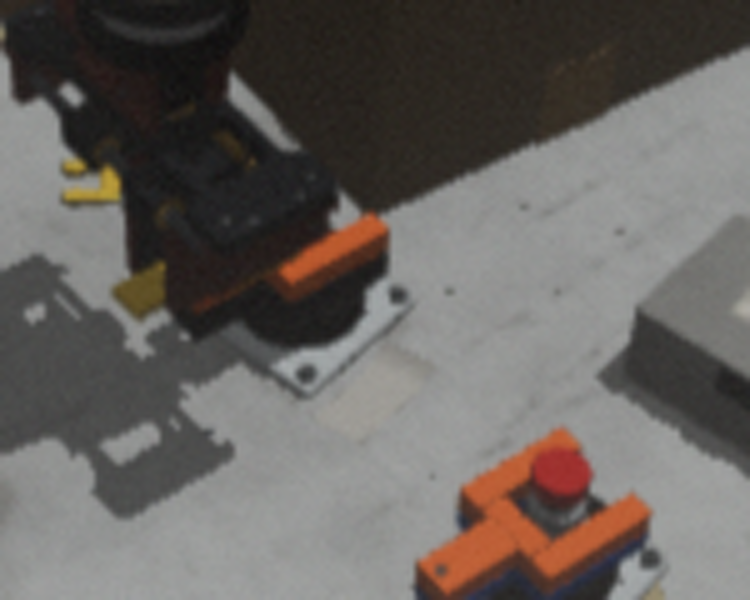

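arm_command:
  targets:
    - {"dx": 0.004, "dy": 0, "dz": -0.0006, "ax": 0, "ay": 0, "az": 0, "grip": 0.01}
    - {"dx": 0.004, "dy": 0, "dz": 0, "ax": 0, "ay": 0, "az": 0, "grip": 0.01}
    - {"dx": 0.003, "dy": 0, "dz": 0, "ax": 0, "ay": 0, "az": 0, "grip": 0.01}
    - {"dx": 0, "dy": 0, "dz": 0, "ax": 0, "ay": 0, "az": 0, "grip": 0.01}
    - {"dx": 0, "dy": 0, "dz": 0, "ax": 0, "ay": 0, "az": 0, "grip": 0.01}

```text
time: 42.35
ee_pos: [0.5646, 0.12, 0.0442]
orientation: [3.142, -0.0, -0.0]
ft_force: [0.2, -0.4, -0.2]
finger_gap: 0.0215
```

arm_command:
  targets:
    - {"dx": 0.003, "dy": 0, "dz": 0, "ax": 0, "ay": 0, "az": 0, "grip": 0.01}
    - {"dx": 0.003, "dy": 0, "dz": 0, "ax": 0, "ay": 0, "az": 0, "grip": 0.01}
    - {"dx": 0, "dy": 0, "dz": 0, "ax": 0, "ay": 0, "az": 0, "grip": 0.01}

```text
time: 42.65
ee_pos: [0.5712, 0.12, 0.0443]
orientation: [-3.142, 0.001, -0.001]
ft_force: [-0.5, 0.6, -0.4]
finger_gap: 0.0213
```

arm_command:
  targets:
    - {"dx": 0.002, "dy": 0, "dz": 0, "ax": 0, "ay": 0, "az": 0, "grip": 0.01}
    - {"dx": 0.002, "dy": 0, "dz": 0, "ax": 0, "ay": 0, "az": 0, "grip": 0.01}
    - {"dx": 0, "dy": 0, "dz": 0, "ax": 0, "ay": 0, "az": 0, "grip": 0.01}

```text
time: 42.95
ee_pos: [0.5732, 0.1199, 0.0437]
orientation: [3.141, -0.0, -0.005]
ft_force: [-4.7, -0.1, -0.6]
finger_gap: 0.0219
```

arm_command:
  targets:
    - {"dx": 0.002, "dy": 0, "dz": 0, "ax": 0, "ay": 0, "az": 0, "grip": 0.01}
    - {"dx": 0.002, "dy": 0, "dz": 0, "ax": 0, "ay": 0, "az": 0, "grip": 0.01}
    - {"dx": 0, "dy": 0, "dz": 0, "ax": 0, "ay": 0, "az": 0, "grip": 0.01}

```text
time: 43.25
ee_pos: [0.5762, 0.1198, 0.0433]
orientation: [3.141, -0.0, -0.008]
ft_force: [-6.5, -0.7, -0.6]
finger_gap: 0.0212
```

arm_command:
  targets:
    - {"dx": 0.002, "dy": 0, "dz": 0, "ax": 0, "ay": 0, "az": 0, "grip": 0.01}
    - {"dx": 0.001, "dy": 0, "dz": 0, "ax": 0, "ay": 0, "az": 0, "grip": 0.01}
    - {"dx": 0, "dy": 0, "dz": 0, "ax": 0, "ay": 0, "az": 0, "grip": 0.01}

```text
time: 43.55
ee_pos: [0.581, 0.1199, 0.0438]
orientation: [3.141, -0.0, -0.002]
ft_force: [-2.4, -0.8, -1.0]
finger_gap: 0.0214
```

```bash
python3 - <<'E'
from rel import *
im=vision.grab_frame('wrist');cv2.imwrite('pics/w24.png',im[:,:,::-1]);plan([.589,.1198,.044],0)
E
```

```text
pos [0.5814 0.1199 0.044 ] toolx ang -0.02 tilt 0.03 dtool(before turn) [0.0076 0.0001 0.    ] dtool(after turn) [0.0076 0.0001 0.    ] turn [ 0.0002  0.0005 -0.0003] q7 -1.51 t 43.6 f [-1.1 -0.9 -2. ] gap 0.0212
```

View pics/w24.png

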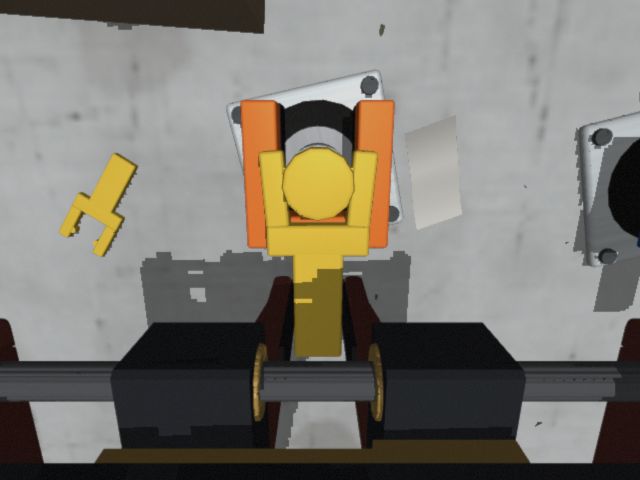

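arm_command:
  targets:
    - {"dx": 0.002, "dy": 0, "dz": 0, "ax": 0, "ay": 0, "az": 0, "grip": 0.01}
    - {"dx": 0.002, "dy": 0, "dz": 0, "ax": 0, "ay": 0, "az": 0, "grip": 0.01}
    - {"dx": 0, "dy": 0, "dz": 0, "ax": 0, "ay": 0, "az": 0, "grip": 0.01}

```text
time: 43.9
ee_pos: [0.5873, 0.1202, 0.0448]
orientation: [-3.141, 0.0, -0.004]
ft_force: [0.3, 1.0, 0.0]
finger_gap: 0.0213
```

arm_command:
  targets:
    - {"dx": 0.002, "dy": 0, "dz": 0, "ax": 0, "ay": 0, "az": 0, "grip": 0.01}
    - {"dx": 0.001, "dy": 0, "dz": 0, "ax": 0, "ay": 0, "az": 0, "grip": 0.01}
    - {"dx": 0, "dy": 0, "dz": 0, "ax": 0, "ay": 0, "az": 0, "grip": 0.01}

```text
time: 44.2
ee_pos: [0.5889, 0.1201, 0.0443]
orientation: [-3.141, 0.0, -0.0]
ft_force: [0.3, -0.2, -0.3]
finger_gap: 0.0211
```

arm_command:
  targets:
    - {"dx": 0.001, "dy": 0, "dz": 0, "ax": 0, "ay": 0, "az": 0, "grip": 0.01}
    - {"dx": 0, "dy": 0, "dz": 0, "ax": 0, "ay": 0, "az": 0, "grip": 0.01}

```text
time: 44.4
ee_pos: [0.5889, 0.1201, 0.0441]
orientation: [-3.141, 0.0, 0.002]
ft_force: [-3.0, 0.6, 1.2]
finger_gap: 0.0215
```

arm_command:
  targets:
    - {"dx": 0.001, "dy": 0, "dz": 0, "ax": 0, "ay": 0, "az": 0, "grip": 0.01}
    - {"dx": 0, "dy": 0, "dz": 0, "ax": 0, "ay": 0, "az": 0, "grip": 0.01}

```text
time: 44.6
ee_pos: [0.5889, 0.1201, 0.0439]
orientation: [-3.141, 0.0, 0.005]
ft_force: [-6.5, 0.1, 2.8]
finger_gap: 0.0212
```

```bash
python3 - <<'E'
from rel import *
im=vision.grab_frame('wrist');cv2.imwrite('pics/w25.png',im[:,:,::-1]);plan([.589,.1198,.044],0)
E
```

```text
pos [0.5889 0.1201 0.0439] toolx ang -0.0 tilt 0.19 dtool(before turn) [ 0.0001  0.0003 -0.0001] dtool(after turn) [ 0.0001  0.0003 -0.0001] turn [-0.0001  0.0033 -0.    ] q7 -1.51 t 44.65 f [-5.9 -0.2  3.2] gap 0.0216
```

View pics/w25.png

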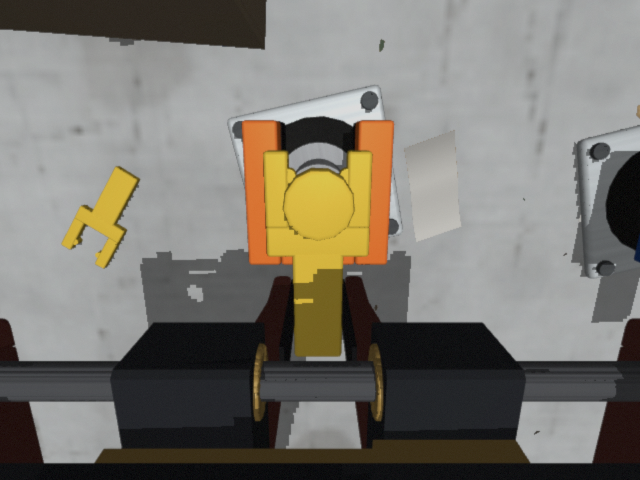

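arm_command:
  targets:
    - {"dx": -0.0025, "dy": 0, "dz": 0, "ax": 0, "ay": 0, "az": 0, "grip": 0.01}
    - {"dx": 0, "dy": 0, "dz": 0, "ax": 0, "ay": 0, "az": 0, "grip": 0.045}
    - {"dx": 0, "dy": 0, "dz": 0, "ax": 0, "ay": 0, "az": 0, "grip": 0.045}
    - {"dx": 0, "dy": 0, "dz": 0, "ax": 0, "ay": 0, "az": 0, "grip": 0.045}
    - {"dx": 0, "dy": 0, "dz": -0.005, "ax": 0, "ay": 0, "az": 0, "grip": 0.045}
    - {"dx": 0, "dy": 0, "dz": -0.02, "ax": 0, "ay": 0, "az": 0, "grip": 0.045}
    - {"dx": 0, "dy": 0, "dz": -0.04, "ax": 0, "ay": 0, "az": 0, "grip": 0.045}
    - {"dx": 0, "dy": 0, "dz": -0.02, "ax": 0, "ay": 0, "az": 0, "grip": 0.045}
    - {"dx": 0, "dy": 0, "dz": 0, "ax": 0, "ay": 0, "az": 0, "grip": 0.045}

```text
time: 45.55
ee_pos: [0.5907, 0.1202, 0.1328]
orientation: [-3.139, 0.001, -0.009]
ft_force: [0.5, 0.7, -0.9]
finger_gap: 0.0449
```

```bash
python3 - <<'E'
from rel import *
im=vision.grab_frame('wrist');cv2.imwrite('pics/w26.png',im[:,:,::-1]);plan([.4315,.2418,.12],-.2834)
E
```

```text
pos [0.5893 0.1203 0.1308] toolx ang -0.01 tilt 0.19 dtool(before turn) [-0.1578 -0.1215  0.0104] dtool(after turn) [-0.1854 -0.0726  0.0108] turn [-0.0017 -0.0028  0.2833] q7 -1.58 t 45.6 f [-0.3 -0.2 -1.3] gap 0.0453
```

View pics/w26.png

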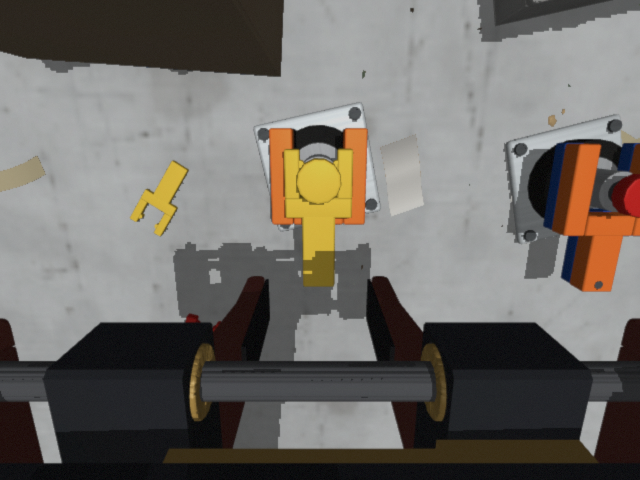

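arm_command:
  targets:
    - {"dx": -0.0316, "dy": -0.0243, "dz": 0, "ax": 0, "ay": 0, "az": 0, "grip": 0.045}
    - {"dx": -0.0316, "dy": -0.0243, "dz": 0, "ax": 0, "ay": 0, "az": 0, "grip": 0.045}
    - {"dx": -0.0316, "dy": -0.0243, "dz": 0, "ax": 0, "ay": 0, "az": 0, "grip": 0.045}
    - {"dx": -0.0316, "dy": -0.0243, "dz": 0, "ax": 0, "ay": 0, "az": 0, "grip": 0.045}
    - {"dx": -0.0316, "dy": -0.0243, "dz": 0, "ax": 0, "ay": 0, "az": 0, "grip": 0.045}
    - {"dx": 0, "dy": 0, "dz": 0, "ax": 0, "ay": 0, "az": 0.14, "grip": 0.045}
    - {"dx": 0, "dy": 0, "dz": 0, "ax": 0, "ay": 0, "az": 0.14, "grip": 0.045}
    - {"dx": 0, "dy": 0, "dz": 0, "ax": 0, "ay": 0, "az": 0, "grip": 0.045}
    - {"dx": 0, "dy": 0, "dz": 0, "ax": 0, "ay": 0, "az": 0, "grip": 0.045}
    - {"dx": 0, "dy": 0, "dz": 0, "ax": 0, "ay": 0, "az": 0, "grip": 0.045}

```text
time: 46.6
ee_pos: [0.4301, 0.2412, 0.1289]
orientation: [3.111, -0.435, -0.0]
ft_force: [0.8, 0.2, -0.1]
finger_gap: 0.0452
```

```bash
python3 - <<'E'
from rel import *
im=vision.grab_frame('wrist');cv2.imwrite('pics/w27.png',im[:,:,::-1])
q,f,A=fitobj('wrist',im,'red',(320,200),-.28,r=200,z0=-.004);print(q,f,A)
g=q[:2]-.050*np.array([np.cos(q[2]),np.sin(q[2])])
plan([*g,.02],q[2])
E
```

```text
[ 0.48248973  0.22742545 -0.28405156] 0.07099652200211704 3112.0
pos [0.4302 0.2412 0.129 ] toolx ang -15.96 tilt 0.03 dtool(before turn) [ 0.0041 -0.0014  0.109 ] dtool(after turn) [ 0.0041 -0.0014  0.109 ] turn [0.0004 0.0002 0.0054] q7 -2.22 t 46.65 f [ 0.2 -0.   0.8] gap 0.0452
```

View pics/w27.png

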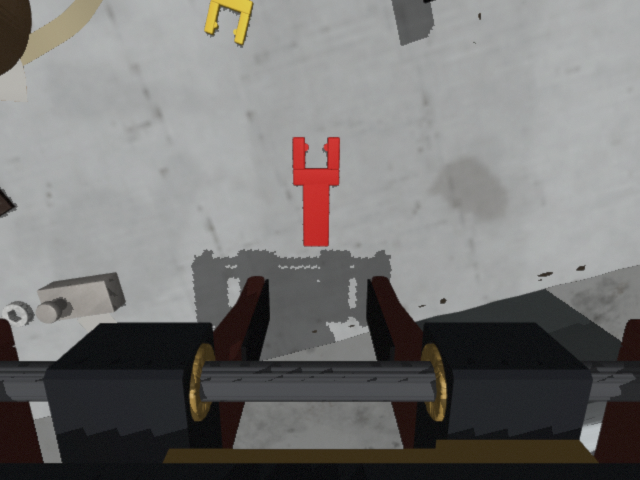

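arm_command:
  targets:
    - {"dx": 0.0041, "dy": -0.0014, "dz": 0.03, "ax": 0, "ay": 0, "az": 0.005, "grip": 0.045}
    - {"dx": 0, "dy": 0, "dz": 0.03, "ax": 0, "ay": 0, "az": 0, "grip": 0.045}
    - {"dx": 0, "dy": 0, "dz": 0.03, "ax": 0, "ay": 0, "az": 0, "grip": 0.045}
    - {"dx": 0, "dy": 0, "dz": 0.02, "ax": 0, "ay": 0, "az": 0, "grip": 0.045}
    - {"dx": 0, "dy": 0, "dz": 0, "ax": 0, "ay": 0, "az": 0, "grip": 0.045}
    - {"dx": 0, "dy": 0, "dz": 0, "ax": 0, "ay": 0, "az": 0, "grip": 0.045}
    - {"dx": 0, "dy": 0, "dz": 0, "ax": 0, "ay": 0, "az": 0, "grip": 0.045}

```text
time: 47.35
ee_pos: [0.4354, 0.2421, 0.0203]
orientation: [-3.108, 0.446, -0.002]
ft_force: [-0.2, -0.2, 0.2]
finger_gap: 0.0446
```

```bash
python3 - <<'E'
from rel import *
im=vision.grab_frame('wrist');cv2.imwrite('pics/w28.png',im[:,:,::-1])
q,f,A=fitobj('wrist',im,'red',(320,200),-.28,r=200,z0=-.004);print(q,f,A)
g=q[:2]-.050*np.array([np.cos(q[2]),np.sin(q[2])])
plan([*g,-.0275],q[2])
E
```

```text
[ 0.48194081  0.22773589 -0.28376236] 0.06227622744865925 6758.0
pos [0.4354 0.2423 0.0204] toolx ang -16.33 tilt 0.13 dtool(before turn) [-0.0013  0.001   0.0479] dtool(after turn) [-0.0013  0.0009  0.0479] turn [-0.0019 -0.0012 -0.0013] q7 -2.06 t 47.4 f [ 0.4 -0.3  0.3] gap 0.0452
```

View pics/w28.png

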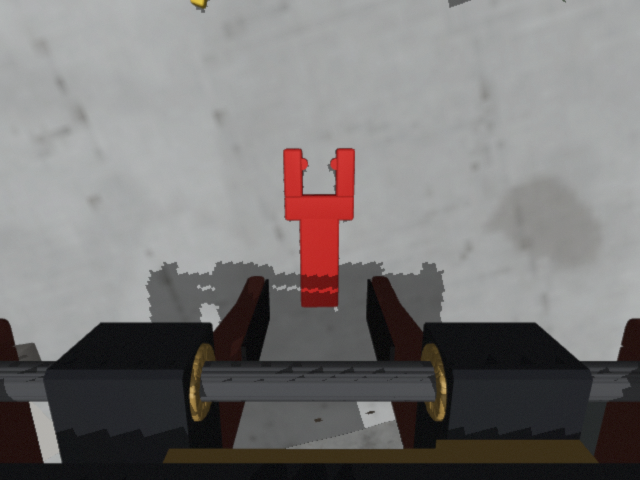

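arm_command:
  targets:
    - {"dx": -0.0013, "dy": 0.0008, "dz": 0.01, "ax": 0, "ay": 0, "az": 0, "grip": 0.045}
    - {"dx": 0, "dy": 0, "dz": 0.015, "ax": 0, "ay": 0, "az": 0, "grip": 0.045}
    - {"dx": 0, "dy": 0, "dz": 0.015, "ax": 0, "ay": 0, "az": 0, "grip": 0.045}
    - {"dx": 0, "dy": 0, "dz": 0.0075, "ax": 0, "ay": 0, "az": 0, "grip": 0.045}
    - {"dx": 0, "dy": 0, "dz": 0, "ax": 0, "ay": 0, "az": 0, "grip": 0.045}
    - {"dx": 0, "dy": 0, "dz": 0, "ax": 0, "ay": 0, "az": 0, "grip": 0.045}
    - {"dx": 0, "dy": 0, "dz": 0, "ax": 0, "ay": 0, "az": 0, "grip": 0.01}
    - {"dx": 0, "dy": 0, "dz": 0, "ax": 0, "ay": 0, "az": 0, "grip": 0.01}
    - {"dx": 0, "dy": 0, "dz": 0, "ax": 0, "ay": 0, "az": 0, "grip": 0.01}
    - {"dx": 0, "dy": 0, "dz": 0, "ax": 0, "ay": 0, "az": 0, "grip": 0.01}

```text
time: 48.4
ee_pos: [0.4331, 0.2415, -0.0281]
orientation: [-3.109, 0.446, -0.0]
ft_force: [-0.7, -0.7, 1.7]
finger_gap: 0.0216
```

```bash
python3 - <<'E'
from rel import *
plan([.6253-.05-.05,-.0877,.1],0)
E
```

```text
pos [ 0.4331  0.2415 -0.0281] toolx ang -16.34 tilt 0.02 dtool(before turn) [ 0.1811  0.2899 -0.1282] dtool(after turn) [ 0.0922  0.3292 -0.1281] turn [-3.000e-04 -2.000e-04 -2.852e-01] q7 -2.0 t 48.4 f [-0.7 -0.7  1.7] gap 0.0216
```

arm_command:
  targets:
    - {"dx": 0, "dy": 0, "dz": -0.01, "ax": 0, "ay": 0, "az": 0, "grip": 0.01}
    - {"dx": 0, "dy": 0, "dz": -0.04, "ax": 0, "ay": 0, "az": 0, "grip": 0.01}
    - {"dx": 0, "dy": 0, "dz": -0.04, "ax": 0, "ay": 0, "az": -0.095, "grip": 0.01}
    - {"dx": 0, "dy": 0, "dz": -0.038, "ax": 0, "ay": 0, "az": -0.095, "grip": 0.01}
    - {"dx": 0, "dy": 0, "dz": 0, "ax": 0, "ay": 0, "az": -0.095, "grip": 0.01}
    - {"dx": 0, "dy": 0, "dz": 0, "ax": 0, "ay": 0, "az": 0, "grip": 0.01}
    - {"dx": 0, "dy": 0, "dz": 0, "ax": 0, "ay": 0, "az": 0, "grip": 0.01}

```text
time: 49.1
ee_pos: [0.4324, 0.2411, 0.0997]
orientation: [3.141, -0.004, -0.001]
ft_force: [0.4, -0.3, -1.3]
finger_gap: 0.0214
```

arm_command:
  targets:
    - {"dx": 0.0115, "dy": 0.0412, "dz": 0, "ax": 0, "ay": 0, "az": 0, "grip": 0.01}
    - {"dx": 0.0115, "dy": 0.0412, "dz": 0, "ax": 0, "ay": 0, "az": 0, "grip": 0.01}
    - {"dx": 0.0115, "dy": 0.0412, "dz": 0, "ax": 0, "ay": 0, "az": 0, "grip": 0.01}
    - {"dx": 0.0115, "dy": 0.0412, "dz": 0, "ax": 0, "ay": 0, "az": 0, "grip": 0.01}
    - {"dx": 0.0115, "dy": 0.0412, "dz": 0, "ax": 0, "ay": 0, "az": 0, "grip": 0.01}
    - {"dx": 0.0115, "dy": 0.0412, "dz": 0, "ax": 0, "ay": 0, "az": 0, "grip": 0.01}
    - {"dx": 0.0115, "dy": 0.0412, "dz": 0, "ax": 0, "ay": 0, "az": 0, "grip": 0.01}
    - {"dx": 0.0115, "dy": 0.0412, "dz": 0, "ax": 0, "ay": 0, "az": 0, "grip": 0.01}
    - {"dx": 0, "dy": 0, "dz": 0, "ax": 0, "ay": 0, "az": 0, "grip": 0.01}
    - {"dx": 0, "dy": 0, "dz": 0, "ax": 0, "ay": 0, "az": 0, "grip": 0.01}

```text
time: 50.1
ee_pos: [0.5239, -0.0895, 0.0988]
orientation: [3.141, -0.008, -0.004]
ft_force: [0.8, 0.7, -1.3]
finger_gap: 0.021
```

arm_command:
  targets:
    - {"dx": 0, "dy": 0, "dz": 0, "ax": 0, "ay": 0, "az": 0, "grip": 0.01}
    - {"dx": 0, "dy": 0, "dz": 0, "ax": 0, "ay": 0, "az": 0, "grip": 0.01}
    - {"dx": 0, "dy": 0, "dz": 0, "ax": 0, "ay": 0, "az": 0, "grip": 0.01}
    - {"dx": 0, "dy": 0, "dz": 0, "ax": 0, "ay": 0, "az": 0, "grip": 0.01}

```text
time: 50.5
ee_pos: [0.5249, -0.0872, 0.0997]
orientation: [-3.141, -0.002, 0.0]
ft_force: [0.4, 0.4, -0.1]
finger_gap: 0.0216
```

```bash
python3 - <<'E'
from rel import *
try: rel('red','red',.0281,uvh=(320,90),uvp=(320,250),save='pics/w29.png')
except Exception as e: print(e)
plan([.5253,-.0877,.036],0)
E
```

```text
packer [ 0.5759 -0.0872  0.0068] 0.061 head [ 0.6259 -0.0881] 0.04 move tool [ 0.0501  0.001  -0.    ] held rel [ 0.051  -0.0003 -0.    ] pos [ 0.5249 -0.0875  0.0998] ang 0.0009 gap 0.0214 t 50.5 f [ 0.9  0.4 -1.6]
pos [ 0.5249 -0.0875  0.0998] toolx ang 0.05 tilt 0.02 dtool(before turn) [0.0004 0.0002 0.0638] dtool(after turn) [0.0004 0.0002 0.0638] turn [-0.0003  0.0001  0.0009] q7 -1.2 t 50.55 f [ 0.9  0.4 -1.6] gap 0.0214
```

View pics/w29.png

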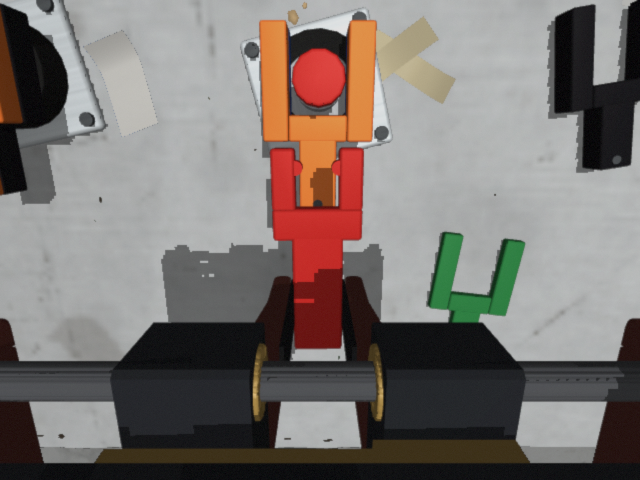

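arm_command:
  targets:
    - {"dx": 0.004, "dy": 0.0005, "dz": 0.015, "ax": 0, "ay": 0, "az": 0.001, "grip": 0.01}
    - {"dx": 0, "dy": 0, "dz": 0.015, "ax": 0, "ay": 0, "az": 0, "grip": 0.01}
    - {"dx": 0, "dy": 0, "dz": 0.015, "ax": 0, "ay": 0, "az": 0, "grip": 0.01}
    - {"dx": 0, "dy": 0, "dz": 0.012, "ax": 0, "ay": 0, "az": 0, "grip": 0.01}
    - {"dx": 0, "dy": 0, "dz": 0.004, "ax": 0, "ay": 0, "az": 0, "grip": 0.01}
    - {"dx": 0, "dy": 0, "dz": 0, "ax": 0, "ay": 0, "az": 0, "grip": 0.01}
    - {"dx": 0, "dy": 0, "dz": 0, "ax": 0, "ay": 0, "az": 0, "grip": 0.01}
    - {"dx": 0, "dy": 0, "dz": 0, "ax": 0, "ay": 0, "az": 0, "grip": 0.01}
    - {"dx": 0, "dy": 0, "dz": 0, "ax": 0, "ay": 0, "az": 0, "grip": 0.01}

```text
time: 51.45
ee_pos: [0.5294, -0.0888, 0.0393]
orientation: [-3.142, 0.002, -0.002]
ft_force: [-0.3, 1.0, -0.3]
finger_gap: 0.0212
```

```bash
python3 - <<'E'
from rel import *
try: rel('red','red',.0281,uvh=(320,90),uvp=(320,250),save='pics/w30.png')
except Exception as e: print(e)
plan([.575,-.0878,.0359],0)
E
```

```text
packer [ 0.5801 -0.0885  0.0049] 0.063 head [ 0.6259 -0.0877] 0.027 move tool [ 0.0457 -0.0008  0.    ] held rel [ 0.0508 -0.0004  0.    ] pos [ 0.5293 -0.0888  0.0392] ang -0.0012 gap 0.0212 t 51.5 f [-0.1  0.  -0.3]
pos [ 0.5293 -0.0888  0.0392] toolx ang -0.07 tilt 0.06 dtool(before turn) [ 0.0457 -0.001   0.0034] dtool(after turn) [ 0.0457 -0.001   0.0033] turn [-0.0001 -0.001  -0.0012] q7 -1.13 t 51.5 f [-0.1  0.  -0.3] gap 0.0212
```

View pics/w30.png

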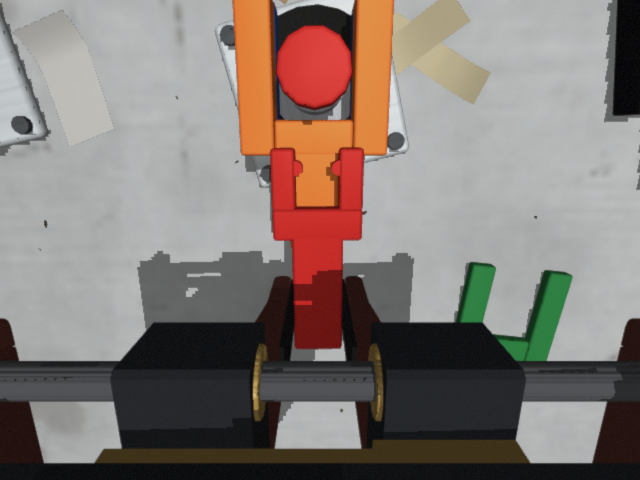

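arm_command:
  targets:
    - {"dx": 0, "dy": -0.0008, "dz": 0.003, "ax": 0, "ay": 0, "az": -0.001, "grip": 0.01}
    - {"dx": 0, "dy": 0, "dz": 0, "ax": 0, "ay": 0, "az": 0, "grip": 0.01}
    - {"dx": 0.006, "dy": 0, "dz": 0, "ax": 0, "ay": 0, "az": 0, "grip": 0.01}
    - {"dx": 0.006, "dy": 0, "dz": 0, "ax": 0, "ay": 0, "az": 0, "grip": 0.01}
    - {"dx": 0.004, "dy": 0, "dz": 0, "ax": 0, "ay": 0, "az": 0, "grip": 0.01}
    - {"dx": 0, "dy": 0, "dz": 0, "ax": 0, "ay": 0, "az": 0, "grip": 0.01}
    - {"dx": 0, "dy": 0, "dz": 0, "ax": 0, "ay": 0, "az": 0, "grip": 0.01}
    - {"dx": 0, "dy": 0, "dz": 0, "ax": 0, "ay": 0, "az": 0, "grip": 0.01}

```text
time: 52.3
ee_pos: [0.5447, -0.088, 0.0357]
orientation: [3.142, -0.001, -0.001]
ft_force: [0.3, 0.2, -0.9]
finger_gap: 0.0213
```

```bash
python3 - <<'E'
from rel import *
try: rel('red','red',.0281,uvh=(320,120),uvp=(320,250),save='pics/w31.png')
except Exception as e: print(e)
plan([.575,-.0878,.0359],0)
E
```

```text
packer [ 0.5953 -0.0877  0.0054] 0.065 head [ 0.6254 -0.0877] 0.038 move tool [ 0.0302 -0.     -0.    ] held rel [ 0.0506 -0.0003 -0.    ] pos [ 0.5447 -0.088   0.0357] ang -0.0003 gap 0.021 t 52.4 f [-0.3 -0.6 -0.6]
pos [ 0.5447 -0.088   0.0357] toolx ang -0.02 tilt 0.02 dtool(before turn) [ 0.0303 -0.0002 -0.0002] dtool(after turn) [ 0.0303 -0.0002 -0.0002] turn [-0.      0.0003 -0.0003] q7 -1.13 t 52.35 f [-0.3 -0.6 -0.6] gap 0.021
```

arm_command:
  targets:
    - {"dx": 0.004, "dy": 0, "dz": -0.0002, "ax": 0, "ay": 0, "az": 0, "grip": 0.01}
    - {"dx": 0.004, "dy": 0, "dz": 0, "ax": 0, "ay": 0, "az": 0, "grip": 0.01}
    - {"dx": 0.004, "dy": 0, "dz": 0, "ax": 0, "ay": 0, "az": 0, "grip": 0.01}
    - {"dx": 0, "dy": 0, "dz": 0, "ax": 0, "ay": 0, "az": 0, "grip": 0.01}
    - {"dx": 0, "dy": 0, "dz": 0, "ax": 0, "ay": 0, "az": 0, "grip": 0.01}

```text
time: 52.85
ee_pos: [0.557, -0.088, 0.0359]
orientation: [3.142, -0.0, -0.0]
ft_force: [-0.4, 0.4, -0.5]
finger_gap: 0.0211
```

arm_command:
  targets:
    - {"dx": 0.002, "dy": 0, "dz": 0, "ax": 0, "ay": 0, "az": 0, "grip": 0.01}
    - {"dx": 0.002, "dy": 0, "dz": 0, "ax": 0, "ay": 0, "az": 0, "grip": 0.01}
    - {"dx": 0, "dy": 0, "dz": 0, "ax": 0, "ay": 0, "az": 0, "grip": 0.01}

```text
time: 53.15
ee_pos: [0.5596, -0.088, 0.0355]
orientation: [-3.141, 0.001, 0.004]
ft_force: [-3.2, 0.2, -0.3]
finger_gap: 0.0211
```

arm_command:
  targets:
    - {"dx": 0.002, "dy": 0, "dz": 0, "ax": 0, "ay": 0, "az": 0, "grip": 0.01}
    - {"dx": 0.002, "dy": 0, "dz": 0, "ax": 0, "ay": 0, "az": 0, "grip": 0.01}
    - {"dx": 0, "dy": 0, "dz": 0, "ax": 0, "ay": 0, "az": 0, "grip": 0.01}

```text
time: 53.45
ee_pos: [0.5605, -0.088, 0.0347]
orientation: [-3.14, 0.001, 0.013]
ft_force: [-10.2, 0.6, 2.5]
finger_gap: 0.0214
```

arm_command:
  targets:
    - {"dx": 0.002, "dy": 0, "dz": 0, "ax": 0, "ay": 0, "az": 0, "grip": 0.01}
    - {"dx": 0.001, "dy": 0, "dz": 0, "ax": 0, "ay": 0, "az": 0, "grip": 0.01}
    - {"dx": 0, "dy": 0, "dz": 0, "ax": 0, "ay": 0, "az": 0, "grip": 0.01}

```text
time: 53.75
ee_pos: [0.5607, -0.0879, 0.0341]
orientation: [-3.139, 0.002, 0.021]
ft_force: [-15.0, 0.8, 5.0]
finger_gap: 0.0213
```

```bash
python3 - <<'E'
from rel import *
im=vision.grab_frame('wrist');cv2.imwrite('pics/w32.png',im[:,:,::-1]);plan([.575,-.0878,.0359],0)
im=vision.grab_frame('scene');cv2.imwrite('pics/s32.png',cv2.resize(im[200:300,330:450],None,fx=6,fy=6,interpolation=cv2.INTER_CUBIC)[:,:,::-1])
E
```

```text
pos [ 0.5607 -0.0879  0.0341] toolx ang -0.08 tilt 0.75 dtool(before turn) [ 0.0143 -0.0001 -0.002 ] dtool(after turn) [ 0.0143 -0.0001 -0.0018] turn [-0.0021  0.013  -0.0014] q7 -1.13 t 53.8 f [-16.1   1.1   5. ] gap 0.0213
```

View pics/w32.png

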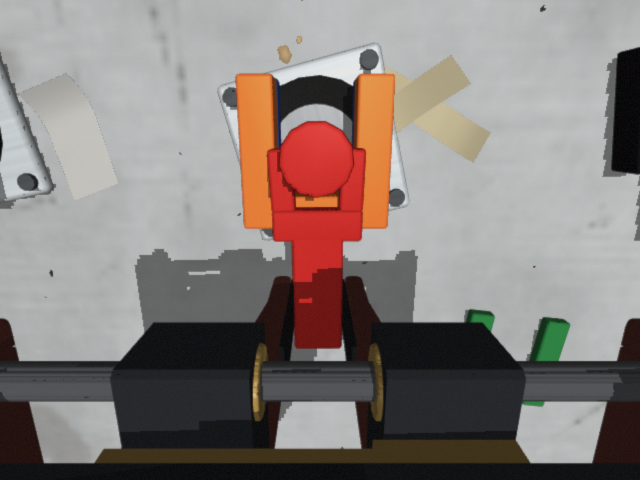

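View pics/s32.png

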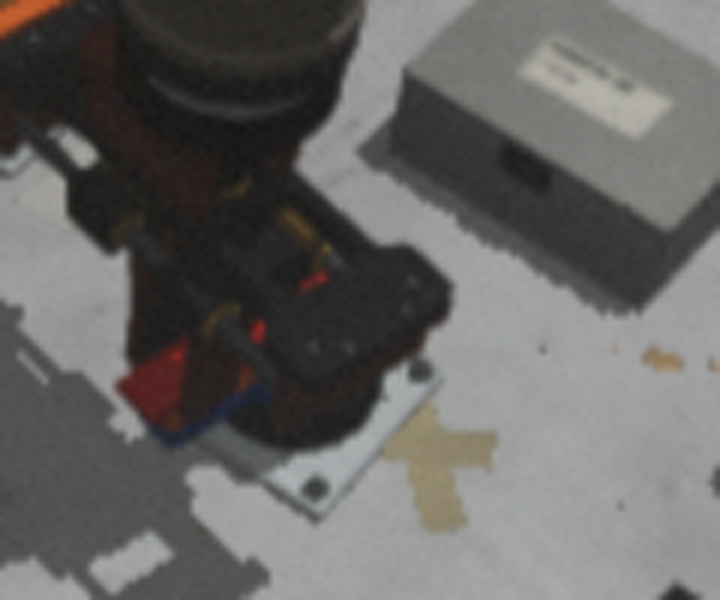

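arm_command:
  targets:
    - {"dx": 0.001, "dy": 0, "dz": -0.0015, "ax": 0, "ay": 0.01, "az": 0, "grip": 0.01}
    - {"dx": 0.001, "dy": 0, "dz": 0, "ax": 0, "ay": 0, "az": 0, "grip": 0.01}
    - {"dx": 0, "dy": 0, "dz": 0, "ax": 0, "ay": 0, "az": 0, "grip": 0.01}
  grip_force: 60

```text
time: 54.15
ee_pos: [0.5622, -0.0878, 0.0351]
orientation: [-3.14, 0.002, 0.006]
ft_force: [-14.4, -0.2, 0.6]
finger_gap: 0.021
```

arm_command:
  targets:
    - {"dx": 0.001, "dy": 0, "dz": 0, "ax": 0, "ay": 0, "az": 0, "grip": 0.01}
    - {"dx": 0, "dy": 0, "dz": 0, "ax": 0, "ay": 0, "az": 0, "grip": 0.01}
    - {"dx": 0, "dy": 0, "dz": 0, "ax": 0, "ay": 0, "az": 0, "grip": 0.01}

```text
time: 54.45
ee_pos: [0.5685, -0.0879, 0.0364]
orientation: [-3.141, 0.001, -0.009]
ft_force: [-3.0, -0.5, -1.8]
finger_gap: 0.0209
```

arm_command:
  targets:
    - {"dx": 0.001, "dy": 0, "dz": 0, "ax": 0, "ay": -0.009, "az": 0, "grip": 0.01}
    - {"dx": 0, "dy": 0, "dz": 0, "ax": 0, "ay": 0, "az": 0, "grip": 0.01}
    - {"dx": 0, "dy": 0, "dz": 0, "ax": 0, "ay": 0, "az": 0, "grip": 0.01}

```text
time: 54.75
ee_pos: [0.5728, -0.0878, 0.0375]
orientation: [3.141, 0.0, 0.003]
ft_force: [-0.6, 0.9, -3.1]
finger_gap: 0.0208
```

arm_command:
  targets:
    - {"dx": 0.002, "dy": 0, "dz": 0, "ax": 0, "ay": 0, "az": 0, "grip": 0.01}
    - {"dx": 0.001, "dy": 0, "dz": 0, "ax": 0, "ay": 0, "az": 0, "grip": 0.01}
    - {"dx": 0, "dy": 0, "dz": 0, "ax": 0, "ay": 0, "az": 0, "grip": 0.01}

```text
time: 55.05
ee_pos: [0.5745, -0.0879, 0.0373]
orientation: [-3.141, 0.0, 0.0]
ft_force: [-3.2, 0.5, -1.4]
finger_gap: 0.0216
```

```bash
python3 - <<'E'
from rel import *
im=vision.grab_frame('wrist');cv2.imwrite('pics/w33.png',im[:,:,::-1]);plan([.575,-.0878,.0359],0)
E
```

```text
pos [ 0.5745 -0.088   0.0373] toolx ang -0.02 tilt 0.01 dtool(before turn) [ 0.0005 -0.0002  0.0014] dtool(after turn) [ 0.0005 -0.0002  0.0014] turn [-0.0002 -0.0001 -0.0003] q7 -1.13 t 55.1 f [-2.7 -1.  -1.7] gap 0.0211
```

View pics/w33.png

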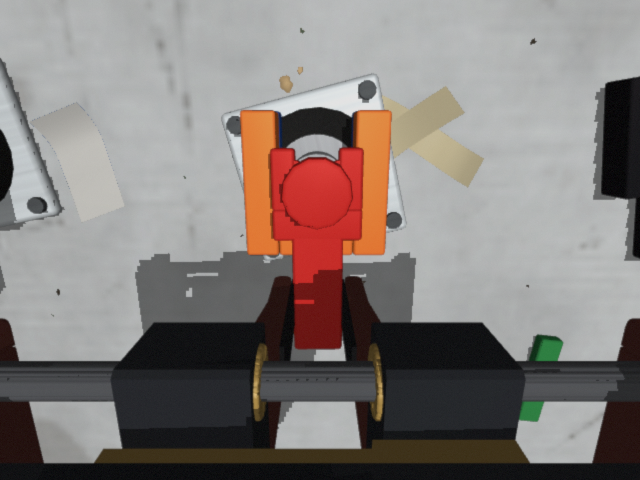

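arm_command:
  targets:
    - {"dx": 0.001, "dy": 0, "dz": 0.0012, "ax": 0, "ay": 0, "az": 0, "grip": 0.01}
    - {"dx": 0.001, "dy": 0, "dz": 0, "ax": 0, "ay": 0, "az": 0, "grip": 0.01}
    - {"dx": 0, "dy": 0, "dz": 0, "ax": 0, "ay": 0, "az": 0, "grip": 0.01}

```text
time: 55.4
ee_pos: [0.5746, -0.088, 0.0361]
orientation: [-3.141, 0.001, 0.005]
ft_force: [-9.1, 1.2, 4.0]
finger_gap: 0.0212
```

arm_command:
  targets:
    - {"dx": -0.003, "dy": 0, "dz": 0, "ax": 0, "ay": 0, "az": 0, "grip": 0.01}
    - {"dx": 0, "dy": 0, "dz": 0, "ax": 0, "ay": 0, "az": 0, "grip": 0.045}
    - {"dx": 0, "dy": 0, "dz": 0, "ax": 0, "ay": 0, "az": 0, "grip": 0.045}
    - {"dx": 0, "dy": 0, "dz": 0, "ax": 0, "ay": 0, "az": 0, "grip": 0.045}
    - {"dx": 0, "dy": 0, "dz": -0.005, "ax": 0, "ay": 0, "az": 0, "grip": 0.045}
    - {"dx": 0, "dy": 0, "dz": -0.02, "ax": 0, "ay": 0, "az": 0, "grip": 0.045}
    - {"dx": 0, "dy": 0, "dz": -0.04, "ax": 0, "ay": 0, "az": 0, "grip": 0.045}
    - {"dx": 0, "dy": 0, "dz": -0.03, "ax": 0, "ay": 0, "az": 0, "grip": 0.045}
    - {"dx": 0, "dy": 0, "dz": 0, "ax": 0, "ay": 0, "az": 0, "grip": 0.045}
    - {"dx": 0, "dy": 0, "dz": 0, "ax": 0, "ay": 0, "az": 0, "grip": 0.045}

```text
time: 56.4
ee_pos: [0.5744, -0.0878, 0.132]
orientation: [-3.141, -0.0, -0.005]
ft_force: [0.3, -0.5, 0.1]
finger_gap: 0.0448
```

```bash
python3 - <<'E'
from rel import *
im=vision.grab_frame('wrist');cv2.imwrite('pics/w34.png',im[:,:,::-1]);plan([.575,-.0878,.0359],0)
E
```

```text
pos [ 0.5736 -0.0877  0.131 ] toolx ang 0.0 tilt 0.05 dtool(before turn) [0.0013 0.0002 0.0951] dtool(after turn) [0.0014 0.0001 0.0951] turn [-0.0003 -0.0008  0.0001] q7 -1.21 t 56.45 f [-1.  -0.1 -0.8] gap 0.0451
```

View pics/w34.png

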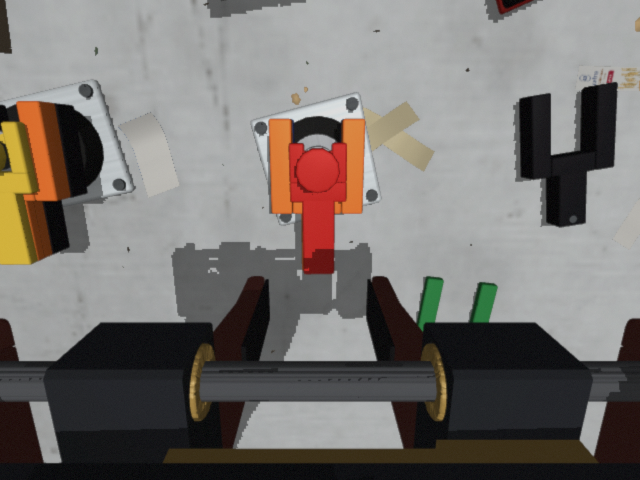

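arm_command:
  targets:
    - {"dx": 0, "dy": 0.03, "dz": -0.03, "ax": 0, "ay": 0, "az": 0, "grip": 0.045}
    - {"dx": -0.02, "dy": 0.04, "dz": -0.02, "ax": 0, "ay": 0, "az": 0, "grip": 0.045}
    - {"dx": -0.02, "dy": 0.04, "dz": 0, "ax": 0, "ay": 0, "az": 0, "grip": 0.045}
    - {"dx": -0.02, "dy": 0.04, "dz": 0, "ax": 0, "ay": 0, "az": 0, "grip": 0.045}
    - {"dx": -0.02, "dy": 0.04, "dz": 0, "ax": 0, "ay": 0, "az": 0, "grip": 0.045}
    - {"dx": 0, "dy": 0.04, "dz": 0, "ax": 0, "ay": 0, "az": 0, "grip": 0.045}
    - {"dx": 0, "dy": 0, "dz": 0, "ax": 0, "ay": 0, "az": 0, "grip": 0.045}
    - {"dx": 0, "dy": 0, "dz": 0, "ax": 0, "ay": 0, "az": 0, "grip": 0.045}

```text
time: 57.25
ee_pos: [0.4928, -0.3183, 0.1799]
orientation: [-3.141, 0.004, 0.002]
ft_force: [0.1, 1.1, -0.1]
finger_gap: 0.0448
```

```bash
python3 - <<'E'
from rel import *
im=vision.grab_frame('scene');cv2.imwrite('pics/s35.png',cv2.resize(im[150:300,280:440],None,fx=4.7,fy=4,interpolation=cv2.INTER_CUBIC)[:,:,::-1])
im=vision.grab_frame('top');cv2.imwrite('pics/t35.png',cv2.resize(im[150:310,130:530],None,fx=2,fy=2,interpolation=cv2.INTER_CUBIC)[:,:,::-1])
print(get_obs()['ee_pos'])
E
```

```text
[ 0.49387475 -0.31620205  0.18006879]
```

View pics/s35.png

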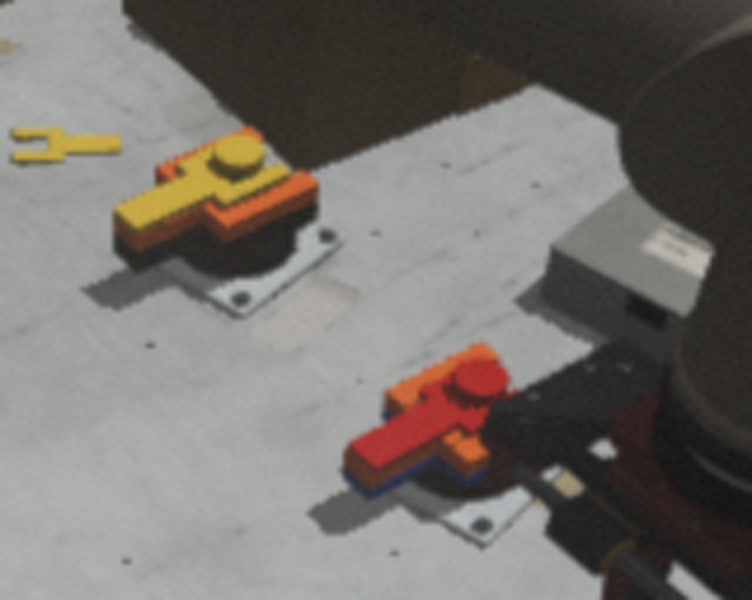

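View pics/t35.png

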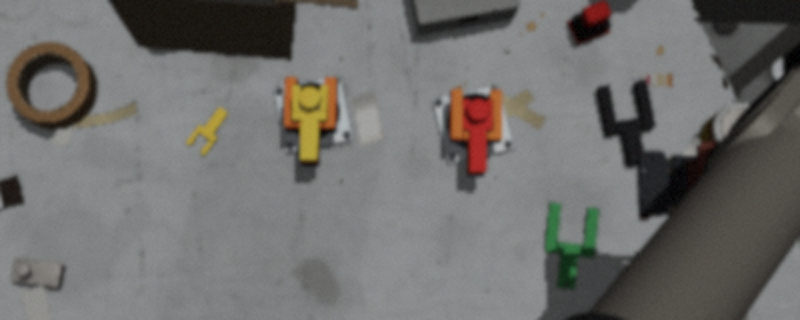

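```bash
python3 - <<'E'
from workcell import workorder,get_obs
o=get_obs();print(o['time'],o['ft_force'],o['dq'].round(3))
print(workorder.sign_off())
E
```

```text
57.35 [ 0.32295612  0.45561836 -0.3619208 ] [-0.016 -0.007 -0.001 -0.001  0.002  0.001  0.001]
the job is handed in; nothing more can be done
None
```

Both spindles are packed and clipped, and the job was handed in at 57 s; sign-off reports no verdict.

- **Red spindle:** blue 12 mm plus orange 16 mm packers (28 mm), then the red clip.
- **Yellow spindle:** black 20 mm plus orange 16 mm packers (36 mm), then the larger yellow clip. The smaller yellow look-alike was left where it lay.
- **Left over:** the green packer and the other black one were not touched.

**Last checks:** each packer was set down with light contact, a few newtons. Both clips gave way over the neck (yellow felt at about 7 N, red at about 15 N) and then stopped against it. The final wrist, scene and top pictures show both stacks and clips in place, and the robot was clear with near-zero force.

Three things did not go as given:

- **Fingertip height:** the real fingertips sit about 29 mm above the reported TCP when open. My first grasp of the blue packer closed on air, so I found the true offset by touching the table with up to about 30 N through the fingertips, beside the blue packer's tail.
- **Red clip:** it stuck once at 15 N because the arm sagged about 2 mm. The clip had come down onto the packer, pressing at about 5 N. I lifted and levelled it, and it went in.
- **Wrist camera:** its heights were about 4 mm off, which I allowed for.

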